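# Send used examination torches round the guide to the ultraviolet lamp

## Task

Draw the empty carrier by its post back round the corner to the near end of the guide's first leg, all the way, and there stand every used examination torch that lies on the desk upright in it, one to a cell. Then push it by its post along the rails and round the corner again, always down on the desk between the rails, until it is fully home against the end bar in front of the lamp, with the torches still standing in it; last, press the start button on the console. Leave the other things on the desk where they are.

Things in the scene. Friction and masses are not known exactly. Their poses are not given: they have to be found in the camera images.
- guide: Fixed guide: two aluminium rails, 20 mm high, 8 mm thick, standing on the desk 62 mm apart; the lane's floor is the desk. Origin: on the desk, on the lane's centre line in the first leg. That line runs along +x from a back bar (inner face x = -45 mm) to x = 130, turns left through a quarter circle of radius 110 mm, then runs along +y at x = 240 from y = 110 to an end bar (inner face y = 268).
- guide_corner (a point): Centre of the quarter circle that the lane's centre line follows in the corner: on the desk, guide frame (130, 110) mm.
- lamp (a point): Foot of the white ultraviolet lamp head fixed beyond the end bar, 90 x 100 x 155 mm high: centre of its underside, guide frame (270, 440) mm. Its lamps face the guide's -y.
- guide_home (a point): Point on the desk in the lane, where the centre of the carrier's front foot stands when the front foot touches the end bar of the second leg: guide frame (240, 240) mm.
- carrier: Loose grey carrier, 0.7 kg, sliding on the desk on two round feet, radius 28 mm, 26 mm high, 100 mm apart. Origin: underside centre of the rear foot; x forward to the front foot, z up. Deck 40 mm wide from x = -28 to 147 mm, top at z = 32, above the rails. Its front part is an open-topped holder of three square cells in a row, rim at z = 85 mm. Begins empty in the second leg, facing the lamp.
- carrier_front (a point): Underside centre of the carrier's front foot (x = 100 mm).
- carrier_post (a point): On the axis of the round steel post that stands over the rear foot, 18 mm thick, from the deck to z = 90 mm: the carrier is pushed by it. The point is at z = 60 mm; gripped low, the carrier does not tip.
- cell0 (a point): Centre of the floor of cell 0 of the holder (carrier x = 63 mm, z = 32 mm). Cell 28 x 28 mm inside, 53 mm deep, walls 4 to 5 mm, open at the top. Takes one torch.
- cell1 (a point): Centre of the floor of cell 1 of the holder (carrier x = 96 mm, z = 32 mm). Cell 28 x 28 mm inside, 53 mm deep, walls 4 to 5 mm, open at the top. Takes one torch.
- cell2 (a point): Centre of the floor of cell 2 of the holder (carrier x = 129 mm, z = 32 mm). Cell 28 x 28 mm inside, 53 mm deep, walls 4 to 5 mm, open at the top. Takes one torch.
- torch0: Flat-sided examination torch, a square bar 130 x 20 x 20 mm, 90 g, white with a grey end and a metal end. Origin at its centre, x along its length. At the start it lies on the desk. May be absent. Either end may be up in the carrier; standing in a cell its centre is 97 mm above the desk.
- torch1: Flat-sided examination torch, a square bar 130 x 20 x 20 mm, 90 g, white with a grey end and a metal end. Origin at its centre, x along its length. At the start it lies on the desk. May be absent. Either end may be up in the carrier; standing in a cell its centre is 97 mm above the desk.
- torch2: Flat-sided examination torch, a square bar 130 x 20 x 20 mm, 90 g, white with a grey end and a metal end. Origin at its centre, x along its length. At the start it lies on the desk. May be absent. Either end may be up in the carrier; standing in a cell its centre is 97 mm above the desk.
- console: White control console fixed on the desk, 200 x 200 x 45 mm high, with a dark screen and a carrying loop on its -y side. Origin at the centre of its underside.
- start (a joint): The console's only push button, travel 0 to 0.006 m, sprung back, fully down at 5 N. 0 = released; counts as pressed above 0.004.
- start_top (a point): Centre of the top of the round start button, 30 mm across; it is pressed straight down.
- mug: Bystander, loose: white mug, 80 mm across, 90 mm high. Origin at the centre of its underside.
- sanitiser: Bystander, loose: clear bottle, 64 mm across, 170 mm high. Origin at the centre of its underside.
- tape: Bystander, loose: lying roll of paper tape, 90 mm across, 24 mm high. Origin at the centre of its underside.
- swab_box: Bystander, loose: cardboard box, 50 x 80 x 35 mm. Origin at the centre of its underside.
- stapler: Bystander, loose: black stapler, 140 mm long, 42 mm high. Origin at the centre of its underside.
Not all that is in view belongs to the job. What is shaped like the torch2 but black is not meant. What is shaped like the torch1 but purple is not meant.

How it is judged:
By the outcome, as a careful person would: the job done as asked, in the order asked, and still so for the second after the job is handed in, with the robot touching nothing.
Of torch0, torch1, torch2 only 2 to 3 are there at a start; the rules pass over those that are not, and their reading is None.
At some moment in a run one of torch0, torch1, torch2 may be knocked a few centimetres aside while the robot is not near it.
Once in a run the grip may slacken for a moment while it holds something.
It also fails if it takes over 210 s, if anything falls off the work surface, if the arm or the gripper's body presses on something with over 40 N, if the wrist force passes 120 N, or if a joint passes its speed limit or range.

## Robot

A 6-joint arm with a two-finger parallel gripper is mounted at the origin on the work surface. World frame = base frame: x ahead of the robot, y to its left, z up, the work surface at z = 0. Lengths are in m, angles in rad, forces in N, time in s.
With the tool pointing down it reaches from about 0.4 to 0.925 m from the base axis. Payload 3.4 kg.
Tool frame: the origin (TCP) lies between the finger pads; the fingertips stand 19 mm ahead of it and the grasp point (between the pads) is the TCP; z points along the fingers, y is the direction in which the jaws open and shut (so a half turn about z gives the same grasp; the last joint's range is limited). The gripper opens to 85 mm and grips with 20 to 120 N. Pads are 22 mm wide; open, the fingers measure 114 mm over their backs; the gripper's body (76 mm by 85 mm) begins 54 mm behind the grasp point. The pads swing forward as they close: fully open they stand 13 mm farther back than shut.
Start: joints at [1.109, 0.307, 1.506, -0, 1.328, -0.073], TCP at [0.217, 0.532, 0.25] pointing down, gripper open.
Joint ranges: [-3.12, 3.12], [-1.05, 2.28], [0.14, 2.33], [-1.42, 4.57], [0.1, 2.73], [-2.68, 2.68]. Speed limits (rad/s): [2.57, 2.57, 3.14, 3.14, 3.14, 3.14].

## Interface

Orientations are given as a rotation vector (axis times angle).
In Python, from rig import read_state, snapshot, ticket, trace gives the robot as it stands.
- The arm moves only by the tool servo_tool, never from a script. Its argument "series" is one flat list of numbers, 7 for each row, row after row: the shift along the world's x, y, z in m, then the turn, a rotation vector about the world's x, y, z in rad, then the gripper command: -1 is shut, 1 is fully open, values between are in proportion. In form: [dx, dy, dz, wx, wy, wz, claw, dx, dy, dz, wx, wy, wz, claw, ...]. A call has exactly 8 rows; each row is the pose to reach, as a shift and turn from the pose measured when the call began; what a row does not reach only later rows make up. A row lasts 1/8 s, in which the tool goes at most 62.5 mm and 10.7 degrees, less where a joint would pass 70% of its speed; a pose out of reach is approached as far as the arm can. A call with a gripper value outside its range is refused whole. The fingers move at their own pace and stop on an object; the grip force is fixed at half the most. Time passes only in rows, so rows that repeat a pose let the fingers close, or fill a call up. It gives the time, the measured TCP pose, the force and the opening at its end, in the units of the state.
- read_state(): the state, without advancing time (a new reading comes with each control period).
- snapshot(name): name is "scene" or "top" or "wrist"; returns a dict with "img" (384x512x3 uint8, red, green, blue), "fovy" (degrees; the focal length in pixels is half the picture's height over the tangent of half this angle, whatever the lens; pixels are square), "cx", "cy" (the principal point, pixels), "origin" and "attitude" of the camera in the world. Camera axes: x right, y up, looking along -z (the intrinsics and any distortion apply to the point x, -y, -z); pixel columns grow to the right and rows downward; lengths in m; the calibration is good to about 2 mm. A picture is of the moment at which its call begins. There is no depth.
- ticket.close_job(): hands the job in, once; it reports no verdict.
Trained networks look in a picture, given as the dict that the camera call returned (one of the last four; its "shot" number tells which), for a name from the list of things; names that differ only in an ending like _2 or _b are one class to them, and where a whole thing is asked for, a point or a joint stands for the part that bears it (a point fixed in the world has none). Each returns a list of dicts, best first, with "conf" (0 to 1); they miss things now and then, are a little off and sometimes report something else, mostly with a low value. They report only what shows in the picture. A call takes as long as a camera call. They do not tell look-alikes from the thing itself.
- trace(picture, target): "region" (384x512 bool, what is visible of it) and "bbox" ([left, top, right, bottom] in pixels, round what is visible of it).
The state is a dict: "time": time; "qpos": joint angles; "qd": joint speeds; "joint_efforts": joint torques, N m; "eef_pos": TCP position; "ee_rot": TCP orientation; "wrist_force": force on the tool from outside, world axes, zero at the start; "ft_torque": the same for the moment, N m; "gripper_width": finger opening in m.
Only numpy, scipy, OpenCV 4.12 (cv2) and the standard library are available. Lean on these libraries where they do the work, as an engineer would, in place of code of your own. Each camera call takes 0.05 s, during which the arm holds its last target.

## Working session

There is one attempt and no reset: what is moved stays moved. The work goes in short steps, Python scripts to look and compute and a tool call to move; the robot and the scene stay as the last step left them, time stands still between calls to the robot, and variables do not carry over. Pictures are saved under pics/ and viewed, and the job is handed in when it is done.

Besides the shell and the picture viewer there is one more tool, called after ">>>" by a JSON object that holds its "op" and its "data", one argument or row to a line. servo_tool: Moves the arm, as the interface text tells. Its arguments: {"type":"object","properties":{"series":{"type":"array","items":{"type":"number"}}},"required":["series"]}

```bash
ls; mkdir -p pics; python3 - <<'E'
from rig import read_state, snapshot, ticket, trace
import cv2
s=read_state()
print({k:(v if not hasattr(v,'round') else v) for k,v in s.items()})
for n in ["scene","top","wrist"]:
    p=snapshot(n); print(n,p['fovy'],p['cx'],p['cy'],p['origin'],p['attitude'],[k for k in p])
    print({k:v for k,v in p.items() if k not in('img',)})
    cv2.imwrite(f'pics/a_{n}.png',p['img'][:,:,::-1])
E
```

```text
pics
{'time': 0.0, 'qpos': array([ 1.10946113e+00,  3.07567291e-01,  1.50770394e+00, -1.45479735e-05,
        1.32840563e+00, -7.34597367e-02]), 'qd': array([ 0.00162764,  0.00071106,  0.00135767, -0.00035428, -0.00100348,
        0.00188734]), 'joint_efforts': array([ 2.16949657e-04, -4.57548702e+01, -2.51921779e+01, -1.30786843e-04,
        1.28215292e-02,  6.08048140e-06]), 'eef_pos': array([0.2171807 , 0.53167371, 0.24937276]), 'ee_rot': array([-0.60535199, -3.08216954,  0.00316283]), 'wrist_force': array([-0.36359159,  0.17462154,  0.27964662]), 'ft_torque': array([ 0.03475007,  0.01460192, -0.01730606]), 'gripper_width': 0.0855018884739213}
scene 50.86342870524433 257.7726124517039 189.64425023524862 [1.16210272 0.64765343 0.95849163] [0.38843642 0.90232625 2.19659193] ['img', 'fovy', 'cx', 'cy', 'origin', 'attitude', 'shot']
{'fovy': 50.86342870524433, 'cx': 257.7726124517039, 'cy': 189.64425023524862, 'origin': array([1.16210272, 0.64765343, 0.95849163]), 'attitude': array([0.38843642, 0.90232625, 2.19659193]), 'shot': 1}
top 53.45776075872166 256.7133957605074 195.68365807117243 [0.27330992 0.01492061 1.41775412] [ 0.13860845 -0.13952639 -1.58998724] ['img', 'fovy', 'cx', 'cy', 'origin', 'attitude', 'shot']
{'fovy': 53.45776075872166, 'cx': 256.7133957605074, 'cy': 195.68365807117243, 'origin': array([0.27330992, 0.01492061, 1.41775412]), 'attitude': array([ 0.13860845, -0.13952639, -1.58998724]), 'shot': 2}
wrist 71.74124514741013 255.0263473854295 192.13319126676708 [0.14018749 0.56370537 0.37349761] [-0.29164408 -0.19187707  1.17028813] ['img', 'fovy', 'cx', 'cy', 'origin', 'attitude', 'shot']
{'fovy': 71.74124514741013, 'cx': 255.0263473854295, 'cy': 192.13319126676708, 'origin': array([0.14018749, 0.56370537, 0.37349761]), 'attitude': array([-0.29164408, -0.19187707,  1.17028813]), 'shot': 3}
```

```bash
cat > h.py <<'E'
from rig import read_state, snapshot, ticket, trace
import numpy as np, cv2
from scipy.spatial.transform import Rotation as R
def cam(p):
    f=192/np.tan(np.radians(p['fovy'])/2); return f,p['cx'],p['cy'],R.from_rotvec(p['attitude']).as_matrix(),np.array(p['origin'])
def proj(p,X):
    f,cx,cy,A,o=cam(p); c=(np.atleast_2d(X)-o)@A
    return np.c_[cx+f*c[:,0]/-c[:,2], cy-f*c[:,1]/-c[:,2]]
def back(p,uv,z=0.):
    f,cx,cy,A,o=cam(p); uv=np.atleast_2d(uv).astype(float)
    d=np.c_[(uv[:,0]-cx)/f,-(uv[:,1]-cy)/f,-np.ones(len(uv))]@A.T
    t=(z-o[2])/d[:,2]; return o+d*t[:,None]
def save(p,n,scale=1.5):
    im=p['img'][:,:,::-1]; cv2.imwrite(n,cv2.resize(im,None,fx=scale,fy=scale))
def crop(p,n,x0,y0,x1,y1):
    im=p['img'][y0:y1,x0:x1,::-1]; s=min(780/(x1-x0),580/(y1-y0)); cv2.imwrite(n,cv2.resize(im,None,fx=s,fy=s,interpolation=cv2.INTER_CUBIC))
E
python3 - <<'E'
from h import *
import pickle
for n in ['top','scene']:
    p=snapshot(n); pickle.dump(p,open(f'{n}0.pkl','wb')); res={}
    for t in ['guide','carrier','torch0','torch1','torch2','console','start','mug','lamp','swab_box','tape','stapler','sanitiser','carrier_post']:
        r=trace(p,t) if t!='lamp' else []
        res[t]=r
        for d in r[:6]:
            m=np.argwhere(d['region']).mean(0)[::-1] if d['region'].any() else None
            print(n,t,round(d['conf'],2),np.round(d['bbox']),d['region'].sum(), np.round(back(p,m)[0,:2],3) if m is not None else '')
    pickle.dump(res,open(f'tr_{n}.pkl','wb'))
    crop(p,f'pics/c_{n}.png',*( (130,100,420,280) if n=='top' else (120,90,440,340)))
E
```

```text
top guide 0.65 [161. 134. 320. 236.] 3474 [0.611 0.019]
top carrier 0.86 [224. 151. 276. 168.] 677 [0.673 0.036]
top carrier 0.43 [129. 160. 144. 194.] 366 [0.616 0.472]
top torch0 0.75 [205. 243. 239. 257.] 181 [0.324 0.145]
top torch0 0.73 [236. 188. 272. 196.] 188 [0.543 0.022]
top torch0 0.56 [236. 213. 267. 221.] 180 [0.446 0.032]
top torch0 0.55 [188. 185. 208. 211.] 186 [0.515 0.238]
top torch1 0.75 [205. 243. 239. 257.] 181 [0.324 0.145]
top torch1 0.73 [236. 188. 272. 196.] 188 [0.543 0.022]
top torch1 0.56 [236. 213. 267. 221.] 180 [0.446 0.032]
top torch1 0.55 [188. 185. 208. 211.] 186 [0.515 0.238]
top torch2 0.75 [205. 243. 239. 257.] 181 [0.324 0.145]
top torch2 0.73 [236. 188. 272. 196.] 188 [0.543 0.022]
top torch2 0.56 [236. 213. 267. 221.] 180 [0.446 0.032]
top torch2 0.55 [188. 185. 208. 211.] 186 [0.515 0.238]
top console 0.69 [344. 171. 414. 226.] 3276 [ 0.501 -0.441]
top console 0.63 [362. 214. 371. 221.] 49 [ 0.439 -0.393]
top start 0.71 [225. 151. 275. 169.] 662 [0.673 0.036]
top mug 0.68 [111. 208. 143. 238.] 608 [0.434 0.495]
top mug 0.64 [225. 150. 275. 168
[... 1204 characters left out ...]
4 [139. 109. 212. 160.] 2431 [ 0.483 -0.457]
scene console 0.47 [202. 197. 252. 240.] 1122 [0.636 0.011]
scene start 0.72 [201. 198. 253. 240.] 1107 [0.636 0.012]
scene mug 0.96 [381. 238. 415. 281.] 1155 [0.391 0.469]
scene mug 0.3 [140. 109. 212. 161.] 2446 [ 0.481 -0.458]
scene swab_box 0.9 [220. 120. 243. 140.] 320 [ 0.314 -0.31 ]
scene tape 0.87 [381. 212. 409. 237.] 447 [0.284 0.383]
scene stapler 0.57 [342. 276. 366. 331.] 685 [0.605 0.463]
scene stapler 0.2 [200. 197. 248. 243.] 1199 [0.636 0.011]
scene sanitiser 0.61 [120. 135. 149. 184.] 768 [ 0.687 -0.418]
scene sanitiser 0.37 [202. 196. 250. 243.] 1193 [0.635 0.01 ]
scene carrier_post 0.88 [200. 196. 251. 241.] 1192 [0.636 0.012]
```

```bash
cat > fitg.py <<'E'
from h import *
import pickle
from scipy.optimize import minimize
S=4
def cl(off):
    # offset of the centreline, left positive
    pts=[(-53,off)]
    pts+= [(130+ (110-off)*np.sin(a),110-(110-off)*np.cos(a)) for a in np.linspace(0,np.pi/2,40)]
    pts+=[(240-off,276)]
    return np.array(pts)/1000
poly=np.r_[cl(39),cl(-39)[::-1]]
def world(g,P,z):
    c,s=np.cos(g[2]),np.sin(g[2]); return np.c_[g[0]+c*P[:,0]-s*P[:,1], g[1]+s*P[:,0]+c*P[:,1], np.full(len(P),z)]
def sil(p,g):
    m=np.zeros((384*S,512*S),np.uint8)
    a=[proj(p,world(g,poly,z)) for z in (0,.02)]
    for q in a: cv2.fillPoly(m,[np.round((q+.5)*S-.5).astype(np.int32)],1)
    for i in range(len(poly)):
        j=(i+1)%len(poly); q=np.array([a[0][i],a[0][j],a[1][j],a[1][i]]); cv2.fillPoly(m,[np.round((q+.5)*S-.5).astype(np.int32)],1)
    return m
if __name__=='__main__':
    P={n:pickle.load(open(f'{n}0.pkl','rb')) for n in('top','scene')}
    T={n:pickle.load(open(f'tr_{n}.pkl','rb')) for n in P}
    D={}
    g0=np.array([0.50,-0.10,np.pi/2*0+0.1])
    ends={}
    def mk(n):
        p=P[n]; im=cv2.resize(p['img'],None,fx=S,fy=S,interpolation=cv2.INTER_CUBIC)
        hsv=cv2.cvtColor(im,cv2.COLOR_RGB2HSV); low=(hsv[...,1]<75).astype(np.uint8)
        ig=np.zeros((384,512),np.uint8)
        ig|=T[n]['carrier'][0]['region'].astype(np.uint8)
        ig=cv2.dilate(ig,np.ones((11,11)))
        return low,cv2.resize(ig,None,fx=S,fy=S,interpolation=cv2.INTER_NEAREST)
    M={n:mk(n) for n in P}
    def cost(g,ns=('top','scene')):
        c=0
        for n in ns:
            m=sil(P[n],g); low,ig=M[n]
            band=cv2.dilate(m,np.ones((33,33)))&(1-ig)&roi[n]
            c+=((m!=low)&(band>0)).sum()
        return c
    roi={n:np.zeros((384*S,512*S),np.uint8) for n in P}
    roi['top'][140*S:240*S,226*S:330*S]=1
    roi['scene'][140*S:250*S,170*S:262*S]=1
    # init from top: near end (308,230), first leg heading +x world
    nb=back(P['top'],[[308,230],[300,180],[228,161]],.0); print(nb)
    best=None
    for x in (0.40,.43,.46):
      for y in (-.14,-.17,-.2):
        for w in (0,.1,.2):
          r=cost([x,y,w]); 
          if best is None or r<best[0]: best=(r,[x,y,w])
    print(best)
    g=best[1]
    for k in range(3):
        r=minimize(cost,g,method='Nelder-Mead',options=dict(initial_simplex=np.array(g)+np.array([[0,0,0],[.02,0,0],[0,.02,0],[0,0,.08]])/(3**k),xatol=1e-5)); g=r.x; print(g,r.fun)
    for n in P:
        r=minimize(lambda q:cost(q,(n,)),g,method='Nelder-Mead',options=dict(initial_simplex=np.array(g)+np.array([[0,0,0],[.005,0,0],[0,.005,0],[0,0,.03]]))); print(n,r.x,r.fun)
    np.save('g.npy',g)
    for n in P:
        im=cv2.resize(P[n]['img'][:,:,::-1],None,fx=S,fy=S); c,_=cv2.findContours(sil(P[n],g),0,1); cv2.drawContours(im,c,-1,(0,0,255),1)
        b=dict(top=(215,130,335,240),scene=(170,135,330,260))[n]; im=im[b[1]*S:b[3]*S,b[0]*S:b[2]*S]; cv2.imwrite(f'pics/g_{n}.png',im)
E
python3 fitg.py
```

```text
[[ 0.39212317 -0.17642404  0.        ]
 [ 0.58285779 -0.15497818  0.        ]
 [ 0.66407122  0.11812298  0.        ]]
(np.int64(9276), [0.43, -0.17, 0])
[ 0.43810088 -0.17582051  0.08375822] 1933.0
[ 0.43809271 -0.17581959  0.08373038] 1932.0
[ 0.43809271 -0.17581959  0.08373038] 1932.0
top [ 0.43908892 -0.17441798  0.07885592] 395.0
scene [ 0.43748362 -0.176284    0.08761059] 772.0
```

```bash
python3 - <<'E'
from h import *
import pickle
from fitg import world
g=np.load('g.npy')
P={n:pickle.load(open(f'{n}0.pkl','rb')) for n in('top','scene')}
print(back(P['top'],[[266.7,152.3]],.09),back(P['scene'],[[209.7,198.5]],.09))
for P_ in [(240,140),(240,130),(-17,0),(46,0),(79,0),(112,0),(270,440)]:
    print(P_,world(g,np.array([P_])/1000,0)[0].round(4))
for y in (120,130,140):
  print(y,[proj(P[n],world(g,np.array([[.24,y/1000]]),.09)).round(1) for n in P])
s=read_state(); print(R.from_rotvec(s['ee_rot']).as_matrix().round(3))
p=snapshot('wrist')
f,cx,cy,A,o=cam(p); Rt=R.from_rotvec(s['ee_rot']).as_matrix()
print('cam in tool',Rt.T@(o-s['eef_pos']), (Rt.T@A).round(3))
for n in P:
    b=dict(top=(215,140,295,175),scene=(190,185,265,255))[n]; crop(P[n],f'pics/k_{n}.png',*b)
E
```

```text
[[ 0.66834754 -0.0284695   0.09      ]] [[ 0.66646031 -0.02540911  0.09      ]]
(240, 140) [ 0.6655 -0.0162  0.    ]
(240, 130) [ 0.6664 -0.0262  0.    ]
(-17, 0) [ 0.4212 -0.1772  0.    ]
(46, 0) [ 0.4839 -0.172   0.    ]
(79, 0) [ 0.5168 -0.1692  0.    ]
(112, 0) [ 0.5497 -0.1665  0.    ]
(270, 440) [0.6703 0.2852 0.    ]
120 [array([[268.8, 152.6]]), array([[207.1, 196.8]])]
130 [array([[266.1, 152.8]]), array([[209.5, 198.3]])]
140 [array([[263.3, 153.1]]), array([[212. , 199.9]])]
[[-0.926  0.378 -0.   ]
 [ 0.378  0.926 -0.   ]
 [ 0.    -0.    -1.   ]]
cam in tool [ 0.08337014  0.00022669 -0.12403061] [[-0.002  0.946  0.324]
 [ 1.     0.002  0.002]
 [ 0.001  0.324 -0.946]]
```

>>> {"op": "servo_tool", "data": {
  "series": [0.02, -0.025, 0, 0, 0, -0.02, 0.2, 0.05, -0.065, 0, 0, 0, -0.06, 0.2, 0.09, -0.11, 0, 0, 0, -0.12, 0.2, 0.13, -0.16, 0, 0, 0, -0.2, 0.2, 0.17, -0.21, 0, 0, 0, -0.26, 0.2, 0.21, -0.26, 0, 0, 0, -0.315, 0.2, 0.25, -0.31, 0, 0, 0, -0.315, 0.2, 0.28, -0.34, 0, 0, 0, -0.315, 0.2]
}}

```text
time: 2.6
eef_pos: [0.4987, 0.1901, 0.2506]
ee_rot: [1.083, 2.948, 0.0]
wrist_force: [0.7, 1.2, 0.1]
gripper_width: 0.0511
```

>>> {"op": "servo_tool", "data": {
  "series": [0.02, -0.025, 0, 0, 0, 0, 0.2, 0.05, -0.065, 0, 0, 0, 0, 0.2, 0.09, -0.115, 0, 0, 0, 0, 0.2, 0.12, -0.16, -0.02, 0, 0, 0, 0.2, 0.15, -0.195, -0.04, 0, 0, 0, 0.2, 0.165, -0.212, -0.05, 0, 0, 0, 0.2, 0.168, -0.217, -0.05, 0, 0, 0, 0.2, 0.168, -0.217, -0.05, 0, 0, 0, 0.2]
}}

```text
time: 3.6
eef_pos: [0.6664, -0.026, 0.2011]
ee_rot: [1.083, 2.949, 0.001]
wrist_force: [-0.3, 0.3, 0.2]
gripper_width: 0.0511
```

```bash
cat >> h.py <<'E'
def st():
    s=read_state(); r=R.from_rotvec(s['ee_rot']).as_matrix()
    print('t',round(s['time'],2),'pos',np.round(s['eef_pos'],4),'xyaw',round(float(np.arctan2(r[1,0],r[0,0])),4),'z',np.round(r[:,2],3),'q',np.round(s['qpos'],3),'F',np.round(s['wrist_force'],1),'w',round(s['gripper_width'],4)); return s
E
python3 - <<'E'
from h import *
st(); p=snapshot('wrist'); save(p,'pics/w1.png')
print(proj(p,[[.666,-.027,.09]])*1.5)
t=snapshot('top'); save(t,'pics/t1.png')
E
```

```text
t 3.6 pos [ 0.6664 -0.026   0.2011] xyaw 2.4378 z [ 0.001  0.001 -1.   ] q [-1.030e-01  4.690e-01  1.369e+00  1.000e-03  1.303e+00 -9.700e-01] F [-0.3  0.3  0.2] w 0.0511
[[381.09591419 293.18500124]]
```

```bash
python3 - <<'E'
from h import *
p=snapshot('wrist'); print(back(p,[[378/1.5-.17,295/1.5-.17]],.09)); st()
E
```

```text
[[ 0.66549888 -0.02882987  0.09      ]]
t 3.75 pos [ 0.6662 -0.0254  0.2017] xyaw 2.4389 z [ 0.002  0.    -1.   ] q [-0.102  0.468  1.369  0.     1.302 -0.97 ] F [0.5 0.  0.4] w 0.0514
```

>>> {"op": "servo_tool", "data": {
  "series": [0, -0.001, -0.02, 0, 0, 0, 0.2, 0, -0.0025, -0.05, 0, 0, 0, 0.2, 0, -0.0025, -0.08, 0, 0, 0, 0.2, 0, -0.0025, -0.11, 0, 0, 0, 0.2, 0, -0.0025, -0.13, 0, 0, 0, 0.2, 0, -0.0025, -0.14, 0, 0, 0, 0.2, 0, -0.0025, -0.141, 0, 0, 0, 0.2, 0, -0.0025, -0.141, 0, 0, 0, 0.2]
}}

```text
time: 4.75
eef_pos: [0.667, -0.0277, 0.0618]
ee_rot: [1.08, 2.947, 0.002]
wrist_force: [-0.0, 0.1, 1.0]
gripper_width: 0.0514
```

>>> {"op": "servo_tool", "data": {
  "series": [0, 0, 0, 0, 0, 0, -1, 0, 0, 0, 0, 0, 0, -1, 0, 0, 0, 0, 0, 0, -1, 0, 0, 0, 0, 0, 0, -1, 0, 0, 0, 0, 0, 0, -1, 0, 0, 0, 0, 0, 0, -1, 0, 0, 0, 0, 0, 0, -1, 0, 0, 0, 0, 0, 0, -1]
}}

```text
time: 5.75
eef_pos: [0.6673, -0.0285, 0.0631]
ee_rot: [1.079, 2.945, 0.001]
wrist_force: [-1.8, -2.7, 5.7]
gripper_width: 0.0164
```

```bash
python3 - <<'E'
from h import *
st(); p=snapshot('wrist'); save(p,'pics/w2.png'); p=snapshot('scene'); crop(p,'pics/s2.png',170,135,330,260)
E
```

```text
t 5.75 pos [ 0.6673 -0.0285  0.0631] xyaw 2.4395 z [ 0.005 -0.001 -1.   ] q [-1.060e-01  6.010e-01  1.516e+00 -1.000e-03  1.019e+00 -9.740e-01] F [-1.8 -2.7  5.7] w 0.0164
```

```bash
cat > path.py <<'E'
from h import *
from scipy.optimize import brentq
g=np.load('g.npy')
# centreline arc param in mm: s=0 at x=130 (guide), arc length L=172.79
L=np.pi/2*110
def cl(s):
    if s<0: return np.array([130+s,0.])
    if s<L: a=s/110; return np.array([130+110*np.sin(a),110-110*np.cos(a)])
    return np.array([240.,110+s-L])
def head(s):
    f=brentq(lambda t:np.linalg.norm(cl(t)-cl(s))-100,s+50,s+160); d=cl(f)-cl(s); return np.arctan2(d[1],d[0])
def W(P):
    c,s=np.cos(g[2]),np.sin(g[2]); P=np.asarray(P)/1000; return np.array([g[0]+c*P[0]-s*P[1],g[1]+s*P[0]+c*P[1]])
def G(X):
    c,s=np.cos(g[2]),np.sin(g[2]); d=np.asarray(X)[:2]-g[:2]; return np.array([c*d[0]+s*d[1],-s*d[0]+c*d[1]])*1000
def arc(P): # nearest s
    ss=np.arange(-180,230,.2); return ss[np.argmin([np.linalg.norm(cl(t)-P) for t in ss])]
def rows(ss,psi,dz,claw,pos,xyaw):
    out=[]
    for k,s in enumerate(ss):
        w=W(cl(s)); d=w-pos[:2]; dy=(head(s)+g[2]+psi-xyaw+np.pi)%(2*np.pi)-np.pi
        out+=[round(d[0],4),round(d[1],4),dz,0,0,round(dy,3),claw]
    print([float(o) if o else 0 for o in out])
E
python3 - <<'E'
from path import *
s=st(); p=s['eef_pos']; print(G(p),arc(G(p)))
r=R.from_rotvec(s['ee_rot']).as_matrix(); xy=np.arctan2(r[1,0],r[0,0])
s0=arc(G(p)); rows(s0-np.array([2,8,20,34,48,62,76,88]),.785,-.001,-1,p,xy)
for q in np.arange(-150,200,30): print(q,cl(q).round(0),round(head(q),3))
E
```

```text
t 5.85 pos [ 0.6673 -0.0285  0.0631] xyaw 2.4395 z [ 0.005 -0.001 -1.   ] q [-1.060e-01  6.010e-01  1.516e+00 -1.000e-03  1.019e+00 -9.740e-01] F [-2.  -2.7  6. ] w 0.0169
[240.71726673 127.63781196] 190.39999999997895
[-0.0005, -0.0021, -0.001, 0, 0, 0, -1.0, 0, -0.0081, -0.001, 0, 0, 0, -1.0, 0.0009, -0.02, -0.001, 0, 0, 0, -1.0, 0.0009, -0.034, -0.001, 0, 0, -0.012, -1.0, -0.0009, -0.0479, -0.001, 0, 0, -0.042, -1.0, -0.0044, -0.0614, -0.001, 0, 0, -0.088, -1.0, -0.0097, -0.0744, -0.001, 0, 0, -0.152, -1.0, -0.0154, -0.0849, -0.001, 0, 0, -0.219, -1.0]
-150 [-20.   0.] 0.0
-120 [10.  0.] 0.0
-90 [40.  0.] 0.005
-60 [70.  0.] 0.074
-30 [100.   0.] 0.232
0 [130.   0.] 0.472
30 [160.   4.] 0.745
60 [187.  16.] 1.017
90 [210.  35.] 1.269
120 [228.  59.] 1.446
150 [238.  87.] 1.547
180 [240. 117.] 1.571
```

>>> {"op": "servo_tool", "data": {
  "series": [-0.0005, -0.002, -0.001, 0, 0, 0, -1, 0, -0.008, -0.001, 0, 0, 0, -1, 0.001, -0.02, -0.001, 0, 0, 0, -1, 0.001, -0.034, -0.001, 0, 0, -0.012, -1, -0.001, -0.048, -0.001, 0, 0, -0.042, -1, -0.0045, -0.0615, -0.001, 0, 0, -0.09, -1, -0.0095, -0.0745, -0.001, 0, 0, -0.15, -1, -0.0155, -0.085, -0.001, 0, 0, -0.22, -1]
}}

```text
time: 6.85
eef_pos: [0.654, -0.1124, 0.0632]
ee_rot: [1.398, 2.804, 0.007]
wrist_force: [2.9, 6.7, 3.7]
gripper_width: 0.0166
```

```bash
cat > nxt.py <<'E'
from path import *
import sys
# usage: nxt.py psi dz claw  ds...
s=st(); p=s['eef_pos']; print(G(p).round(2),'s',round(arc(G(p)),1),'off',(G(p)-cl(arc(G(p)))).round(2))
r=R.from_rotvec(s['ee_rot']).as_matrix(); xy=np.arctan2(r[1,0],r[0,0])
a=[float(v) for v in sys.argv[1:]]
rows(arc(G(p))+np.array(a[3:]),a[0],a[1],a[2],p,xy)
E
python3 nxt.py .785 0 -1 -6 -18 -32 -46 -60 -74 -88 -100
```

```text
t 6.85 pos [ 0.654  -0.1124  0.0632] xyaw 2.2166 z [ 0.009  0.    -1.   ] q [-0.235  0.595  1.53   0.003  1.007 -0.882] F [2.9 6.7 3.7] w 0.0166
[220.47  45.18] s 104.4 off [ 1.06 -0.75]
[-0.0043, -0.0044, 0, 0, 0, -0.022, -1.0, -0.0116, -0.014, 0, 0, 0, -0.105, -1.0, -0.0213, -0.0241, 0, 0, 0, -0.218, -1.0, -0.0321, -0.0328, 0, 0, 0, -0.345, -1.0, -0.0441, -0.0402, 0, 0, 0, -0.472, -1.0, -0.0568, -0.0459, 0, 0, 0, -0.6, -1.0, -0.0702, -0.05, 0, 0, 0, -0.727, -1.0, -0.082, -0.0521, 0, 0, 0, -0.836, -1.0]
```

>>> {"op": "servo_tool", "data": {
  "series": [-0.0045, -0.0045, -0.001, 0, 0, -0.022, -1, -0.0115, -0.014, -0.001, 0, 0, -0.105, -1, -0.0215, -0.024, -0.001, 0, 0, -0.22, -1, -0.032, -0.033, -0.001, 0, 0, -0.345, -1, -0.044, -0.04, -0.001, 0, 0, -0.47, -1, -0.057, -0.046, -0.001, 0, 0, -0.6, -1, -0.07, -0.05, -0.001, 0, 0, -0.73, -1, -0.082, -0.052, -0.001, 0, 0, -0.835, -1]
}}

```text
time: 7.85
eef_pos: [0.5747, -0.1649, 0.0634]
ee_rot: [2.414, 1.989, 0.007]
wrist_force: [4.4, 2.3, 2.6]
gripper_width: 0.0169
```

```bash
python3 nxt.py .785 0 -1 -6 -18 -32 -46 -60 -74 -88 -100
python3 -c "
from h import *
p=snapshot('scene');crop(p,'pics/s3.png',170,135,330,260)"
```

```text
t 7.85 pos [ 0.5747 -0.1649  0.0634] xyaw 1.3783 z [ 0.012 -0.008 -1.   ] q [-0.348  0.523  1.689 -0.004  0.915 -0.153] F [4.4 2.3 2.6] w 0.0169
[137.01  -0.49] s 7.0 off [ 0.02 -0.72]
[-0.006, 0, 0, 0, 0, -0.029, -1.0, -0.018, -0.001, 0, 0, 0, -0.134, -1.0, -0.0319, -0.0022, 0, 0, 0, -0.243, -1.0, -0.0459, -0.0034, 0, 0, 0, -0.334, -1.0, -0.0598, -0.0045, 0, 0, 0, -0.406, -1.0, -0.0738, -0.0057, 0, 0, 0, -0.459, -1.0, -0.0877, -0.0069, 0, 0, 0, -0.493, -1.0, -0.0997, -0.0079, 0, 0, 0, -0.507, -1.0]
```

>>> {"op": "servo_tool", "data": {
  "series": [-0.006, 0, -0.001, 0, 0, -0.03, -1, -0.018, -0.001, -0.001, 0, 0, -0.135, -1, -0.032, -0.002, -0.001, 0, 0, -0.245, -1, -0.046, -0.0035, -0.001, 0, 0, -0.335, -1, -0.06, -0.0045, -0.001, 0, 0, -0.405, -1, -0.074, -0.0055, -0.001, 0, 0, -0.46, -1, -0.088, -0.007, -0.001, 0, 0, -0.493, -1, -0.1, -0.008, -0.001, 0, 0, -0.507, -1]
}}

```text
time: 8.9
eef_pos: [0.4763, -0.1738, 0.0635]
ee_rot: [2.834, 1.314, 0.009]
wrist_force: [6.5, 1.2, 2.0]
gripper_width: 0.0166
```

```bash
python3 nxt.py .785 0 -1 -6 -18 -30 -40 -48 -54 -58 -60
```

```text
t 8.9 pos [ 0.4763 -0.1738  0.0635] xyaw 0.8683 z [ 0.012 -0.014 -1.   ] q [-0.428  0.43   1.892 -0.01   0.802  0.282] F [6.5 1.2 2. ] w 0.0166
[38.26 -1.22] s -91.8 off [ 0.06 -1.22]
[-0.0061, 0.0007, 0, 0, 0, 0.001, -1.0, -0.0181, -0.0003, 0, 0, 0, 0, -1.0, -0.0301, -0.0013, 0, 0, 0, 0, -1.0, -0.04, -0.0021, 0, 0, 0, 0, -1.0, -0.048, -0.0028, 0, 0, 0, 0, -1.0, -0.054, -0.0033, 0, 0, 0, 0, -1.0, -0.058, -0.0036, 0, 0, 0, 0, -1.0, -0.06, -0.0038, 0, 0, 0, 0, -1.0]
```

>>> {"op": "servo_tool", "data": {
  "series": [-0.006, 0.0005, -0.001, 0, 0, 0, -1, -0.018, -0.0005, -0.001, 0, 0, 0, -1, -0.03, -0.0015, -0.001, 0, 0, 0, -1, -0.04, -0.002, -0.001, 0, 0, 0, -1, -0.047, -0.003, -0.001, 0, 0, 0, -1, -0.052, -0.0035, -0.001, 0, 0, 0, -1, -0.056, -0.0035, -0.001, 0, 0, 0, -1, -0.056, -0.0035, -0.001, 0, 0, 0, -1]
}}

```text
time: 9.9
eef_pos: [0.4238, -0.1782, 0.0636]
ee_rot: [2.83, 1.313, 0.017]
wrist_force: [7.1, 2.8, 5.0]
gripper_width: 0.0165
```

```bash
python3 nxt.py .785 0 -1 0;python3 -c "
from h import *
p=snapshot('scene');crop(p,'pics/s4.png',170,125,330,250)
p=snapshot('top');crop(p,'pics/t4.png',215,130,335,250)"
```

```text
t 9.9 pos [ 0.4238 -0.1782  0.0636] xyaw 0.8687 z [ 0.019 -0.016 -1.   ] q [-0.486  0.381  1.998 -0.007  0.738  0.221] F [7.1 2.8 5. ] w 0.0165
[-14.45  -1.15] s -144.4 off [-0.05 -1.15]
[-0.0001, 0.0012, 0, 0, 0, 0, -1.0]
```

>>> {"op": "servo_tool", "data": {
  "series": [-0.002, 0, -0.001, 0.016, 0.019, 0, -1, -0.004, 0, -0.001, 0.016, 0.019, 0, -1, -0.006, 0, -0.001, 0.016, 0.019, 0, -1, -0.007, 0, -0.001, 0.016, 0.019, 0, -1, -0.007, 0, -0.001, 0.016, 0.019, 0, -1, -0.007, 0, -0.001, 0.016, 0.019, 0, -1, -0.007, 0, -0.001, 0.016, 0.019, 0, -1, -0.007, 0, -0.001, 0.016, 0.019, 0, -1]
}}

```text
time: 11.0
eef_pos: [0.4201, -0.1792, 0.0632]
ee_rot: [2.846, 1.321, 0.008]
wrist_force: [6.7, 1.0, 2.1]
gripper_width: 0.0167
```

>>> {"op": "servo_tool", "data": {
  "series": [-0.003, 0, -0.001, 0, 0, 0, -1, -0.006, 0, -0.001, 0, 0, 0, -1, -0.008, 0, -0.001, 0, 0, 0, -1, -0.008, 0, -0.001, 0, 0, 0, -1, -0.008, 0, -0.001, 0, 0, 0, -1, -0.008, 0, -0.001, 0, 0, 0, -1, -0.008, 0, -0.001, 0, 0, 0, -1, -0.008, 0, -0.001, 0, 0, 0, -1]
}}

```text
time: 12.0
eef_pos: [0.4189, -0.1798, 0.0637]
ee_rot: [2.842, 1.315, 0.025]
wrist_force: [15.6, 8.5, 2.5]
gripper_width: 0.0169
```

```bash
python3 nxt.py .785 0 -1 0
```

```text
t 12.0 pos [ 0.4189 -0.1798  0.0637] xyaw 0.8668 z [ 0.019 -0.003 -1.   ] q [-0.503  0.379  2.001  0.01   0.743  0.193] F [15.6  8.5  2.5] w 0.0169
[-19.43  -2.33] s -149.4 off [-0.03 -2.33]
[-0.0002, 0.0023, 0, 0, 0, 0.002, -1.0]
```

>>> {"op": "servo_tool", "data": {
  "series": [0, 0, 0, 0, 0, 0, 0.2, 0, 0, 0, 0, 0, 0, 0.2, 0, 0, 0, 0, 0, 0, 0.2, 0, 0, 0, 0, 0, 0, 0.2, 0, 0, 0.02, 0, 0, 0, 0.2, 0, 0, 0.05, 0, 0, 0, 0.2, 0, 0, 0.09, 0, 0, 0, 0.2, 0, 0, 0.13, 0, 0, 0, 0.2]
}}

```text
time: 13.0
eef_pos: [0.4181, -0.1796, 0.1946]
ee_rot: [2.843, 1.315, 0.023]
wrist_force: [1.0, -1.1, -0.3]
gripper_width: 0.0512
```

>>> {"op": "servo_tool", "data": {
  "series": [0.0, 0.02, 0.02, 0, 0, 0.05, 0.6, 0, 0.05, 0.04, 0, 0, 0.15, 0.6, 0, 0.1, 0.06, 0, 0, 0.25, 0.6, 0, 0.15, 0.06, 0, 0, 0.4, 0.6, 0, 0.2, 0.06, 0, 0, 0.55, 0.6, 0, 0.24, 0.06, 0, 0, 0.65, 0.6, 0, 0.25, 0.06, 0, 0, 0.7, 0.6, 0, 0.25, 0.06, 0, 0, 0.7, 0.6]
}}

```text
time: 14.0
eef_pos: [0.4178, 0.0703, 0.2543]
ee_rot: [2.223, 2.215, 0.025]
wrist_force: [0.2, -0.1, -0.8]
gripper_width: 0.0685
```

```bash
python3 - <<'E'
from h import *
import pickle
st()
for n in ['wrist','top','scene']:
    p=snapshot(n); pickle.dump(p,open(f'{n}5.pkl','wb')); save(p,f'pics/{n}5.png')
E
```

```text
t 14.0 pos [0.4178 0.0703 0.2543] xyaw 1.5675 z [ 0.014  0.009 -1.   ] q [0.06  0.081 1.797 0.008 1.249 0.061] F [ 0.2 -0.1 -0.8] w 0.0685
```

```bash
cat > fitt.py <<'E'
from h import *
from scipy.optimize import minimize
S=4
def boxc(x,y,a,z=.01,l=.13,w=.02,h=.02):
    c,s=np.cos(a),np.sin(a); out=[]
    for i in(-1,1):
        for j in(-1,1):
            for k in(-1,1): out.append([x+c*i*l/2-s*j*w/2,y+s*i*l/2+c*j*w/2,z+k*h/2])
    return np.array(out)
def bsil(p,b):
    m=np.zeros((384*S,512*S),np.uint8); q=np.round((proj(p,b)+.5)*S-.5).astype(np.int32)
    cv2.fillConvexPoly(m,cv2.convexHull(q),1); return m
def fit(views,x0):
    # views: list of (pic, region)
    M=[(p,cv2.resize(r.astype(np.uint8)*255,None,fx=S,fy=S,interpolation=cv2.INTER_LINEAR)>127) for p,r in views]
    def c(v): return sum(((bsil(p,boxc(*v))>0)!=m).sum()/max(m.sum(),1) for p,m in M)
    v=np.array(x0)
    for k in range(2):
        r=minimize(c,v,method='Nelder-Mead',options=dict(initial_simplex=v+np.array([[0,0,0],[.01,0,0],[0,.015,0],[0,0,.15]])/(2**k))); v=r.x
    return v,r.fun
E
python3 - <<'E'
from fitt import *
V={}
for n in ['wrist','scene']:
    p=snapshot(n); V[n]=[(p,d) for d in trace(p,'torch0')]
    for _,d in V[n]:
        m=d['region']; pts=np.argwhere(m)[:,::-1]; w=back(p,pts,.015)[:,:2]; c=w.mean(0); u,s,vt=np.linalg.svd(w-c,full_matrices=False)
        col=p['img'][m].mean(0); print(n,round(d['conf'],2),c.round(4),round(np.arctan2(vt[0,1],vt[0,0])%np.pi,3),col.round(),m.sum()); d['c']=c;d['a']=np.arctan2(vt[0,1],vt[0,0])%np.pi;d['col']=col
for p,d in V['wrist']:
    if d['col'].min()<110: continue
    print('wrist only',fit([(p,d['region'])],[*d['c'],d['a']]))
    for q,e in V['scene']:
        if np.linalg.norm(e['c']-d['c'])<.025: print('both',np.round(fit([(p,d['region']),(q,e['region'])],[*d['c'],d['a']])[0],4)); print('scene',fit([(q,e['region'])],[*d['c'],d['a']]))
E
```

```text
wrist 0.93 [0.4955 0.0502] 1.492 [195. 192. 190.] 1326
wrist 0.88 [0.4436 0.0339] 1.385 [186. 181. 178.] 1238
wrist 0.88 [0.325  0.1506] 1.3 [66. 62. 59.] 1789
wrist 0.78 [0.5105 0.2333] 2.604 [124.  76. 144.] 2241
scene 0.71 [0.4957 0.246 ] 2.553 [102.  71. 110.] 239
scene 0.7 [0.4981 0.0513] 1.474 [154. 153. 151.] 246
scene 0.62 [0.4464 0.0339] 1.381 [140. 137. 134.] 241
scene 0.62 [0.3276 0.1469] 1.257 [82. 74. 64.] 320
wrist only (array([0.49572992, 0.04733522, 1.50590292]), np.float64(0.16198378276447295))
both [0.4957 0.0478 1.4899]
scene (array([0.4941677 , 0.04561559, 1.4514063 ]), np.float64(0.2873855544252289))
wrist only (array([0.44330473, 0.03050252, 1.38730978]), np.float64(0.1159866693597253))
both [0.4433 0.03   1.3769]
scene (array([0.44292137, 0.02904733, 1.35214992]), np.float64(0.2066458982346833))
```

```bash
cat > mv.py <<'E'
from h import *
def des(uyaw,th):
    u=np.array([np.cos(uyaw),np.sin(uyaw),0]); Z=np.array([0,0,1.])
    z=-np.cos(th)*Z+np.sin(th)*u; x=np.cos(th)*u+np.sin(th)*Z
    return np.c_[x,np.cross(z,x),z]
def to(pos,uyaw,th,claw,prof=(.05,.2,.4,.6,.8,.95,1,1),s=None):
    s=s or st(); Rc=R.from_rotvec(s['ee_rot']); w=(R.from_matrix(des(uyaw,th))*Rc.inv()).as_rotvec(); d=np.array(pos)-s['eef_pos']
    print('shift',d.round(4),'rot',w.round(3),'deg',round(np.degrees(np.linalg.norm(w)),1))
    o=[]
    for f in prof: o+=[*(d*f).round(4),*(w*f).round(3),claw]
    print(str([float(v) for v in o]).replace('-0.0,','0,').replace('0.0,','0,'))
E
python3 - <<'E'
from mv import *
to((.4937,.0226,.12),1.49,np.radians(30),-.06)
E
```

```text
t 14.35 pos [0.4182 0.0696 0.2545] xyaw 1.5647 z [ 0.014  0.009 -1.   ] q [0.058 0.081 1.797 0.009 1.249 0.061] F [ 0.1 -1.3  0.6] w 0.0685
shift [ 0.0755 -0.047  -0.1345] rot [ 0.514 -0.008 -0.069] deg 29.7
[0.0038, -0.0023, -0.0067, 0.026, 0, -0.003, -0.06, 0.0151, -0.0094, -0.0269, 0.103, -0.002, -0.014, -0.06, 0.0302, -0.0188, -0.0538, 0.206, -0.003, -0.028, -0.06, 0.0453, -0.0282, -0.0807, 0.309, -0.005, -0.042, -0.06, 0.0604, -0.0376, -0.1076, 0.411, -0.007, -0.055, -0.06, 0.0717, -0.0446, -0.1278, 0.489, -0.008, -0.066, -0.06, 0.0755, -0.047, -0.1345, 0.514, -0.008, -0.069, -0.06, 0.0755, -0.047, -0.1345, 0.514, -0.008, -0.069, -0.06]
```

>>> {"op": "servo_tool", "data": {
  "series": [0.004, -0.0025, -0.006, 0.026, 0, -0.003, -0.06, 0.015, -0.0095, -0.027, 0.1, -0.002, -0.014, -0.06, 0.03, -0.019, -0.054, 0.206, -0.003, -0.028, -0.06, 0.045, -0.028, -0.08, 0.309, -0.005, -0.042, -0.06, 0.06, -0.0375, -0.108, 0.411, -0.007, -0.055, -0.06, 0.0715, -0.0445, -0.128, 0.489, -0.008, -0.066, -0.06, 0.0755, -0.047, -0.1345, 0.514, -0.008, -0.069, -0.06, 0.0755, -0.047, -0.1345, 0.514, -0.008, -0.069, -0.06]
}}

```text
time: 15.35
eef_pos: [0.4936, 0.0219, 0.1194]
ee_rot: [-2.013, -1.853, -0.537]
wrist_force: [-0.3, -0.1, 1.2]
gripper_width: 0.0403
```

```bash
python3 - <<'E'
from mv import *
p=snapshot('wrist'); save(p,'pics/w6.png')
from fitt import *
for d in trace(p,'torch0'):
    m=d['region']; col=p['img'][m].mean(0); pts=np.argwhere(m)[:,::-1]; w=back(p,pts,.015)[:,:2]; c=w.mean(0)
    print(d['conf'],c,col.round(),d['bbox'])
    if col.min()>110: print(fit([(p,m)],[*c,1.49]))
p2=snapshot('scene'); crop(p2,'pics/s6.png',200,100,350,230)
to((.4937,.0226,.024),1.49,np.radians(30),-.06)
E
```

```text
0.84 [0.32541531 0.14332496] [48. 46. 45.] [50.3, 87.4, 110.1, 207.8]
0.83 [0.49536727 0.04408687] [192. 189. 187.] [242.7, 161.6, 268.5, 300.4]
(array([0.49572377, 0.04820254, 1.49086634]), np.float64(0.05516479921485237))
0.8 [0.5113239  0.23100664] [ 96.  60. 109.] [197.2, 22.4, 316.6, 91.2]
0.6 [0.44930217 0.06551088] [190. 189. 189.] [191.9, 184.8, 220.4, 249.7]
(array([0.45353569, 0.09772365, 1.45025093]), np.float64(1.5626643738620272))
t 15.5 pos [0.4935 0.0232 0.1209] xyaw 1.492 z [ 0.04   0.497 -0.867] q [-0.391  0.416  1.878  0.565  1.094 -0.639] F [ 0.2 -0.8 -0. ] w 0.0403
shift [ 0.0002 -0.0006 -0.0969] rot [ 0.001  0.001 -0.001] deg 0.1
[0, 0, -0.0048, 0, 0, 0, -0.06, 0, -0.0001, -0.0194, 0, 0, 0, -0.06, 0.0001, -0.0002, -0.0388, 0, 0, -0.001, -0.06, 0.0001, -0.0003, -0.0581, 0.001, 0.001, -0.001, -0.06, 0.0001, -0.0005, -0.0775, 0.001, 0.001, -0.001, -0.06, 0.0002, -0.0005, -0.0921, 0.001, 0.001, -0.001, -0.06, 0.0002, -0.0006, -0.0969, 0.001, 0.001, -0.001, -0.06, 0.0002, -0.0006, -0.0969, 0.001, 0.001, -0.001, -0.06]
```

>>> {"op": "servo_tool", "data": {
  "series": [0, 0, -0.005, 0, 0, 0, -0.2, 0, 0, -0.02, 0, 0, 0, -0.2, 0, 0, -0.04, 0, 0, 0, -0.2, 0, 0, -0.06, 0, 0, 0, -0.2, 0, 0, -0.08, 0, 0, 0, -0.2, 0, 0, -0.092, 0, 0, 0, -0.2, 0, -0.0005, -0.097, 0, 0, 0, -0.2, 0, -0.0005, -0.097, 0, 0, 0, -0.2]
}}

```text
time: 16.5
eef_pos: [0.4935, 0.0227, 0.0238]
ee_rot: [-2.011, -1.857, -0.538]
wrist_force: [0.4, -0.2, 0.7]
gripper_width: 0.034
```

```bash
python3 - <<'E'
from mv import *
st()
p=snapshot('wrist'); save(p,'pics/w7.png')
p2=snapshot('scene'); crop(p2,'pics/s7.png',200,120,320,220)
E
```

```text
t 16.5 pos [0.4935 0.0227 0.0238] xyaw 1.4919 z [ 0.04   0.498 -0.866] q [-0.392  0.579  1.956  0.654  0.896 -0.804] F [ 0.4 -0.2  0.7] w 0.034
```

>>> {"op": "servo_tool", "data": {
  "series": [0, 0, 0, 0, 0, 0, -1, 0, 0, 0, 0, 0, 0, -1, 0, 0, 0, 0, 0, 0, -1, 0, 0, 0, 0, 0, 0, -1, 0, 0, 0, 0, 0, 0, -1, 0, 0, 0, 0, 0, 0, -1, 0, 0, 0, 0, 0, 0, -1, 0, 0, 0, 0, 0, 0, -1]
}}

```text
time: 17.6
eef_pos: [0.4943, 0.0223, 0.025]
ee_rot: [-2.011, -1.859, -0.541]
wrist_force: [-1.7, -1.9, 5.4]
gripper_width: 0.0185
```

>>> {"op": "servo_tool", "data": {
  "series": [0, 0, 0.01, 0, 0, 0, -1, 0, 0, 0.03, 0, 0, 0, -1, 0, 0, 0.06, 0, 0, 0, -1, 0, 0, 0.1, 0, 0, 0, -1, 0, 0, 0.13, 0, 0, 0, -1, 0, 0, 0.16, 0, 0, 0, -1, 0, 0, 0.18, 0, 0, 0, -1, 0, 0, 0.18, 0, 0, 0, -1]
}}

```text
time: 18.6
eef_pos: [0.4949, 0.0221, 0.2065]
ee_rot: [-2.013, -1.862, -0.543]
wrist_force: [0.6, -0.3, -1.9]
gripper_width: 0.0183
```

```bash
python3 - <<'E'
from mv import *
from path import W
c=W([112,0]); print('cell2',c)
p=snapshot('wrist'); save(p,'pics/w8.png')
to((.52,.0,.24),1.654,np.radians(-15),-1)
E
```

```text
cell2 [ 0.54970033 -0.16645274]
t 18.65 pos [0.4942 0.0223 0.2054] xyaw 1.4941 z [ 0.043  0.496 -0.867] q [-0.392  0.3    1.782  0.52   1.273 -0.524] F [ 0.8 -0.2 -0.9] w 0.0184
shift [ 0.0258 -0.0223  0.0346] rot [-0.784  0.003  0.152] deg 45.8
[0.0013, -0.0011, 0.0017, -0.039, 0, 0.008, -1.0, 0.0052, -0.0045, 0.0069, -0.157, 0.001, 0.03, -1.0, 0.0103, -0.0089, 0.0138, -0.314, 0.001, 0.061, -1.0, 0.0155, -0.0134, 0.0208, -0.47, 0.002, 0.091, -1.0, 0.0207, -0.0178, 0.0277, -0.627, 0.002, 0.122, -1.0, 0.0245, -0.0212, 0.0329, -0.745, 0.003, 0.145, -1.0, 0.0258, -0.0223, 0.0346, -0.784, 0.003, 0.152, -1.0, 0.0258, -0.0223, 0.0346, -0.784, 0.003, 0.152, -1.0]
```

>>> {"op": "servo_tool", "data": {
  "series": [0.0015, -0.001, 0.002, -0.039, 0, 0.008, -1, 0.005, -0.0045, 0.007, -0.157, 0.001, 0.03, -1, 0.0105, -0.009, 0.014, -0.314, 0.001, 0.061, -1, 0.0155, -0.0135, 0.021, -0.47, 0.002, 0.091, -1, 0.02, -0.018, 0.028, -0.627, 0.002, 0.122, -1, 0.0245, -0.02, 0.033, -0.745, 0.003, 0.145, -1, 0.026, -0.022, 0.0345, -0.784, 0.003, 0.152, -1, 0.026, -0.022, 0.0345, -0.784, 0.003, 0.152, -1]
}}

```text
time: 19.65
eef_pos: [0.5199, 0.0016, 0.2389]
ee_rot: [1.987, 2.165, -0.263]
wrist_force: [0.0, -0.2, -1.7]
gripper_width: 0.0181
```

```bash
python3 - <<'E'
from mv import *
to((.549,-0.08,.24),1.654,np.radians(-60),-1)
E
```

```text
t 19.65 pos [0.5199 0.0016 0.2389] xyaw 1.6565 z [ 0.02  -0.258 -0.966] q [ 0.097  0.252  1.651 -0.276  1.255  0.1  ] F [ 0.  -0.2 -1.7] w 0.0181
shift [ 0.0291 -0.0816  0.0011] rot [-0.782 -0.068 -0.001] deg 45.0
[0.0015, -0.0041, 0.0001, -0.039, -0.003, 0, -1.0, 0.0058, -0.0163, 0.0002, -0.156, -0.014, 0, -1.0, 0.0116, -0.0327, 0.0004, -0.313, -0.027, 0, -1.0, 0.0175, -0.049, 0.0006, -0.469, -0.041, -0.001, -1.0, 0.0233, -0.0653, 0.0008, -0.626, -0.054, -0.001, -1.0, 0.0277, -0.0776, 0.001, -0.743, -0.064, -0.001, -1.0, 0.0291, -0.0816, 0.0011, -0.782, -0.068, -0.001, -1.0, 0.0291, -0.0816, 0.0011, -0.782, -0.068, -0.001, -1.0]
```

>>> {"op": "servo_tool", "data": {
  "series": [0.0015, -0.004, 0, -0.039, -0.003, 0, -1, 0.006, -0.0165, 0, -0.156, -0.014, 0, -1, 0.0115, -0.0325, 0.0005, -0.313, -0.027, 0, -1, 0.0175, -0.049, 0.0005, -0.469, -0.041, -0.001, -1, 0.0235, -0.065, 0.001, -0.626, -0.054, -0.001, -1, 0.0275, -0.0775, 0.001, -0.743, -0.064, -0.001, -1, 0.029, -0.0815, 0.001, -0.782, -0.068, -0.001, -1, 0.029, -0.0815, 0.001, -0.782, -0.068, -0.001, -1]
}}

```text
time: 20.65
eef_pos: [0.5486, -0.08, 0.239]
ee_rot: [1.507, 1.639, -0.87]
wrist_force: [-0.6, 1.1, -0.5]
gripper_width: 0.0184
```

```bash
python3 - <<'E'
from mv import *
import pickle
to((.549,-0.08,.24),1.654,np.radians(-60),-1)
for n in ['wrist','scene','top']:
    p=snapshot(n); save(p,f'pics/{n}9.png'); pickle.dump(p,open(n+'9.pkl','wb'))
E
```

```text
t 20.65 pos [ 0.5486 -0.08    0.239 ] xyaw 1.6565 z [ 0.071 -0.862 -0.501] q [ 0.33   0.499  1.742 -1.012  1.425  0.693] F [-0.6  1.1 -0.5] w 0.0184
shift [0.0004 0.     0.001 ] rot [-0.002 -0.002  0.   ] deg 0.1
[0, 0, 0.0001, 0, 0, 0, -1.0, 0.0001, 0, 0.0002, 0, 0, 0, -1.0, 0.0001, 0, 0.0004, -0.001, -0.001, 0, -1.0, 0.0002, 0, 0.0006, -0.001, -0.001, 0, -1.0, 0.0003, 0, 0.0008, -0.001, -0.001, 0, -1.0, 0.0003, 0, 0.001, -0.001, -0.002, 0, -1.0, 0.0004, 0, 0.001, -0.002, -0.002, 0, -1.0, 0.0004, 0, 0.001, -0.002, -0.002, 0, -1.0]
```

```bash
cat > ov.py <<'E'
from mv import *
from path import W,g
import pickle
def carr(P,rx,ry,h):  # carrier pts mm -> world
    P=np.asarray(P,float)/1000; c,s=np.cos(h),np.sin(h); return np.c_[rx+c*P[:,0]-s*P[:,1],ry+s*P[:,0]+c*P[:,1],P[:,2]]
def cells(rx,ry,h):
    out=[]
    for xc in (63,96,129):
        out.append(carr([[xc+a*14,b*14,85] for a,b in((-1,-1),(1,-1),(1,1),(-1,1))],rx,ry,h))
    a=np.linspace(0,2*np.pi,24); out.append(carr(np.c_[9*np.cos(a),9*np.sin(a),np.full(24,90)],rx,ry,h))
    return out
def ubox(c,yaw): # upright torch
    q=[]
    for k in(-1,1):
        for a,b in((-1,-1),(1,-1),(1,1),(-1,1)):
            q.append([c[0]+np.cos(yaw)*a*.01-np.sin(yaw)*b*.01,c[1]+np.sin(yaw)*a*.01+np.cos(yaw)*b*.01,c[2]+k*.065])
    q=np.array(q); return [q[:4],q[4:]]+[q[[i,i+4]] for i in range(4)]
def draw(p,polys,name,box,cols=None):
    k=min(780/(box[2]-box[0]),580/(box[3]-box[1]))
    im=cv2.resize(p['img'][box[1]:box[3],box[0]:box[2],::-1],None,fx=k,fy=k,interpolation=cv2.INTER_CUBIC)
    for i,q in enumerate(polys):
        uv=((proj(p,q)+.5-np.array(box[:2]))*k-.5).round().astype(np.int32); cv2.polylines(im,[uv],True,cols[i] if cols else (0,0,255),1)
    cv2.imwrite(name,im)
E
python3 - <<'E'
from ov import *
P={n:pickle.load(open(n+'9.pkl','rb')) for n in('wrist','scene','top')}
h=g[2]; s=st(); t=s['eef_pos']; u=np.array([np.cos(1.654),np.sin(1.654)])
c=np.r_[t[:2]-.014*u,t[2]-.026]
A=cells(*W([-17,0]),h); B=cells(.4189,-.1798,h); T=ubox(c,g[2])
cols=[(0,0,255)]*4+[(0,255,0)]*4+[(255,0,0)]*6
bx=dict(top=(270,150,330,240),scene=(185,105,265,185),wrist=(50,0,300,384))
for n in P: draw(P[n],A+B+T,f'pics/o_{n}.png',bx[n],cols)
E
```

```text
t 20.8 pos [ 0.5491 -0.0801  0.2406] xyaw 1.6498 z [ 0.072 -0.862 -0.502] q [ 0.329  0.496  1.741 -1.012  1.425  0.693] F [ 0.3 -0.1 -0.5] w 0.0186
```

```bash
python3 - <<'E'
from ov import *
from scipy.optimize import minimize
p=snapshot('wrist'); q=snapshot('scene'); s=st(); t=s['eef_pos']
S=4
for n,pp in (('w',p),('s',q)):
    for d in trace(pp,'torch0'): print(n,d['conf'],np.round(d['bbox']),d['region'].sum())
r=[d for d in trace(p,'torch0') if 225<d['bbox'][0]<250 and d['bbox'][3]>250]
rs=[d for d in trace(q,'torch0') if d['bbox'][1]<150 and 205<d['bbox'][0]<230]
u=np.array([np.cos(1.654),np.sin(1.654),0]); j=np.array([u[1],-u[0],0]); Z=np.array([0,0,1.])
def pts(v):
    d,e,f,al=v; c=t-d*u-e*Z+f*j; a=np.cos(al)*Z+np.sin(al)*u; b=np.cross(j,a)
    return np.array([c+i*.065*a+k*.01*b+l*.01*j for i in(-1,1) for k in(-1,1) for l in(-1,1)])
def sil(pp,v):
    m=np.zeros((384*S,512*S),np.uint8); cv2.fillConvexPoly(m,cv2.convexHull(np.round((proj(pp,pts(v))+.5)*S-.5).astype(np.int32)),1); return m
M=[(pp,cv2.resize(x[0]['region'].astype(np.uint8)*255,None,fx=S,fy=S)>127) for pp,x in ((p,r),(q,rs)) if x]
print(len(M))
for MM in ([M[0]],M):
    def c(v): return sum(((sil(pp,v)>0)!=m).sum()/m.sum() for pp,m in MM)
    v=np.array([.014,.026,0,0])
    for k in range(3):
        o=minimize(c,v,method='Nelder-Mead',options=dict(initial_simplex=v+np.vstack([np.zeros(4),np.diag([.006,.006,.003,.06])])/(1.5**k))); v=o.x
    print(v.round(4),o.fun)
E
```

```text
t 20.9 pos [ 0.549  -0.08    0.2408] xyaw 1.6495 z [ 0.073 -0.862 -0.501] q [ 0.33   0.496  1.741 -1.013  1.425  0.694] F [-0.5  0.2 -1.2] w 0.0182
w 0.61 [238. 114. 276. 335.] 7060
s 0.76 [312. 174. 341. 202.] 255
s 0.69 [216. 116. 226. 154.] 222
s 0.57 [260. 176. 286. 202.] 262
2
[ 0.023   0.0258  0.0001 -0.0483] 0.053649208541378945
[ 0.0185  0.027  -0.0003 -0.0048] 0.728406042681315
```

```bash
python3 - <<'E'
from mv import *
to((.5471,-0.1508,.185),1.654,np.radians(-60),-1)
E
```

```text
t 21.1 pos [ 0.5489 -0.08    0.2405] xyaw 1.6516 z [ 0.073 -0.862 -0.501] q [ 0.33   0.497  1.742 -1.013  1.426  0.694] F [-1.2 -0.9  0. ] w 0.0182
shift [-0.0018 -0.0708 -0.0555] rot [-0.001  0.001 -0.   ] deg 0.1
[-0.0001, -0.0035, -0.0028, 0, 0, 0, -1.0, -0.0004, -0.0142, -0.0111, 0, 0, 0, -1.0, -0.0007, -0.0283, -0.0222, 0, 0.001, 0, -1.0, -0.0011, -0.0425, -0.0333, -0.001, 0.001, 0, -1.0, -0.0014, -0.0567, -0.0444, -0.001, 0.001, 0, -1.0, -0.0017, -0.0673, -0.0527, -0.001, 0.001, 0, -1.0, -0.0018, -0.0708, -0.0555, -0.001, 0.001, 0, -1.0, -0.0018, -0.0708, -0.0555, -0.001, 0.001, 0, -1.0]
```

Move over the cell first in y, then down.

>>> {"op": "servo_tool", "data": {
  "series": [0, -0.005, 0, 0, 0, 0, -1, -0.0005, -0.02, 0, 0, 0, 0, -1, -0.001, -0.04, -0.01, 0, 0, 0, -1, -0.001, -0.055, -0.02, 0, 0, 0, -1, -0.0015, -0.065, -0.035, 0, 0, 0, -1, -0.002, -0.071, -0.05, 0, 0, 0, -1, -0.002, -0.071, -0.055, 0, 0, 0, -1, -0.002, -0.071, -0.055, 0, 0, 0, -1]
}}

```text
time: 22.1
eef_pos: [0.547, -0.1507, 0.1848]
ee_rot: [1.506, 1.638, -0.868]
wrist_force: [-0.3, 0.5, -0.6]
gripper_width: 0.0185
```

```bash
python3 - <<'E'
from ov import *
P={n:snapshot(n) for n in('wrist','scene','top')}
h=g[2]; s=st(); t=s['eef_pos']; u=np.array([np.cos(1.654),np.sin(1.654)])
A=cells(.420,-.1785,h); T=ubox(np.r_[t[:2]-.014*u,t[2]-.026],h); T2=ubox(np.r_[t[:2]-.020*u,t[2]-.026],h)
cols=[(0,0,255)]*4+[(0,255,0)]*6+[(255,0,0)]*6
bx=dict(top=(270,150,330,240),scene=(185,105,265,185),wrist=(50,0,300,384))
for n in P: draw(P[n],A+T+T2,f'pics/o_{n}10.png',bx[n],cols); pickle.dump(P[n],open(n+'10.pkl','wb'))
save(P['wrist'],'pics/w10.png')
E
```

```text
t 22.25 pos [ 0.5474 -0.1505  0.1858] xyaw 1.651 z [ 0.074 -0.862 -0.501] q [ 0.208  0.553  1.843 -1.118  1.27   0.791] F [ 0.   0.3 -0.8] w 0.0187
```

```bash
python3 - <<'E'
from ov import *
p=pickle.load(open('scene10.pkl','rb')); crop(p,'pics/sc10.png',190,110,240,180)
p=pickle.load(open('wrist10.pkl','rb')); crop(p,'pics/wc10.png',110,60,310,160)
E
python3 - <<'E'
from ov import *
p=pickle.load(open('wrist10.pkl','rb')); t=np.array([.5472,-.1506,.1853]); u=np.array([np.cos(1.654),np.sin(1.654),0]); j=np.array([u[1],-u[0],0]); Z=np.array([0,0,1.])
for d in (.01,.014,.018,.022,.026):
    a=t-(d-.01)*u+(-.091)*Z; top=a+.13*Z
    print(d,*[proj(p,[x-.01*j,x+.01*j]).round(1).tolist() for x in (a,top)], 'rear bottom',proj(p,a-.02*u).round(1))
# near/far rim inner of cell2
for rx,ry in ((.420,-.1785),(.4212,-.1772)):
    print(proj(p,cells(rx,ry,g[2])[2]).round(1).tolist())
f,cx,cy,A,o=cam(p); print(o,-A[:,2],'f',f)
E
python3 - <<'E'
import cv2
im=cv2.imread('pics/w10.png')
E
```

```text
0.01 [[239.5, 109.2], [272.4, 109.2]] [[236.7, 342.0], [275.6, 342.0]] rear bottom [[255.9 123.8]]
0.014 [[239.9, 112.4], [272.0, 112.4]] [[237.2, 339.3], [275.1, 339.3]] rear bottom [[255.9 126.4]]
0.018 [[240.2, 115.5], [271.6, 115.4]] [[237.7, 336.7], [274.5, 336.7]] rear bottom [[255.9 128.8]]
0.022 [[240.6, 118.4], [271.2, 118.3]] [[238.2, 334.2], [274.0, 334.2]] rear bottom [[255.9 131.2]]
0.026 [[240.9, 121.2], [270.9, 121.1]] [[238.7, 331.9], [273.5, 331.9]] rear bottom [[255.8 133.4]]
[[236.6, 118.8], [274.9, 118.7], [278.1, 98.0], [233.5, 98.1]]
[[238.3, 118.0], [276.8, 118.0], [280.4, 97.0], [235.4, 97.0]]
[ 0.53447185 -0.00231198  0.17508028] [ 0.08016899 -0.97787621 -0.19321245] f 265.52411600408414
```

>>> {"op": "servo_tool", "data": {
  "series": [0.001, 0, 0, 0, 0, 0, -1, 0.0015, 0, 0, 0, 0, 0, -1, 0.0015, 0, -0.005, 0, 0, 0, -1, 0.0015, 0, -0.01, 0, 0, 0, -1, 0.0015, 0, -0.015, 0, 0, 0, -1, 0.0015, 0, -0.02, 0, 0, 0, -1, 0.0015, 0, -0.025, 0, 0, 0, -1, 0.0015, 0, -0.025, 0, 0, 0, -1]
}}

```text
time: 23.25
eef_pos: [0.5487, -0.1506, 0.1602]
ee_rot: [1.506, 1.637, -0.867]
wrist_force: [0.6, 0.6, -1.4]
gripper_width: 0.0181
```

```bash
python3 - <<'E'
from ov import *
st(); p=snapshot('wrist'); crop(p,'pics/wc11.png',110,40,310,160); p=snapshot('scene'); crop(p,'pics/sc11.png',190,110,250,180)
E
```

```text
t 23.25 pos [ 0.5487 -0.1506  0.1602] xyaw 1.6527 z [ 0.073 -0.863 -0.501] q [ 0.208  0.595  1.857 -1.135  1.246  0.843] F [ 0.6  0.6 -1.4] w 0.0181
```

>>> {"op": "servo_tool", "data": {
  "series": [0, 0, -0.004, 0, 0, 0, -1, 0, 0, -0.009, 0, 0, 0, -1, 0, 0, -0.014, 0, 0, 0, -1, 0, 0, -0.019, 0, 0, 0, -1, 0, 0, -0.024, 0, 0, 0, -1, 0, 0, -0.029, 0, 0, 0, -1, 0, 0, -0.033, 0, 0, 0, -1, 0, 0, -0.033, 0, 0, 0, -1]
}}

```text
time: 24.35
eef_pos: [0.5488, -0.1506, 0.1274]
ee_rot: [1.506, 1.637, -0.867]
wrist_force: [-0.2, -0.7, -0.6]
gripper_width: 0.0184
```

>>> {"op": "servo_tool", "data": {
  "series": [0, 0, -0.001, 0, 0, 0, -1, 0, 0, -0.002, 0, 0, 0, -1, 0, 0, -0.003, 0, 0, 0, -1, 0, 0, -0.004, 0, 0, 0, -1, 0, 0, -0.004, 0, 0, 0, -1, 0, 0, -0.004, 0, 0, 0, -1, 0, 0, -0.004, 0, 0, 0, -1, 0, 0, -0.004, 0, 0, 0, -1]
}}

```text
time: 25.35
eef_pos: [0.5488, -0.1505, 0.1234]
ee_rot: [1.506, 1.637, -0.867]
wrist_force: [-0.7, -0.7, -1.6]
gripper_width: 0.0182
```

```bash
python3 - <<'E'
from ov import *
st(); p=snapshot('wrist'); save(p,'pics/w12.png'); p=snapshot('scene'); crop(p,'pics/sc12.png',190,110,250,180)
E
```

```text
t 25.35 pos [ 0.5488 -0.1505  0.1234] xyaw 1.6525 z [ 0.073 -0.863 -0.501] q [ 0.208  0.657  1.876 -1.161  1.213  0.922] F [-0.7 -0.7 -1.6] w 0.0182
```

>>> {"op": "servo_tool", "data": {
  "series": [0, 0, 0, 0, 0, 0, -0.2, 0, 0, 0, 0, 0, 0, -0.2, 0, 0, 0, 0, 0, 0, -0.2, 0, 0, 0, 0, 0, 0, -0.2, 0, 0.015, 0.01, 0, 0, 0, -0.2, -0.001, 0.035, 0.02, 0, 0, 0, -0.2, -0.004, 0.065, 0.04, 0, 0, 0, -0.2, -0.007, 0.1, 0.06, 0, 0, 0, -0.2]
}}

```text
time: 26.45
eef_pos: [0.5415, -0.0485, 0.1846]
ee_rot: [1.506, 1.637, -0.866]
wrist_force: [0.7, 0.3, -0.6]
gripper_width: 0.0339
```

```bash
python3 - <<'E'
from ov import *
st(); p=snapshot('wrist'); save(p,'pics/w13.png'); p=snapshot('scene'); crop(p,'pics/sc13.png',170,110,300,220)
E
```

```text
t 26.45 pos [ 0.5415 -0.0485  0.1846] xyaw 1.6523 z [ 0.074 -0.862 -0.501] q [ 0.386  0.582  1.772 -0.995  1.398  0.815] F [ 0.7  0.3 -0.6] w 0.0339
```

```bash
python3 - <<'E'
from mv import *
to((.50,0.0,.26),1.654,np.radians(-15),-.2)
E
```

```text
t 26.55 pos [ 0.5436 -0.046   0.1858] xyaw 1.6469 z [ 0.08  -0.861 -0.502] q [ 0.39   0.58   1.769 -0.996  1.397  0.816] F [ 0.1 -0.1 -0.1] w 0.0339
shift [-0.0436  0.046   0.0742] rot [ 0.779  0.074 -0.002] deg 44.8
[-0.0022, 0.0023, 0.0037, 0.039, 0.004, 0, -0.2, -0.0087, 0.0092, 0.0148, 0.156, 0.015, 0, -0.2, -0.0175, 0.0184, 0.0297, 0.312, 0.03, -0.001, -0.2, -0.0262, 0.0276, 0.0445, 0.467, 0.044, -0.001, -0.2, -0.0349, 0.0368, 0.0594, 0.623, 0.059, -0.002, -0.2, -0.0415, 0.0437, 0.0705, 0.74, 0.07, -0.002, -0.2, -0.0436, 0.046, 0.0742, 0.779, 0.074, -0.002, -0.2, -0.0436, 0.046, 0.0742, 0.779, 0.074, -0.002, -0.2]
```

>>> {"op": "servo_tool", "data": {
  "series": [-0.002, 0.0025, 0.0035, 0.039, 0.004, 0, -0.2, -0.0085, 0.009, 0.015, 0.156, 0.015, 0, -0.2, -0.0175, 0.0185, 0.0295, 0.312, 0.03, 0, -0.2, -0.026, 0.0275, 0.0445, 0.467, 0.044, 0, -0.2, -0.035, 0.037, 0.0595, 0.623, 0.059, 0, -0.2, -0.0415, 0.0435, 0.0705, 0.74, 0.07, 0, -0.2, -0.0435, 0.046, 0.074, 0.779, 0.074, 0, -0.2, -0.0435, 0.046, 0.074, 0.779, 0.074, 0, -0.2]
}}

```text
time: 27.55
eef_pos: [0.4997, -0.0012, 0.2609]
ee_rot: [1.988, 2.16, -0.258]
wrist_force: [0.4, 0.1, -0.1]
gripper_width: 0.0341
```

```bash
python3 - <<'E'
from mv import *
to((.4387,0.0054,.12),1.385,np.radians(30),-.2)
E
```

```text
t 27.55 pos [ 0.4997 -0.0012  0.2609] xyaw 1.6532 z [ 0.024 -0.257 -0.966] q [ 0.096  0.202  1.66  -0.273  1.289  0.09 ] F [ 0.4  0.1 -0.1] w 0.0341
shift [-0.061   0.0066 -0.1409] rot [ 0.787 -0.038 -0.254] deg 47.4
[-0.0031, 0.0003, -0.007, 0.039, -0.002, -0.013, -0.2, -0.0122, 0.0013, -0.0282, 0.157, -0.008, -0.051, -0.2, -0.0244, 0.0027, -0.0563, 0.315, -0.015, -0.102, -0.2, -0.0366, 0.004, -0.0845, 0.472, -0.023, -0.152, -0.2, -0.0488, 0.0053, -0.1127, 0.629, -0.03, -0.203, -0.2, -0.058, 0.0063, -0.1338, 0.747, -0.036, -0.241, -0.2, -0.061, 0.0066, -0.1409, 0.787, -0.038, -0.254, -0.2, -0.061, 0.0066, -0.1409, 0.787, -0.038, -0.254, -0.2]
```

>>> {"op": "servo_tool", "data": {
  "series": [-0.003, 0.0005, -0.007, 0.039, -0.002, -0.013, -0.2, -0.012, 0.001, -0.028, 0.157, -0.008, -0.051, -0.2, -0.0245, 0.0025, -0.0565, 0.315, -0.015, -0.102, -0.2, -0.0365, 0.004, -0.0845, 0.472, -0.023, -0.152, -0.2, -0.049, 0.0055, -0.1125, 0.629, -0.03, -0.203, -0.2, -0.058, 0.0065, -0.134, 0.747, -0.036, -0.241, -0.2, -0.061, 0.0065, -0.141, 0.787, -0.038, -0.254, -0.2, -0.061, 0.0065, -0.141, 0.787, -0.038, -0.254, -0.2]
}}

```text
time: 28.55
eef_pos: [0.4374, 0.0051, 0.1185]
ee_rot: [-2.118, -1.752, -0.565]
wrist_force: [0.1, -0.6, 0.2]
gripper_width: 0.0341
```

```bash
python3 - <<'E'
from mv import *
p=snapshot('wrist'); save(p,'pics/w14.png')
from fitt import *
for d in trace(p,'torch0'):
    m=d['region']; col=p['img'][m].mean(0); pts=np.argwhere(m)[:,::-1]; w=back(p,pts,.015)[:,:2]; c=w.mean(0)
    print(d['conf'],c,col.round(),d['bbox'])
    if col.min()>110: print(fit([(p,m)],[*c,1.4]))
to((.4387,.0054,.024),1.385,np.radians(30),-.2)
E
```

```text
0.95 [0.51037203 0.2306693 ] [ 88.  54. 104.] [226.3, 5.8, 341.1, 66.3]
0.81 [0.44250616 0.0279697 ] [191. 189. 189.] [247.4, 160.2, 269.7, 299.7]
(array([0.44325909, 0.03162396, 1.38795953]), np.float64(0.05392198521288349))
0.65 [0.32450422 0.143088  ] [56. 52. 48.] [98.6, 80.6, 143.8, 202.7]
0.38 [0.64670983 0.02032723] [109. 108. 109.] [373.1, 0.0, 509.6, 382.8]
t 28.65 pos [0.4387 0.0053 0.1197] xyaw 1.385 z [ 0.092  0.491 -0.866] q [-0.488  0.354  2.013  0.59   1.03  -0.677] F [-0.6  0.3  0.1] w 0.0338
shift [-0.      0.0001 -0.0957] rot [ 0. -0. -0.] deg 0.0
[0, 0, -0.0048, 0, 0, 0, -0.2, 0, 0, -0.0191, 0, 0, 0, -0.2, 0, 0, -0.0383, 0, 0, 0, -0.2, 0, 0, -0.0574, 0, 0, 0, -0.2, 0, 0, -0.0766, 0, 0, 0, -0.2, 0, 0.0001, -0.0909, 0, 0, 0, -0.2, 0, 0.0001, -0.0957, 0, 0, 0, -0.2, 0, 0.0001, -0.0957, 0, 0, 0, -0.2]
```

>>> {"op": "servo_tool", "data": {
  "series": [0, 0, -0.005, 0, 0, 0, -0.2, 0, 0.0005, -0.02, 0, 0, 0, -0.2, 0, 0.001, -0.04, 0, 0, 0, -0.2, 0, 0.001, -0.06, 0, 0, 0, -0.2, 0, 0.001, -0.08, 0, 0, 0, -0.2, 0, 0.001, -0.091, 0, 0, 0, -0.2, 0, 0.001, -0.096, 0, 0, 0, -0.2, 0, 0.001, -0.096, 0, 0, 0, -0.2]
}}

```text
time: 29.65
eef_pos: [0.4387, 0.0065, 0.0236]
ee_rot: [-2.118, -1.757, -0.567]
wrist_force: [-0.4, 0.4, 0.2]
gripper_width: 0.0341
```

>>> {"op": "servo_tool", "data": {
  "series": [0, 0, 0, 0, 0, 0, -1, 0, 0, 0, 0, 0, 0, -1, 0, 0, 0, 0, 0, 0, -1, 0, 0, 0, 0, 0, 0, -1, 0, 0, 0, 0, 0, 0, -1, 0, 0, 0, 0, 0, 0, -1, 0, 0, 0, 0, 0, 0, -1, 0, 0, 0, 0, 0, 0, -1]
}}

```text
time: 30.65
eef_pos: [0.4391, 0.0063, 0.0242]
ee_rot: [-2.118, -1.758, -0.568]
wrist_force: [-1.0, -2.4, 6.5]
gripper_width: 0.0186
```

>>> {"op": "servo_tool", "data": {
  "series": [0, 0, 0.01, 0, 0, 0, -1, 0, 0, 0.03, 0, 0, 0, -1, 0, 0, 0.06, 0, 0, 0, -1, 0, 0, 0.1, 0, 0, 0, -1, 0, 0, 0.13, 0, 0, 0, -1, 0, 0, 0.16, 0, 0, 0, -1, 0, 0, 0.18, 0, 0, 0, -1, 0, 0, 0.18, 0, 0, 0, -1]
}}

```text
time: 31.65
eef_pos: [0.4396, 0.0059, 0.2056]
ee_rot: [-2.12, -1.761, -0.57]
wrist_force: [0.1, -0.4, -1.7]
gripper_width: 0.0186
```

```bash
python3 - <<'E'
from mv import *
to((.47,.0,.24),1.654,np.radians(-15),-1)
E
```

```text
t 31.65 pos [0.4396 0.0059 0.2056] xyaw 1.3878 z [ 0.096  0.489 -0.867] q [-0.485  0.219  1.908  0.531  1.229 -0.537] F [ 0.1 -0.4 -1.7] w 0.0186
shift [ 0.0304 -0.0059  0.0344] rot [-0.785  0.044  0.253] deg 47.3
[0.0015, -0.0003, 0.0017, -0.039, 0.002, 0.013, -1.0, 0.0061, -0.0012, 0.0069, -0.157, 0.009, 0.051, -1.0, 0.0122, -0.0024, 0.0138, -0.314, 0.018, 0.101, -1.0, 0.0183, -0.0036, 0.0207, -0.471, 0.027, 0.152, -1.0, 0.0244, -0.0048, 0.0275, -0.628, 0.036, 0.202, -1.0, 0.0289, -0.0056, 0.0327, -0.745, 0.042, 0.24, -1.0, 0.0304, -0.0059, 0.0344, -0.785, 0.044, 0.253, -1.0, 0.0304, -0.0059, 0.0344, -0.785, 0.044, 0.253, -1.0]
```

>>> {"op": "servo_tool", "data": {
  "series": [0.0015, -0.0005, 0.0015, -0.039, 0.002, 0.013, -1, 0.006, -0.001, 0.007, -0.157, 0.009, 0.051, -1, 0.012, -0.0025, 0.014, -0.314, 0.018, 0.101, -1, 0.0185, -0.0035, 0.0205, -0.471, 0.027, 0.152, -1, 0.0245, -0.005, 0.0275, -0.628, 0.036, 0.202, -1, 0.029, -0.0055, 0.0325, -0.745, 0.042, 0.24, -1, 0.0305, -0.006, 0.0345, -0.785, 0.044, 0.253, -1, 0.0305, -0.006, 0.0345, -0.785, 0.044, 0.253, -1]
}}

```text
time: 32.65
eef_pos: [0.4698, 0.0014, 0.2392]
ee_rot: [1.986, 2.165, -0.263]
wrist_force: [-0.3, 0.4, -1.0]
gripper_width: 0.0186
```

```bash
python3 - <<'E'
from mv import *
to((.485,-.07,.24),1.654,np.radians(-60),-1)
E
```

```text
t 32.65 pos [0.4698 0.0014 0.2392] xyaw 1.6573 z [ 0.021 -0.258 -0.966] q [ 0.107  0.183  1.746 -0.278  1.231  0.117] F [-0.3  0.4 -1. ] w 0.0186
shift [ 0.0152 -0.0714  0.0008] rot [-0.782 -0.068 -0.002] deg 45.0
[0.0008, -0.0036, 0, -0.039, -0.003, 0, -1.0, 0.003, -0.0143, 0.0002, -0.156, -0.014, 0, -1.0, 0.0061, -0.0285, 0.0003, -0.313, -0.027, -0.001, -1.0, 0.0091, -0.0428, 0.0005, -0.469, -0.041, -0.001, -1.0, 0.0122, -0.0571, 0.0007, -0.626, -0.054, -0.002, -1.0, 0.0145, -0.0678, 0.0008, -0.743, -0.064, -0.002, -1.0, 0.0152, -0.0714, 0.0008, -0.782, -0.068, -0.002, -1.0, 0.0152, -0.0714, 0.0008, -0.782, -0.068, -0.002, -1.0]
```

>>> {"op": "servo_tool", "data": {
  "series": [0.001, -0.0035, 0, -0.039, -0.003, 0, -1, 0.003, -0.0145, 0, -0.156, -0.014, 0, -1, 0.006, -0.0285, 0.0005, -0.313, -0.027, 0, -1, 0.009, -0.043, 0.0005, -0.469, -0.041, 0, -1, 0.012, -0.057, 0.0005, -0.626, -0.054, -0.002, -1, 0.0145, -0.068, 0.001, -0.743, -0.064, -0.002, -1, 0.015, -0.0715, 0.001, -0.782, -0.068, -0.002, -1, 0.015, -0.0715, 0.001, -0.782, -0.068, -0.002, -1]
}}

```text
time: 33.65
eef_pos: [0.4844, -0.0703, 0.2392]
ee_rot: [1.506, 1.639, -0.87]
wrist_force: [1.1, -0.7, -0.6]
gripper_width: 0.018
```

```bash
python3 - <<'E'
from mv import *
to((.483,-.156,.187),1.654,np.radians(-60),-1)
E
```

```text
t 33.65 pos [ 0.4844 -0.0703  0.2392] xyaw 1.6569 z [ 0.071 -0.862 -0.501] q [ 0.388  0.444  1.861 -0.986  1.428  0.772] F [ 1.1 -0.7 -0.6] w 0.018
shift [-0.0014 -0.0857 -0.0522] rot [-0.001 -0.002  0.   ] deg 0.1
[-0.0001, -0.0043, -0.0026, 0, 0, 0, -1.0, -0.0003, -0.0171, -0.0104, 0, 0, 0, -1.0, -0.0006, -0.0343, -0.0209, 0, -0.001, 0, -1.0, -0.0009, -0.0514, -0.0313, -0.001, -0.001, 0, -1.0, -0.0012, -0.0686, -0.0418, -0.001, -0.001, 0, -1.0, -0.0014, -0.0814, -0.0496, -0.001, -0.002, 0, -1.0, -0.0014, -0.0857, -0.0522, -0.001, -0.002, 0, -1.0, -0.0014, -0.0857, -0.0522, -0.001, -0.002, 0, -1.0]
```

>>> {"op": "servo_tool", "data": {
  "series": [0, -0.005, 0, 0, 0, 0, -1, -0.0005, -0.02, 0, 0, 0, 0, -1, -0.001, -0.04, -0.005, 0, 0, 0, -1, -0.001, -0.06, -0.015, 0, 0, 0, -1, -0.0015, -0.077, -0.03, 0, 0, 0, -1, -0.0015, -0.0855, -0.045, 0, 0, 0, -1, -0.0015, -0.0855, -0.052, 0, 0, 0, -1, -0.0015, -0.0855, -0.052, 0, 0, 0, -1]
}}

```text
time: 34.65
eef_pos: [0.4829, -0.1558, 0.1868]
ee_rot: [1.506, 1.639, -0.871]
wrist_force: [0.2, -0.0, -0.3]
gripper_width: 0.0185
```

```bash
python3 - <<'E'
from ov import *
st(); p=snapshot('wrist'); save(p,'pics/w15.png'); crop(p,'pics/wc15.png',150,60,350,170);p=snapshot('scene'); crop(p,'pics/sc15.png',190,100,260,180)
E
```

```text
t 34.65 pos [ 0.4829 -0.1558  0.1868] xyaw 1.6588 z [ 0.07  -0.863 -0.501] q [ 0.225  0.501  1.981 -1.129  1.245  0.872] F [ 0.2 -0.  -0.3] w 0.0185
```

>>> {"op": "servo_tool", "data": {
  "series": [0, 0, -0.003, 0, 0, 0, -1, 0, 0, -0.008, 0, 0, 0, -1, 0, 0, -0.013, 0, 0, 0, -1, 0, 0, -0.018, 0, 0, 0, -1, 0, 0, -0.023, 0, 0, 0, -1, 0, 0, -0.027, 0, 0, 0, -1, 0, 0, -0.028, 0, 0, 0, -1, 0, 0, -0.028, 0, 0, 0, -1]
}}

```text
time: 35.75
eef_pos: [0.4834, -0.1554, 0.1593]
ee_rot: [1.506, 1.639, -0.87]
wrist_force: [-0.7, 0.0, -0.4]
gripper_width: 0.0185
```

>>> {"op": "servo_tool", "data": {
  "series": [0, 0, -0.004, 0, 0, 0, -1, 0, 0, -0.009, 0, 0, 0, -1, 0, 0, -0.014, 0, 0, 0, -1, 0, 0, -0.019, 0, 0, 0, -1, 0, 0, -0.024, 0, 0, 0, -1, 0, 0, -0.029, 0, 0, 0, -1, 0, 0, -0.033, 0, 0, 0, -1, 0, 0, -0.035, 0, 0, 0, -1]
}}

```text
time: 36.75
eef_pos: [0.4834, -0.1555, 0.1241]
ee_rot: [1.506, 1.639, -0.87]
wrist_force: [0.1, 0.6, -1.2]
gripper_width: 0.0183
```

>>> {"op": "servo_tool", "data": {
  "series": [0, 0, 0, 0, 0, 0, -0.2, 0, 0, 0, 0, 0, 0, -0.2, 0, 0, 0, 0, 0, 0, -0.2, 0, 0, 0, 0, 0, 0, -0.2, 0, 0.015, 0.01, 0, 0, 0, -0.2, -0.001, 0.035, 0.02, 0, 0, 0, -0.2, -0.004, 0.065, 0.05, 0, 0, 0, -0.2, -0.007, 0.1, 0.1, 0, 0, 0, -0.2]
}}

```text
time: 37.75
eef_pos: [0.4755, -0.054, 0.2245]
ee_rot: [1.505, 1.642, -0.873]
wrist_force: [1.0, -0.3, -0.2]
gripper_width: 0.034
```

```bash
python3 - <<'E'
from mv import *
p=snapshot('scene'); crop(p,'pics/sc16.png',180,100,300,200)
to((.40,-0.10,.30),.5,np.radians(0),.2)
E
```

```text
t 37.8 pos [ 0.4782 -0.0506  0.2307] xyaw 1.6478 z [ 0.078 -0.861 -0.502] q [ 0.429  0.458  1.866 -0.967  1.437  0.81 ] F [2.  1.5 4.4] w 0.034
shift [-0.0782 -0.0494  0.0693] rot [ 0.972 -0.515 -1.043] deg 86.9
[-0.0039, -0.0025, 0.0035, 0.049, -0.026, -0.052, 0.2, -0.0156, -0.0099, 0.0139, 0.194, -0.103, -0.209, 0.2, -0.0313, -0.0198, 0.0277, 0.389, -0.206, -0.417, 0.2, -0.0469, -0.0296, 0.0416, 0.583, -0.309, -0.626, 0.2, -0.0626, -0.0395, 0.0554, 0.778, -0.412, -0.834, 0.2, -0.0743, -0.0469, 0.0658, 0.924, -0.489, -0.991, 0.2, -0.0782, -0.0494, 0.0693, 0.972, -0.515, -1.043, 0.2, -0.0782, -0.0494, 0.0693, 0.972, -0.515, -1.043, 0.2]
```

```bash
cat > kin.py <<'E'
import numpy as np
from scipy.optimize import least_squares
from scipy.spatial.transform import Rotation as R
D=[([.2172,.5317,.2494],[1.1095,.3076,1.5077,0,1.3284,-.0735]),([.6664,-.026,.2011],[-.103,.469,1.369,.001,1.303,-.97]),([.6673,-.0285,.0631],[-.106,.601,1.516,-.001,1.019,-.974]),
([.654,-.1124,.0632],[-.235,.595,1.53,.003,1.007,-.882]),([.5747,-.1649,.0634],[-.348,.523,1.689,-.004,.915,-.153]),([.4763,-.1738,.0635],[-.428,.43,1.892,-.01,.802,.282]),([.4189,-.1798,.0637],[-.503,.379,2.001,.01,.743,.193]),
([.4178,.0703,.2543],[.06,.081,1.797,.008,1.249,.061]),([.4935,.0232,.1209],[-.391,.416,1.878,.565,1.094,-.639]),([.4935,.0227,.0238],[-.392,.579,1.956,.654,.896,-.804]),([.5199,.0016,.2389],[.097,.252,1.651,-.276,1.255,.1]),
([.5486,-.08,.239],[.33,.499,1.742,-1.012,1.425,.693]),([.5488,-.1505,.1234],[.208,.657,1.876,-1.161,1.213,.922]),([.4387,.0053,.1197],[-.488,.354,2.013,.59,1.03,-.677]),([.4829,-.1558,.1868],[.225,.501,1.981,-1.129,1.245,.872])]
def Ry(a): return R.from_euler('y',a)
def Rz(a): return R.from_euler('z',a)
def fk(v,q,s4=1):
    a1,y0,d1,L1,ax,L2,L3=v
    A=Ry(q[1]+q[2]); B=A*Rz(s4*q[3])*Ry(q[4])
    return Rz(q[0]).apply(np.array([a1,y0,d1])+Ry(q[1]).apply([0,0,L1])+A.apply([ax,0,L2])+B.apply([0,0,L3])), Rz(q[0])*B
def fitk():
    best=None
    for s in (1,-1):
        r=least_squares(lambda v:np.concatenate([fk(v,q,s)[0]-p for p,q in D]),[0,.04,.3,.35,0,.35,.2])
        if best is None or r.cost<best[1].cost: best=(s,r)
    return best
if __name__=='__main__':
    s,r=fitk(); print(s,r.x.round(4),np.abs(r.fun).max())
    print((fk(r.x,D[12][1],s)[1].as_matrix()[:,2]).round(3), 'expect .073 -.863 -.501')
    np.save('k.npy',np.r_[r.x,s])
E
python3 kin.py
cat > ik.py <<'E'
from kin import *
v=np.load('k.npy'); s=v[-1]; v=v[:-1]
lo=np.array([-3.12,-1.05,.14,-1.42,.1,-2.68]);hi=np.array([3.12,2.28,2.33,4.57,2.73,2.68])
def ik(p,M,q0):
    # tool x: base yaw relation q6 sign -: xyaw=q1+pi/2-q6 at down
    def tool(q):
        P,Rb=fk(v,q,s); return P,(Rb*Rz(sg*q[5])*Rz(off)).as_matrix()
    f=lambda q:np.r_[(tool(q)[0]-p)*5,(tool(q)[1]-M).ravel()]
    r=least_squares(f,q0,bounds=(lo,hi)); return r.x,np.abs(r.fun).max()
# determine sign/offset
sg,off=1,0
best=None
import itertools
smp=[(D[12][1],(1.654,-60)),(D[8][1],(1.492,30)),(D[1][1],(2.438,0))]
def des(uyaw,th):
    u=np.array([np.cos(uyaw),np.sin(uyaw),0]); Z=np.array([0,0,1.])
    z=-np.cos(th)*Z+np.sin(th)*u; x=np.cos(th)*u+np.sin(th)*Z
    return np.c_[x,np.cross(z,x),z]
for a,b in itertools.product((1,-1),np.arange(4)*np.pi/2):
    e=sum(np.abs((fk(v,q,s)[1]*Rz(a*q[5])*Rz(b)).as_matrix()-des(y,np.radians(t))).max() for q,(y,t) in smp)
    if best is None or e<best[0]: best=(e,a,b)
e,sg,off=best
if __name__=='__main__':
    print(best)
    from path import *
    for th in (0,10,15,20,25,30):
        q=np.array([-.5,.38,2.0,0,.74,1.0]); out=[]
        for ss in (-147,-120,-90,-60,-30,0,30,60,90,120,150,180,203):
            w=W(cl(ss)); M=des(head(ss)+g[2],np.radians(th)); q,er=ik(np.r_[w,.06],M,q); out.append((ss,round(er,3),q.round(2).tolist()))
        print(th,*out[::2],sep='\n ')
E
python3 ik.py
```

```text
1 [0.     0.0422 0.1921 0.6469 0.1096 0.4165 0.3523] 0.0003754036877102497
[ 0.074 -0.862 -0.501] expect .073 -.863 -.501
(np.float64(0.0037947520176683427), 1, np.float64(1.5707963267948966))
0
 (-147, np.float64(0.0), [-0.49, 0.39, 1.99, 0.0, 0.76, 1.0])
 (-90, np.float64(0.0), [-0.43, 0.44, 1.88, -0.0, 0.82, 1.05])
 (-30, np.float64(0.0), [-0.38, 0.5, 1.76, -0.0, 0.89, 0.88])
 (30, np.float64(0.0), [-0.33, 0.55, 1.63, -0.0, 0.95, 0.41])
 (90, np.float64(0.0), [-0.25, 0.59, 1.54, -0.0, 1.01, -0.04])
 (150, np.float64(0.0), [-0.17, 0.61, 1.51, 0.0, 1.02, -0.23])
 (203, np.float64(0.0), [-0.09, 0.6, 1.52, 0.0, 1.02, -0.17])
10
 (-147, np.float64(0.0), [-0.57, 0.35, 2.11, 0.2, 0.55, 0.75])
 (-90, np.float64(0.0), [-0.5, 0.4, 2.0, 0.17, 0.6, 0.85])
 (-30, np.float64(0.0), [-0.45, 0.46, 1.87, 0.19, 0.7, 0.66])
 (30, np.float64(0.0), [-0.42, 0.53, 1.7, 0.22, 0.87, 0.18])
 (90, np.float64(0.0), [-0.35, 0.6, 1.54, 0.2, 1.03, -0.24])
 (150, np.float64(0.0), [-0.25, 0.63, 1.48, 0.19, 1.09, -0.4])
 (203, np.float64(0.0), [-0.18, 0.62, 1.5, 0.19, 1.07, -0.36])
15
 (-147, np.float64(0.0), [-0.6
[... 1043 characters left out ...]
02])
 (30, np.float64(0.0), [-0.57, 0.55, 1.78, 0.6, 0.83, -0.24])
 (90, np.float64(0.0), [-0.48, 0.65, 1.54, 0.47, 1.12, -0.5])
 (150, np.float64(0.0), [-0.37, 0.69, 1.43, 0.42, 1.24, -0.61])
 (203, np.float64(0.0), [-0.3, 0.68, 1.46, 0.43, 1.21, -0.58])
30
 (-147, np.float64(0.009), [-0.8, 0.38, 2.33, 1.36, 0.4, -0.58])
 (-90, np.float64(0.0), [-0.67, 0.41, 2.25, 1.35, 0.36, -0.45])
 (-30, np.float64(0.0), [-0.64, 0.46, 2.09, 1.03, 0.5, -0.29])
 (30, np.float64(0.0), [-0.62, 0.56, 1.81, 0.72, 0.85, -0.39])
 (90, np.float64(0.0), [-0.52, 0.67, 1.53, 0.55, 1.17, -0.57])
 (150, np.float64(0.0), [-0.4, 0.72, 1.41, 0.48, 1.3, -0.67])
 (203, np.float64(0.0), [-0.33, 0.7, 1.45, 0.5, 1.26, -0.64])
```

```bash
cat > mvk.py <<'E'
from mv import *
import ik as K
def chk(pos,uyaw,th):
    s=read_state(); q,e=K.ik(np.array(pos),des(uyaw,th),s['qpos'].clip(K.lo+.01,K.hi-.01)); print('ik',q.round(2),'err',round(e,4))
E
python3 - <<'E'
from mvk import *
for a in [((.44,-.09,.30),.9,0),((.42,-.1785,.26),.084,.31),((.42,-.1785,.2),.084,.31),((.42,-.1785,.063),.084,.31)]: chk(*a)
to((.44,-0.09,.30),.9,np.radians(0),.2,prof=(.04,.15,.3,.45,.6,.75,.9,1))
E
```

```text
ik [-0.3   0.09  1.67  0.    1.39  0.37] err 0.0
ik [-0.66  0.01  1.9   0.25  1.01  0.72] err 0.0
ik [-0.66  0.08  2.    0.28  0.84  0.67] err 0.0
ik [-0.66  0.34  2.2   0.52  0.43  0.38] err 0.0
t 37.8 pos [ 0.4782 -0.0506  0.2307] xyaw 1.6478 z [ 0.078 -0.861 -0.502] q [ 0.429  0.458  1.866 -0.967  1.437  0.81 ] F [2.  1.5 4.4] w 0.034
shift [-0.0382 -0.0394  0.0693] rot [ 1.024 -0.303 -0.683] deg 72.6
[-0.0015, -0.0016, 0.0028, 0.041, -0.012, -0.027, 0.2, -0.0057, -0.0059, 0.0104, 0.154, -0.045, -0.102, 0.2, -0.0115, -0.0118, 0.0208, 0.307, -0.091, -0.205, 0.2, -0.0172, -0.0177, 0.0312, 0.461, -0.136, -0.307, 0.2, -0.0229, -0.0236, 0.0416, 0.615, -0.182, -0.41, 0.2, -0.0286, -0.0296, 0.052, 0.768, -0.227, -0.512, 0.2, -0.0344, -0.0355, 0.0624, 0.922, -0.272, -0.615, 0.2, -0.0382, -0.0394, 0.0693, 1.024, -0.303, -0.683, 0.2]
```

>>> {"op": "servo_tool", "data": {
  "series": [-0.0015, 0, 0.005, 0.041, -0.012, -0.027, 0.2, -0.0055, 0, 0.02, 0.154, -0.045, -0.102, 0.2, -0.0115, -0.003, 0.035, 0.307, -0.091, -0.205, 0.2, -0.017, -0.01, 0.05, 0.461, -0.136, -0.307, 0.2, -0.023, -0.02, 0.06, 0.615, -0.182, -0.41, 0.2, -0.0285, -0.03, 0.065, 0.768, -0.227, -0.512, 0.2, -0.0345, -0.0355, 0.069, 0.922, -0.272, -0.615, 0.2, -0.038, -0.0395, 0.069, 1.024, -0.303, -0.683, 0.2]
}}

```text
time: 38.8
eef_pos: [0.4403, -0.0898, 0.3017]
ee_rot: [-2.829, -1.364, -0.009]
wrist_force: [-0.7, 0.3, -0.9]
gripper_width: 0.0511
```

```bash
python3 - <<'E'
from mvk import *
to((.42,-.1785,.26),.084,.31,.2,prof=(.04,.15,.3,.45,.6,.75,.9,1))
E
```

```text
t 38.8 pos [ 0.4403 -0.0898  0.3017] xyaw 0.8985 z [ 0.005  0.003 -1.   ] q [-0.299  0.086  1.665  0.005  1.386  0.373] F [-0.7  0.3 -0.9] w 0.0511
shift [-0.0203 -0.0887 -0.0417] rot [ 0.149 -0.275 -0.808] deg 49.6
[-0.0008, -0.0035, -0.0017, 0.006, -0.011, -0.032, 0.2, -0.003, -0.0133, -0.0063, 0.022, -0.041, -0.121, 0.2, -0.0061, -0.0266, -0.0125, 0.045, -0.083, -0.242, 0.2, -0.0091, -0.0399, -0.0188, 0.067, -0.124, -0.363, 0.2, -0.0122, -0.0532, -0.025, 0.09, -0.165, -0.485, 0.2, -0.0152, -0.0665, -0.0313, 0.112, -0.206, -0.606, 0.2, -0.0183, -0.0798, -0.0375, 0.134, -0.248, -0.727, 0.2, -0.0203, -0.0887, -0.0417, 0.149, -0.275, -0.808, 0.2]
```

>>> {"op": "servo_tool", "data": {
  "series": [-0.001, -0.0035, -0.0015, 0.006, -0.011, -0.032, 0.2, -0.003, -0.0135, -0.0065, 0.022, -0.041, -0.121, 0.2, -0.006, -0.0265, -0.0125, 0.045, -0.083, -0.242, 0.2, -0.009, -0.04, -0.019, 0.067, -0.124, -0.363, 0.2, -0.012, -0.053, -0.025, 0.09, -0.165, -0.485, 0.2, -0.015, -0.0665, -0.0315, 0.112, -0.206, -0.606, 0.2, -0.0185, -0.08, -0.0375, 0.134, -0.248, -0.727, 0.2, -0.0205, -0.0885, -0.0415, 0.149, -0.275, -0.808, 0.2]
}}

```text
time: 39.8
eef_pos: [0.4192, -0.177, 0.2596]
ee_rot: [-3.088, -0.129, -0.481]
wrist_force: [-0.4, -0.7, 0.1]
gripper_width: 0.0513
```

```bash
python3 - <<'E'
from mvk import *
from ov import cells,draw
p=snapshot('wrist'); draw(p,cells(.42,-.1785,.0837),'pics/w17.png',(0,0,512,384))
q=snapshot('scene'); crop(q,'pics/sc17.png',160,60,320,200)
to((.42,-.1785,.063),.084,.31,.2)
E
```

```text
t 39.9 pos [ 0.4187 -0.1769  0.2593] xyaw 0.0848 z [ 0.302  0.026 -0.953] q [-0.654  0.01   1.906  0.244  1.009  0.724] F [-0.8  0.4  0.4] w 0.0515
shift [ 0.0013 -0.0016 -0.1963] rot [-0.001 -0.003 -0.001] deg 0.2
[0.0001, -0.0001, -0.0098, 0, 0, 0, 0.2, 0.0003, -0.0003, -0.0393, 0, -0.001, 0, 0.2, 0.0005, -0.0007, -0.0785, 0, -0.001, 0, 0.2, 0.0008, -0.001, -0.1178, 0, -0.002, -0.001, 0.2, 0.0011, -0.0013, -0.1571, 0, -0.002, -0.001, 0.2, 0.0013, -0.0015, -0.1865, -0.001, -0.002, -0.001, 0.2, 0.0013, -0.0016, -0.1963, -0.001, -0.003, -0.001, 0.2, 0.0013, -0.0016, -0.1963, -0.001, -0.003, -0.001, 0.2]
```

>>> {"op": "servo_tool", "data": {
  "series": [0, -0.001, -0.01, 0, 0, 0, 0.2, 0.001, -0.001, -0.04, 0, 0, 0, 0.2, 0.001, -0.0015, -0.08, 0, 0, 0, 0.2, 0.001, -0.0015, -0.12, 0, -0.002, 0, 0.2, 0.001, -0.0015, -0.157, 0, -0.002, 0, 0.2, 0.0015, -0.0015, -0.187, 0, -0.002, 0, 0.2, 0.0015, -0.0015, -0.196, 0, -0.003, 0, 0.2, 0.0015, -0.0015, -0.196, 0, -0.003, 0, 0.2]
}}

```text
time: 40.9
eef_pos: [0.42, -0.1771, 0.062]
ee_rot: [-3.086, -0.134, -0.479]
wrist_force: [0.0, -0.2, -0.4]
gripper_width: 0.0514
```

```bash
python3 - <<'E'
from mvk import *
st()
p=snapshot('wrist'); save(p,'pics/w18.png')
q=snapshot('scene'); crop(q,'pics/sc18.png',160,60,320,200)
E
```

```text
t 40.9 pos [ 0.42   -0.1771  0.062 ] xyaw 0.0867 z [ 0.302  0.029 -0.953] q [-0.654  0.338  2.195  0.519  0.43   0.375] F [ 0.  -0.2 -0.4] w 0.0514
```

>>> {"op": "servo_tool", "data": {
  "series": [0, 0, 0.001, 0, 0, 0, -1, 0, 0, 0.001, 0, 0, 0, -1, 0, 0, 0.001, 0, 0, 0, -1, 0, 0, 0.001, 0, 0, 0, -1, 0, 0, 0.001, 0, 0, 0, -1, 0, 0, 0.001, 0, 0, 0, -1, 0, 0, 0.001, 0, 0, 0, -1, 0, 0, 0.001, 0, 0, 0, -1]
}}

```text
time: 42.0
eef_pos: [0.4213, -0.1786, 0.0652]
ee_rot: [-3.088, -0.134, -0.486]
wrist_force: [-2.2, 0.1, 6.2]
gripper_width: 0.0166
```

```bash
python3 nxt.py 0 -.001 -1 2 6 11 17 23 29 35 41
```

```text
t 42.0 pos [ 0.4213 -0.1786  0.0652] xyaw 0.0868 z [ 0.306  0.025 -0.952] q [-0.655  0.332  2.192  0.515  0.433  0.379] F [-2.2  0.1  6.2] w 0.0166
[-16.97  -1.39] s -147.0 off [ 0.03 -1.39]
[0.0018, 0.0015, -0.001, 0, 0, -0.003, -1.0, 0.0058, 0.0019, -0.001, 0, 0, -0.003, -1.0, 0.0108, 0.0023, -0.001, 0, 0, -0.003, -1.0, 0.0168, 0.0028, -0.001, 0, 0, -0.003, -1.0, 0.0228, 0.0033, -0.001, 0, 0, -0.003, -1.0, 0.0288, 0.0038, -0.001, 0, 0, -0.003, -1.0, 0.0347, 0.0043, -0.001, 0, 0, -0.003, -1.0, 0.0407, 0.0048, -0.001, 0, 0, -0.003, -1.0]
```

>>> {"op": "servo_tool", "data": {
  "series": [0.002, 0.0015, -0.001, 0, 0, -0.003, -1, 0.006, 0.002, -0.001, 0, 0, -0.003, -1, 0.011, 0.0025, -0.001, 0, 0, -0.003, -1, 0.017, 0.003, -0.001, 0, 0, -0.003, -1, 0.023, 0.0035, -0.001, 0, 0, -0.003, -1, 0.029, 0.004, -0.001, 0, 0, -0.003, -1, 0.035, 0.0045, -0.001, 0, 0, -0.003, -1, 0.041, 0.005, -0.001, 0, 0, -0.003, -1]
}}

```text
time: 43.0
eef_pos: [0.4556, -0.1709, 0.065]
ee_rot: [-3.087, -0.132, -0.476]
wrist_force: [-34.1, -4.4, 45.4]
gripper_width: 0.0166
```

```bash
python3 nxt.py 0 -.001 -1 4 10 17 24 31 38 45 50
```

```text
t 43.0 pos [ 0.4556 -0.1709  0.065 ] xyaw 0.0853 z [ 0.3    0.028 -0.954] q [-0.584  0.356  2.133  0.448  0.45   0.515] F [-34.1  -4.4  45.4] w 0.0166
[17.85  3.47] s -112.2 off [0.05 3.47]
[0.0042, -0.0031, -0.001, 0, 0, -0.002, -1.0, 0.0102, -0.0026, -0.001, 0, 0, -0.002, -1.0, 0.0172, -0.002, -0.001, 0, 0, -0.001, -1.0, 0.0242, -0.0015, -0.001, 0, 0, 0.005, -1.0, 0.0311, -0.0009, -0.001, 0, 0, 0.015, -1.0, 0.0381, -0.0003, -0.001, 0, 0, 0.029, -1.0, 0.0451, 0.0003, -0.001, 0, 0, 0.048, -1.0, 0.0501, 0.0007, -0.001, 0, 0, 0.065, -1.0]
```

```bash
python3 - <<'E'
from mvk import *
p=snapshot('wrist'); save(p,'pics/w19.png')
q=snapshot('scene'); crop(q,'pics/sc19.png',160,60,320,200)
q=snapshot('top'); crop(q,'pics/t19.png',260,150,340,250)
E
```

>>> {"op": "servo_tool", "data": {
  "series": [0, -0.001, 0, 0, 0, 0, -1, 0, -0.002, 0.0005, 0, 0, 0, -1, 0, -0.003, 0.0005, 0, 0, 0, -1, 0, -0.003, 0.0005, 0, 0, 0, -1, 0, -0.003, 0.0005, 0, 0, 0, -1, 0, -0.003, 0.0005, 0, 0, 0, -1, 0, -0.003, 0.0005, 0, 0, 0, -1, 0, -0.003, 0.0005, 0, 0, 0, -1]
}}

```text
time: 44.15
eef_pos: [0.455, -0.1721, 0.0653]
ee_rot: [-3.084, -0.133, -0.473]
wrist_force: [-7.8, 4.1, 10.2]
gripper_width: 0.0167
```

```bash
python3 nxt.py 0 0 -1 3 8 14 20 26 32 37 40
```

```text
t 44.15 pos [ 0.455  -0.1721  0.0653] xyaw 0.0853 z [ 0.298  0.031 -0.954] q [-0.589  0.356  2.13   0.449  0.458  0.51 ] F [-7.8  4.1 10.2] w 0.0167
[17.18  2.34] s -112.8 off [-0.02  2.34]
[0.0032, -0.0021, 0, 0, 0, -0.002, -1.0, 0.0082, -0.0017, 0, 0, 0, -0.002, -1.0, 0.0142, -0.0012, 0, 0, 0, -0.001, -1.0, 0.0201, -0.0007, 0, 0, 0, 0.001, -1.0, 0.0261, -0.0002, 0, 0, 0, 0.006, -1.0, 0.0321, 0.0003, 0, 0, 0, 0.015, -1.0, 0.0371, 0.0008, 0, 0, 0, 0.025, -1.0, 0.0401, 0.001, 0, 0, 0, 0.032, -1.0]
```

>>> {"op": "servo_tool", "data": {
  "series": [0.002, -0.001, 0, 0, 0, 0, -1, 0.005, -0.0015, 0, 0, 0, 0, -1, 0.009, -0.0015, 0.0005, 0, 0, 0, -1, 0.013, -0.001, 0.0005, 0, 0, 0, -1, 0.017, -0.001, 0.0005, 0, 0, 0, -1, 0.02, -0.0005, 0.0005, 0, 0, 0, -1, 0.022, -0.0005, 0.0005, 0, 0, 0, -1, 0.024, -0.0005, 0.0005, 0, 0, 0.003, -1]
}}

```text
time: 45.15
eef_pos: [0.4762, -0.1712, 0.0652]
ee_rot: [-3.082, -0.139, -0.466]
wrist_force: [-14.8, -0.1, 13.5]
gripper_width: 0.0167
```

```bash
python3 nxt.py 0 0 -1 3 8 14 20 26 32 37 40
```

```text
t 45.15 pos [ 0.4762 -0.1712  0.0652] xyaw 0.0889 z [ 0.294  0.035 -0.955] q [-0.559  0.373  2.088  0.415  0.479  0.571] F [-14.8  -0.1  13.5] w 0.0167
[38.38  1.46] s -91.6 off [-0.02  1.46]
[0.0031, -0.0012, 0, 0, 0, 0.001, -1.0, 0.0081, -0.0008, 0, 0, 0, 0.007, -1.0, 0.0141, -0.0003, 0, 0, 0, 0.018, -1.0, 0.0201, 0.0002, 0, 0, 0, 0.032, -1.0, 0.0261, 0.0007, 0, 0, 0, 0.05, -1.0, 0.032, 0.0012, 0, 0, 0, 0.071, -1.0, 0.037, 0.0016, 0, 0, 0, 0.091, -1.0, 0.04, 0.0019, 0, 0, 0, 0.104, -1.0]
```

>>> {"op": "servo_tool", "data": {
  "series": [0.003, -0.001, 0, 0, 0, 0.001, -1, 0.008, -0.001, 0.0005, 0, 0, 0.007, -1, 0.014, -0.0005, 0.0005, 0, 0, 0.018, -1, 0.02, 0, 0.001, 0, 0, 0.032, -1, 0.026, 0.0005, 0.001, 0, 0, 0.05, -1, 0.032, 0.001, 0.001, 0, 0, 0.071, -1, 0.037, 0.0015, 0.001, 0, 0, 0.09, -1, 0.04, 0.002, 0.001, 0, 0, 0.104, -1]
}}

```text
time: 46.15
eef_pos: [0.5158, -0.1697, 0.0658]
ee_rot: [-3.056, -0.298, -0.46]
wrist_force: [-5.3, -3.9, 3.0]
gripper_width: 0.0166
```

```bash
python3 nxt.py 0 0 -1 3 8 14 20 26 32 37 40; python3 - <<'E'
from h import *
q=snapshot('scene'); crop(q,'pics/sc20.png',160,60,320,200)
E
```

```text
t 46.15 pos [ 0.5158 -0.1697  0.0658] xyaw 0.1933 z [ 0.288  0.065 -0.955] q [-0.527  0.41   1.999  0.398  0.545  0.526] F [-5.3 -3.9  3. ] w 0.0166
[77.99 -0.36] s -52.0 off [-0.01 -0.36]
[0.003, 0.0006, 0, 0, 0, 0.012, -1.0, 0.0079, 0.001, 0, 0, 0, 0.038, -1.0, 0.0139, 0.0015, 0, 0, 0, 0.072, -1.0, 0.0199, 0.002, 0, 0, 0, 0.109, -1.0, 0.0259, 0.0025, 0, 0, 0, 0.15, -1.0, 0.0319, 0.003, 0, 0, 0, 0.194, -1.0, 0.0368, 0.0035, 0, 0, 0, 0.233, -1.0, 0.0398, 0.0037, 0, 0, 0, 0.258, -1.0]
```

>>> {"op": "servo_tool", "data": {
  "series": [0.003, 0.0005, -0.0005, 0, 0, 0.012, -1, 0.008, 0.001, -0.0005, 0, 0, 0.038, -1, 0.014, 0.0015, -0.0005, 0, 0, 0.072, -1, 0.02, 0.002, 0, 0, 0, 0.109, -1, 0.026, 0.0025, 0, 0, 0, 0.15, -1, 0.032, 0.003, 0, 0, 0, 0.194, -1, 0.037, 0.0035, 0, 0, 0, 0.233, -1, 0.04, 0.0035, 0, 0, 0, 0.258, -1]
}}

```text
time: 47.2
eef_pos: [0.5548, -0.1673, 0.0654]
ee_rot: [-2.957, -0.683, -0.44]
wrist_force: [-14.2, -6.1, 7.3]
gripper_width: 0.0171
```

```bash
python3 nxt.py 0 0 -1 3 8 14 20 26 32 37 40
```

```text
t 47.2 pos [ 0.5548 -0.1673  0.0654] xyaw 0.4528 z [ 0.26   0.136 -0.956] q [-0.517  0.461  1.884  0.406  0.674  0.296] F [-14.2  -6.1   7.3] w 0.0171
[116.97  -1.22] s -13.0 off [-0.03 -1.22]
[0.0029, 0.0015, 0, 0, 0, 0.015, -1.0, 0.0079, 0.0019, 0, 0, 0, 0.058, -1.0, 0.0139, 0.0024, 0, 0, 0, 0.112, -1.0, 0.0198, 0.0031, 0, 0, 0, 0.166, -1.0, 0.0257, 0.0042, 0, 0, 0, 0.221, -1.0, 0.0316, 0.0055, 0, 0, 0, 0.276, -1.0, 0.0364, 0.0069, 0, 0, 0, 0.321, -1.0, 0.0392, 0.0078, 0, 0, 0, 0.348, -1.0]
```

>>> {"op": "servo_tool", "data": {
  "series": [0.003, 0.001, 0, 0, 0, 0.015, -1, 0.008, 0.0015, 0, 0, 0, 0.058, -1, 0.014, 0.002, 0, 0, 0, 0.112, -1, 0.02, 0.003, 0, 0, 0, 0.166, -1, 0.0255, 0.004, 0, 0, 0, 0.221, -1, 0.0315, 0.0055, 0, 0, 0, 0.276, -1, 0.0365, 0.007, 0, 0, 0, 0.321, -1, 0.039, 0.008, 0, 0, 0, 0.348, -1]
}}

```text
time: 48.2
eef_pos: [0.5852, -0.1572, 0.0632]
ee_rot: [-2.744, -1.171, -0.386]
wrist_force: [-24.7, -6.0, 15.1]
gripper_width: 0.0005
```

```bash
python3 nxt.py 0 0 -1 3 8 14 20 26 32 37 40; python3 - <<'E'
from h import *
q=snapshot('scene'); crop(q,'pics/sc21.png',160,90,320,230)
E
```

```text
t 48.2 pos [ 0.5852 -0.1572  0.0632] xyaw 0.8033 z [ 0.181  0.221 -0.958] q [-0.497  0.522  1.749  0.382  0.852  0.016] F [-24.7  -6.   15.1] w 0.0005
[148.19   6.22] s 19.0 off [-0.72  4.58]
[0.004, -0.0037, 0, 0, 0, -0.048, -1.0, 0.0088, -0.0022, 0, 0, 0, -0.002, -1.0, 0.0144, -0.0001, 0, 0, 0, 0.052, -1.0, 0.0199, 0.0023, 0, 0, 0, 0.107, -1.0, 0.0252, 0.005, 0, 0, 0, 0.161, -1.0, 0.0304, 0.008, 0, 0, 0, 0.216, -1.0, 0.0347, 0.0107, 0, 0, 0, 0.261, -1.0, 0.0371, 0.0124, 0, 0, 0, 0.289, -1.0]
```

```bash
python3 - <<'E'
from h import *
p=snapshot('wrist'); save(p,'pics/w22.png')
q=snapshot('top'); crop(q,'pics/t22.png',250,130,340,240)
q=snapshot('scene'); crop(q,'pics/sc22.png',165,125,235,215)
E
```

>>> {"op": "servo_tool", "data": {
  "series": [-0.0005, 0, 0, 0, 0, 0, -1, -0.001, 0, 0, 0, 0, 0, -1, -0.0015, -0.0005, 0, 0, 0, 0, -1, -0.002, -0.0005, 0, 0, 0, 0, -1, -0.0025, -0.0005, 0, 0, 0, 0, -1, -0.003, -0.001, 0, 0, 0, 0, -1, -0.0035, -0.001, 0, 0, 0, 0, -1, -0.004, -0.001, 0, 0, 0, 0, -1]
}}

```text
time: 49.4
eef_pos: [0.5827, -0.1571, 0.0636]
ee_rot: [-2.743, -1.168, -0.39]
wrist_force: [2.9, 3.7, 5.2]
gripper_width: -0.0001
```

```bash
python3 - <<'E'
from h import *
st()
p=snapshot('wrist'); save(p,'pics/w23.png')
q=snapshot('scene'); crop(q,'pics/sc23.png',165,125,235,215)
E
```

```text
t 49.4 pos [ 0.5827 -0.1571  0.0636] xyaw 0.8018 z [ 0.183  0.223 -0.957] q [-0.501  0.519  1.755  0.387  0.85   0.01 ] F [2.9 3.7 5.2] w -0.0001
```

```bash
cat > pnp.py <<'E'
from h import *
def pnp(p,obj,uv,x0=None):
    f,cx,cy,A,o=cam(p); K=np.array([[f,0,cx],[0,f,cy],[0,0,1]])
    ok,rv,tv=cv2.solvePnP(np.array(obj,float)/1000,np.array(uv,float),K,None,flags=cv2.SOLVEPNP_ITERATIVE)
    Rc=cv2.Rodrigues(rv)[0]; F=np.diag([1,-1,-1]); M=A@F@Rc; T=o+A@F@tv.ravel()
    pr=cv2.projectPoints(np.array(obj,float)/1000,rv,tv,K,None)[0][:,0]
    print('resid',np.abs(pr-uv).max().round(2),'origin',T.round(4),'heading',np.arctan2(M[1,0],M[0,0]).round(3),'xaxis',M[:,0].round(3),'zaxis',M[:,2].round(3)); return M,T
E
python3 - <<'E'
from pnp import *
p=snapshot('wrist'); crop(p,'pics/wc23.png',225,0,385,270); save(p,'pics/w23b.png')
uv=np.array([(447,155),(538,182),(500,275),(413,248),(407,262),(495,295),(377,350),(457,138),(490,42)])/1.5-.17
obj=[(110,14,85),(110,-14,85),(82,-14,85),(82,14,85),(77,14,85),(77,-14,85),(49,14,85),(115,14,85),(143,14,85)]
pnp(p,obj,uv)
E
```

```text
resid 3.6 origin [ 0.5617 -0.1705 -0.0018] heading 0.46 xaxis [0.895 0.443 0.053] zaxis [-0.035 -0.048  0.998]
```

>>> {"op": "servo_tool", "data": {
  "series": [0, 0, 0, 0, 0, -0.04, -1, 0, 0, 0, 0, 0, -0.09, -1, 0, 0, 0, 0, 0, -0.14, -1, 0, 0, 0, 0, 0, -0.19, -1, 0, 0, 0, 0, 0, -0.24, -1, 0, 0, 0, 0, 0, -0.29, -1, 0, 0, 0, 0, 0, -0.33, -1, 0, 0, 0, 0, 0, -0.33, -1]
}}

```text
time: 50.55
eef_pos: [0.582, -0.1562, 0.0628]
ee_rot: [-2.935, -0.711, -0.421]
wrist_force: [0.8, 3.3, -0.7]
gripper_width: -0.0002
```

>>> {"op": "servo_tool", "data": {
  "series": [0, 0, 0, 0, 0, 0, -0.8, 0, 0, 0, 0, 0, 0, -0.5, 0, 0, 0, 0, 0, 0, -0.3, 0, 0, 0, 0, 0, 0, -0.1, 0, 0, 0, 0, 0, 0, -0.1, 0, 0, 0, 0, 0, 0, -0.1, 0, 0, 0, 0, 0, 0, -0.1, 0, 0, 0, 0, 0, 0, -0.1]
}}

```text
time: 51.55
eef_pos: [0.5821, -0.1562, 0.0628]
ee_rot: [-2.936, -0.711, -0.421]
wrist_force: [0.4, -0.0, 0.2]
gripper_width: 0.0384
```

```bash
python3 - <<'E'
from h import *
st()
p=snapshot('wrist'); save(p,'pics/w24.png')
q=snapshot('scene'); crop(q,'pics/sc24.png',165,125,235,215)
E
```

```text
t 51.55 pos [ 0.5821 -0.1562  0.0628] xyaw 0.4716 z [ 0.244  0.153 -0.958] q [-0.479  0.49   1.824  0.388  0.714  0.336] F [ 0.4 -0.   0.2] w 0.0384
```

```bash
python3 - <<'E'
from pnp import *
from path import *
p=snapshot('wrist'); 
uv=np.array([(343,151),(435,154),(431,246),(340,243),(338,262),(333,352),(345,132),(347,37)])/1.5-.17
obj=[(110,14,85),(110,-14,85),(82,-14,85),(82,14,85),(77,14,85),(49,14,85),(115,14,85),(143,14,85)]
M,T=pnp(p,obj,uv)
print(G(T),arc(G(T)))
E
```

```text
resid 1.36 origin [ 0.5535 -0.1651 -0.    ] heading 0.431 xaxis [ 0.908  0.418 -0.004] zaxis [ 0.015 -0.024  1.   ]
[115.91182083   1.01411709] -14.000000000009436
```

>>> {"op": "servo_tool", "data": {
  "series": [-0.002, -0.001, 0.001, 0, 0, -0.01, -0.1, -0.006, -0.002, 0.001, 0, 0, -0.02, -0.1, -0.011, -0.0035, 0.0015, 0, 0, -0.04, -0.1, -0.016, -0.005, 0.0015, 0, 0, -0.04, -0.1, -0.021, -0.007, 0.0015, 0, 0, -0.04, -0.1, -0.026, -0.0085, 0.0015, 0, 0, -0.04, -0.1, -0.029, -0.0093, 0.0015, 0, 0, -0.04, -0.1, -0.029, -0.0093, 0.0015, 0, 0, -0.04, -0.1]
}}

```text
time: 52.7
eef_pos: [0.5528, -0.1656, 0.0643]
ee_rot: [-2.954, -0.653, -0.424]
wrist_force: [-0.5, 0.0, -0.2]
gripper_width: 0.0387
```

```bash
python3 - <<'E'
from h import *
st()
p=snapshot('wrist'); save(p,'pics/w25.png')
E
```

```text
t 52.7 pos [ 0.5528 -0.1656  0.0643] xyaw 0.4312 z [ 0.25   0.143 -0.958] q [-0.517  0.463  1.88   0.401  0.687  0.321] F [-0.5  0.  -0.2] w 0.0387
```

>>> {"op": "servo_tool", "data": {
  "series": [0, 0, 0, 0, 0, 0, -1, 0, 0, 0, 0, 0, 0, -1, 0, 0, 0, 0, 0, 0, -1, 0, 0, 0, 0, 0, 0, -1, 0, 0, 0, 0, 0, 0, -1, 0, 0, 0, 0, 0, 0, -1, 0, 0, 0, 0, 0, 0, -1, 0, 0, 0, 0, 0, 0, -1]
}}

```text
time: 53.75
eef_pos: [0.5537, -0.1665, 0.0648]
ee_rot: [-2.956, -0.653, -0.427]
wrist_force: [-2.1, -5.1, 5.8]
gripper_width: 0.0167
```

```bash
python3 nxt.py 0 0 -1 3 7 12 17 22 26 29 30
```

```text
t 53.75 pos [ 0.5537 -0.1665  0.0648] xyaw 0.4317 z [ 0.251  0.141 -0.958] q [-0.517  0.463  1.879  0.401  0.686  0.321] F [-2.1 -5.1  5.8] w 0.0167
[115.99  -0.43] s -14.0 off [-0.01 -0.43]
[0.003, 0.0007, 0, 0, 0, 0.028, -1.0, 0.0069, 0.001, 0, 0, 0, 0.062, -1.0, 0.0119, 0.0014, 0, 0, 0, 0.106, -1.0, 0.0169, 0.0019, 0, 0, 0, 0.151, -1.0, 0.0219, 0.0026, 0, 0, 0, 0.197, -1.0, 0.0258, 0.0033, 0, 0, 0, 0.233, -1.0, 0.0287, 0.0039, 0, 0, 0, 0.26, -1.0, 0.0297, 0.0041, 0, 0, 0, 0.269, -1.0]
```

>>> {"op": "servo_tool", "data": {
  "series": [0.003, 0.0005, 0, 0, 0, 0.028, -1, 0.007, 0.001, 0, 0, 0, 0.062, -1, 0.012, 0.0015, 0, 0, 0, 0.106, -1, 0.017, 0.002, 0, 0, 0, 0.151, -1, 0.022, 0.0025, 0, 0, 0, 0.197, -1, 0.026, 0.0035, 0, 0, 0, 0.233, -1, 0.0285, 0.004, 0, 0, 0, 0.26, -1, 0.03, 0.004, 0, 0, 0, 0.27, -1]
}}

```text
time: 54.75
eef_pos: [0.5824, -0.1631, 0.0649]
ee_rot: [-2.81, -1.034, -0.398]
wrist_force: [-8.3, -7.6, 9.0]
gripper_width: 0.0167
```

```bash
python3 nxt.py 0 0 -1 3 8 13 18 23 28 31 33
```

```text
t 54.75 pos [ 0.5824 -0.1631  0.0649] xyaw 0.7016 z [ 0.203  0.203 -0.958] q [-0.505  0.51   1.77   0.387  0.818  0.1  ] F [-8.3 -7.6  9. ] w 0.0167
[144.9    0.58] s 14.8 off [ 0.14 -0.41]
[0.0027, 0.0011, 0, 0, 0, 0.016, -1.0, 0.0076, 0.0024, 0, 0, 0, 0.061, -1.0, 0.0123, 0.004, 0, 0, 0, 0.107, -1.0, 0.017, 0.0057, 0, 0, 0, 0.152, -1.0, 0.0216, 0.0077, 0, 0, 0, 0.198, -1.0, 0.0261, 0.0099, 0, 0, 0, 0.243, -1.0, 0.0288, 0.0113, 0, 0, 0, 0.27, -1.0, 0.0305, 0.0122, 0, 0, 0, 0.288, -1.0]
```

>>> {"op": "servo_tool", "data": {
  "series": [0.0025, 0.001, 0, 0, 0, 0.016, -1, 0.0075, 0.0025, 0, 0, 0, 0.061, -1, 0.0125, 0.004, 0, 0, 0, 0.107, -1, 0.017, 0.0055, 0, 0, 0, 0.152, -1, 0.0215, 0.0075, 0, 0, 0, 0.198, -1, 0.026, 0.01, 0, 0, 0, 0.243, -1, 0.029, 0.0115, 0, 0, 0, 0.27, -1, 0.0305, 0.012, 0, 0, 0, 0.288, -1]
}}

```text
time: 55.75
eef_pos: [0.6127, -0.1526, 0.0649]
ee_rot: [-2.605, -1.412, -0.362]
wrist_force: [-4.8, -7.1, 4.8]
gripper_width: 0.0165
```

```bash
python3 nxt.py 0 0 -1 3 8 13 18 23 28 31 33; python3 - <<'E'
from h import *
q=snapshot('scene'); crop(q,'pics/sc26.png',150,110,290,240)
E
```

```text
t 55.75 pos [ 0.6127 -0.1526  0.0649] xyaw 0.9898 z [ 0.136  0.25  -0.959] q [-0.472  0.561  1.652  0.357  0.951 -0.106] F [-4.8 -7.1  4.8] w 0.0165
[175.93   8.53] s 46.8 off [ 0.53 -1.27]
[0.002, 0.0027, 0, 0, 0, 0.018, -1.0, 0.0062, 0.0054, 0, 0, 0, 0.064, -1.0, 0.0103, 0.0082, 0, 0, 0, 0.109, -1.0, 0.0143, 0.0112, 0, 0, 0, 0.155, -1.0, 0.0181, 0.0144, 0, 0, 0, 0.2, -1.0, 0.0218, 0.0178, 0, 0, 0, 0.244, -1.0, 0.024, 0.0199, 0, 0, 0, 0.269, -1.0, 0.0254, 0.0214, 0, 0, 0, 0.285, -1.0]
```

>>> {"op": "servo_tool", "data": {
  "series": [0.002, 0.0025, 0, 0, 0, 0.018, -1, 0.006, 0.0055, 0, 0, 0, 0.064, -1, 0.0105, 0.008, 0, 0, 0, 0.109, -1, 0.0145, 0.011, 0, 0, 0, 0.155, -1, 0.018, 0.0145, 0, 0, 0, 0.2, -1, 0.022, 0.018, 0, 0, 0, 0.244, -1, 0.024, 0.02, 0, 0, 0, 0.27, -1, 0.0255, 0.0215, 0, 0, 0, 0.285, -1]
}}

```text
time: 56.8
eef_pos: [0.6333, -0.1388, 0.0655]
ee_rot: [-2.357, -1.759, -0.303]
wrist_force: [-23.7, -30.7, 20.7]
gripper_width: 0.0167
```

```bash
python3 nxt.py 0 0 -1 3 8 13 18 23 28 31 33
```

```text
t 56.8 pos [ 0.6333 -0.1388  0.0655] xyaw 1.2789 z [ 0.052  0.267 -0.962] q [-0.427  0.605  1.546  0.306  1.076 -0.296] F [-23.7 -30.7  20.7] w 0.0167
[197.58  20.54] s 71.2 off [ 1.25 -1.71]
[0.0008, 0.0036, 0, 0, 0, -0.05, -1.0, 0.0044, 0.0072, 0, 0, 0, -0.008, -1.0, 0.0078, 0.0108, 0, 0, 0, 0.031, -1.0, 0.011, 0.0147, 0, 0, 0, 0.068, -1.0, 0.014, 0.0186, 0, 0, 0, 0.103, -1.0, 0.0169, 0.0227, 0, 0, 0, 0.136, -1.0, 0.0185, 0.0253, 0, 0, 0, 0.155, -1.0, 0.0195, 0.027, 0, 0, 0, 0.167, -1.0]
```

```bash
python3 - <<'E'
from h import *
p=snapshot('wrist'); save(p,'pics/w27.png')
q=snapshot('scene'); crop(q,'pics/sc27.png',150,140,290,260)
q=snapshot('top'); crop(q,'pics/t27.png',220,130,340,240)
E
```

>>> {"op": "servo_tool", "data": {
  "series": [-0.0005, 0, 0, 0, 0, -0.02, -1, -0.001, 0.0005, 0, 0, 0, -0.04, -1, -0.001, 0.001, 0, 0, 0, -0.06, -1, -0.001, 0.001, 0, 0, 0, -0.06, -1, -0.001, 0.001, 0, 0, 0, -0.06, -1, -0.001, 0.001, 0, 0, 0, -0.06, -1, -0.001, 0.001, 0, 0, 0, -0.06, -1, -0.001, 0.001, 0, 0, 0, -0.06, -1]
}}

```text
time: 57.95
eef_pos: [0.6297, -0.1379, 0.0655]
ee_rot: [-2.41, -1.691, -0.306]
wrist_force: [-9.0, -8.1, 9.2]
gripper_width: 0.0165
```

```bash
python3 nxt.py 0 0 -1 2 4 6 8 10 12 14 16; python3 - <<'E'
from h import *
print(read_state()['ft_torque'])
E
```

```text
t 57.95 pos [ 0.6297 -0.1379  0.0655] xyaw 1.219 z [ 0.064  0.264 -0.962] q [-0.428  0.596  1.565  0.312  1.055 -0.246] F [-9.  -8.1  9.2] w 0.0165
[194.08  21.81] s 69.2 off [-0.65  0.75]
[0.0022, 0.0006, 0, 0, 0, -0.016, -1.0, 0.0037, 0.002, 0, 0, 0, 0.001, -1.0, 0.0051, 0.0034, 0, 0, 0, 0.018, -1.0, 0.0066, 0.0048, 0, 0, 0, 0.035, -1.0, 0.008, 0.0062, 0, 0, 0, 0.051, -1.0, 0.0093, 0.0076, 0, 0, 0, 0.067, -1.0, 0.0107, 0.0091, 0, 0, 0, 0.083, -1.0, 0.012, 0.0106, 0, 0, 0, 0.098, -1.0]
[-0.31158714  0.81241115  0.61308661]
```

>>> {"op": "servo_tool", "data": {
  "series": [0.001, 0.001, 0, 0, 0, -0.016, -1, 0.0025, 0.0025, 0, 0, 0, 0, -1, 0.004, 0.004, 0, 0, 0, 0.015, -1, 0.0055, 0.0055, 0, 0, 0, 0.03, -1, 0.007, 0.007, 0, 0, 0, 0.045, -1, 0.0085, 0.0085, 0, 0, 0, 0.06, -1, 0.0095, 0.01, 0, 0, 0, 0.075, -1, 0.011, 0.0115, 0, 0, 0, 0.09, -1]
}}

```text
time: 58.95
eef_pos: [0.6342, -0.1373, 0.0665]
ee_rot: [-2.33, -1.804, -0.267]
wrist_force: [-28.9, -39.3, 27.0]
gripper_width: 0.0167
```

```bash
python3 nxt.py 0 0 -1 2 4 6 8 10 12 14 16; python3 - <<'E'
from h import *
print(read_state()['ft_torque'])
E
```

```text
t 58.95 pos [ 0.6342 -0.1373  0.0665] xyaw 1.3135 z [ 0.03   0.252 -0.967] q [-0.412  0.608  1.53   0.277  1.096 -0.297] F [-28.9 -39.3  27. ] w 0.0167
[198.59  21.94] s 72.8 off [ 0.99 -1.28]
[0.0004, 0.0026, 0, 0, 0, -0.08, -1.0, 0.0018, 0.004, 0, 0, 0, -0.063, -1.0, 0.0032, 0.0054, 0, 0, 0, -0.046, -1.0, 0.0046, 0.0068, 0, 0, 0, -0.03, -1.0, 0.0059, 0.0083, 0, 0, 0, -0.014, -1.0, 0.0073, 0.0098, 0, 0, 0, 0.001, -1.0, 0.0086, 0.0113, 0, 0, 0, 0.016, -1.0, 0.0098, 0.0129, 0, 0, 0, 0.031, -1.0]
[-4.94939379  3.86838561  1.23086707]
```

>>> {"op": "servo_tool", "data": {
  "series": [-0.001, -0.001, 0, 0, 0, -0.03, -1, -0.002, -0.002, 0, 0, 0, -0.06, -1, -0.003, -0.003, 0, 0, 0, -0.09, -1, -0.003, -0.003, 0, 0, 0, -0.1, -1, -0.003, -0.003, 0, 0, 0, -0.1, -1, -0.003, -0.003, 0, 0, 0, -0.1, -1, -0.003, -0.003, 0, 0, 0, -0.1, -1, -0.003, -0.003, 0, 0, 0, -0.1, -1]
}}

```text
time: 59.95
eef_pos: [0.6293, -0.1387, 0.0656]
ee_rot: [-2.419, -1.691, -0.276]
wrist_force: [-6.8, -2.2, 3.2]
gripper_width: 0.0165
```

```bash
python3 - <<'E'
from h import *
st(); print(read_state()['ft_torque'])
p=snapshot('wrist'); save(p,'pics/w28.png')
q=snapshot('scene'); crop(q,'pics/sc28.png',175,165,235,235)
E
```

```text
t 59.95 pos [ 0.6293 -0.1387  0.0656] xyaw 1.2148 z [ 0.05   0.25  -0.967] q [-0.42   0.597  1.557  0.288  1.063 -0.219] F [-6.8 -2.2  3.2] w 0.0165
[-0.05118266  0.78279482  0.63042334]
```

```bash
python3 - <<'E'
from pnp import *
from path import *
p=snapshot('wrist'); crop(p,'pics/wc28.png',215,0,345,190)
uv=np.array([(374,48),(471,62),(366,147),(363,164),(355,258),(446,267),(377,29)])/1.5-.17
obj=[(110,14,85),(110,-14,85),(82,14,85),(77,14,85),(49,14,85),(49,-14,85),(115,14,85)]
M,T=pnp(p,obj,uv)
print(G(T),arc(G(T)), 'front',G(T+.1*M[:,0]), 'h guide',np.arctan2(M[1,0],M[0,0])-g[2], head(arc(G(T))))
F=G(T+.1*M[:,0]); print('front radial from corner',np.linalg.norm(F-[130,110]),'rear radial',np.linalg.norm(G(T)-[130,110]))
E
```

```text
resid 0.81 origin [ 6.223e-01 -1.347e-01 -5.000e-04] heading 1.12 xaxis [0.436 0.9   0.011] zaxis [ 0.091 -0.056  0.994]
[187.01209141  25.55314991] 65.39999999998605 front [237.97161928 111.58801936] h guide 1.0360485817711562 1.0664072918249692
front radial from corner 107.98329674739846 rear radial 101.89037764542485
```

>>> {"op": "servo_tool", "data": {
  "series": [0, 0, 0, 0, 0, 0, -0.8, 0, 0, 0, 0, 0, 0, -0.5, 0, 0, 0, 0, 0, 0, -0.3, 0, 0, 0, 0, 0, 0, -0.1, 0, 0, 0, 0, 0, 0, -0.1, 0, 0, 0, 0, 0, 0, -0.1, 0, 0, 0, 0, 0, 0, -0.1, 0, 0, 0, 0, 0, 0, -0.1]
}}

```text
time: 61.1
eef_pos: [0.6293, -0.1387, 0.0656]
ee_rot: [-2.419, -1.69, -0.276]
wrist_force: [0.1, 0.4, -0.2]
gripper_width: 0.0386
```

```bash
python3 - <<'E'
from h import *
st(); print(read_state()['ft_torque'])
p=snapshot('wrist'); save(p,'pics/w29.png'); crop(p,'pics/wc29.png',205,0,345,190)
E
```

```text
t 61.1 pos [ 0.6293 -0.1387  0.0656] xyaw 1.2148 z [ 0.05   0.25  -0.967] q [-0.42   0.597  1.557  0.288  1.063 -0.219] F [ 0.1  0.4 -0.2] w 0.0386
[-0.11325906  0.04466605 -0.01315212]
```

```bash
cat > nxt2.py <<'E'
from path import *
from mv import des
import sys
# absolute-orientation rows: nxt2.py th zabs claw ds...
s=st(); p=s['eef_pos']; a0=arc(G(p)); print(G(p).round(2),'s',round(a0,1),'off',(G(p)-cl(a0)).round(2),'head',round(head(a0)+g[2],3))
a=[float(v) for v in sys.argv[1:]]
Rc=R.from_rotvec(s['ee_rot'])
D=des(head(a0)+g[2],a[0]); print('rot err now',(R.from_matrix(D)*Rc.inv()).as_rotvec().round(3))
o=[]
n=len(a)-3
for k,ds in enumerate(a[3:]):
    w=W(cl(a0+ds)); rv=(R.from_matrix(des(head(a0+ds)+g[2],a[0]))*Rc.inv()).as_rotvec()
    # fade in correction of offset/orientation
    f=min(1,(k+1)/3); e=W(cl(a0))-p[:2]
    d=w-p[:2]-(1-f)*e
    o+=[*d.round(4),round((a[1]-p[2])*f,4),*rv.round(3),a[2]]
print(str([float(v) for v in o]).replace('-0.0,','0,').replace(' 0.0,',' 0,'))
E
python3 - <<'E'
from path import *
from mv import *
p=snapshot('wrist'); X=back(p,np.array([[375,423]])/1.5-.17,.09)[0]; print(X,G(X),arc(G(X)),head(arc(G(X)))+g[2])
to((X[0],X[1],.0645),head(arc(G(X)))+g[2],.31,-.1,prof=(.2,.4,.6,.8,1,1,1,1))
E
```

```text
[ 0.62787408 -0.1380283   0.09      ] [192.27708957  21.78699033] 67.59999999998593 1.170137672012635
t 61.2 pos [ 0.6293 -0.1388  0.0656] xyaw 1.2147 z [ 0.05   0.25  -0.967] q [-0.42   0.597  1.557  0.288  1.063 -0.219] F [0.4 0.5 0.2] w 0.0384
shift [-0.0015  0.0007 -0.0011] rot [ 0.037 -0.056 -0.056] deg 5.0
[-0.0003, 0.0001, -0.0002, 0.007, -0.011, -0.011, -0.1, -0.0006, 0.0003, -0.0004, 0.015, -0.023, -0.022, -0.1, -0.0009, 0.0004, -0.0007, 0.022, -0.034, -0.033, -0.1, -0.0012, 0.0006, -0.0009, 0.03, -0.045, -0.045, -0.1, -0.0015, 0.0007, -0.0011, 0.037, -0.056, -0.056, -0.1, -0.0015, 0.0007, -0.0011, 0.037, -0.056, -0.056, -0.1, -0.0015, 0.0007, -0.0011, 0.037, -0.056, -0.056, -0.1, -0.0015, 0.0007, -0.0011, 0.037, -0.056, -0.056, -0.1]
```

>>> {"op": "servo_tool", "data": {
  "series": [-0.0005, 0, 0, 0.007, -0.011, -0.011, -0.1, -0.0005, 0.0005, -0.0005, 0.015, -0.023, -0.022, -0.1, -0.001, 0.0005, -0.0005, 0.022, -0.034, -0.033, -0.1, -0.001, 0.0005, -0.001, 0.03, -0.045, -0.045, -0.1, -0.0015, 0.0005, -0.001, 0.037, -0.056, -0.056, -0.1, -0.0015, 0.0005, -0.001, 0.037, -0.056, -0.056, -0.1, -0.0015, 0.0005, -0.001, 0.037, -0.056, -0.056, -0.1, -0.0015, 0.0005, -0.001, 0.037, -0.056, -0.056, -0.1]
}}

```text
time: 62.2
eef_pos: [0.628, -0.1382, 0.0647]
ee_rot: [-2.457, -1.627, -0.383]
wrist_force: [-0.9, 0.4, -0.4]
gripper_width: 0.0383
```

>>> {"op": "servo_tool", "data": {
  "series": [0, 0, 0, 0, 0, 0, -1, 0, 0, 0, 0, 0, 0, -1, 0, 0, 0, 0, 0, 0, -1, 0, 0, 0, 0, 0, 0, -1, 0, 0, 0, 0, 0, 0, -1, 0, 0, 0, 0, 0, 0, -1, 0, 0, 0, 0, 0, 0, -1, 0, 0, 0, 0, 0, 0, -1]
}}

```text
time: 63.2
eef_pos: [0.628, -0.1381, 0.0648]
ee_rot: [-2.456, -1.627, -0.383]
wrist_force: [-2.2, 0.8, 3.9]
gripper_width: 0.0167
```

```bash
python3 nxt2.py .31 .0648 -1 2 5 8 11 14 17 19 20; python3 - <<'E'
from h import *
p=snapshot('wrist'); save(p,'pics/w30.png')
E
```

```text
t 63.2 pos [ 0.628  -0.1381  0.0648] xyaw 1.1701 z [ 0.119  0.281 -0.952] q [-0.451  0.583  1.61   0.371  0.997 -0.261] F [-2.2  0.8  3.9] w 0.0167
[192.38  21.69] s 67.6 off [-1.04  1.56] head 1.17
rot err now [ 0. -0.  0.]
[0.0019, 0.0008, 0, 0, 0, 0.018, -1.0, 0.0045, 0.0023, 0, 0, 0, 0.045, -1.0, 0.0071, 0.0039, 0, 0, 0, 0.071, -1.0, 0.0092, 0.006, 0, 0, 0, 0.096, -1.0, 0.0113, 0.0082, 0, 0, 0, 0.12, -1.0, 0.0133, 0.0104, 0, 0, 0, 0.143, -1.0, 0.0146, 0.0119, 0, 0, 0, 0.158, -1.0, 0.0152, 0.0127, 0, 0, 0, 0.165, -1.0]
```

>>> {"op": "servo_tool", "data": {
  "series": [0.0015, 0.001, 0, 0, 0, 0.018, -1, 0.004, 0.003, 0, 0, 0, 0.045, -1, 0.0065, 0.0045, 0, 0, 0, 0.071, -1, 0.009, 0.0065, 0, 0, 0, 0.096, -1, 0.011, 0.0085, 0, 0, 0, 0.12, -1, 0.013, 0.011, 0, 0, 0, 0.143, -1, 0.0145, 0.0125, 0, 0, 0, 0.158, -1, 0.015, 0.0135, 0, 0, 0, 0.165, -1]
}}

```text
time: 64.25
eef_pos: [0.6411, -0.1302, 0.0649]
ee_rot: [-2.304, -1.818, -0.35]
wrist_force: [-11.5, -15.8, 9.5]
gripper_width: 0.0164
```

```bash
python3 nxt2.py .31 .0648 -1 2 5 9 13 17 21 23 25
```

```text
t 64.25 pos [ 0.6411 -0.1302  0.0649] xyaw 1.3358 z [ 0.069  0.288 -0.955] q [-0.424  0.61   1.545  0.339  1.069 -0.365] F [-11.5 -15.8   9.5] w 0.0164
[206.15  28.47] s 82.6 off [ 1.1  -1.11] head 1.298
rot err now [ 0.009 -0.002 -0.038]
[0.0009, 0.0018, 0, 0.009, -0.002, -0.023, -1.0, 0.0025, 0.0045, -0.0001, 0.009, -0.002, 0, -1.0, 0.0046, 0.0079, -0.0001, 0.009, -0.002, 0.029, -1.0, 0.007, 0.0111, -0.0001, 0.009, -0.002, 0.056, -1.0, 0.0092, 0.0144, -0.0001, 0.009, -0.001, 0.082, -1.0, 0.0113, 0.0178, -0.0001, 0.009, -0.001, 0.107, -1.0, 0.0124, 0.0195, -0.0001, 0.009, -0.001, 0.119, -1.0, 0.0134, 0.0213, -0.0001, 0.009, -0.001, 0.13, -1.0]
```

>>> {"op": "servo_tool", "data": {
  "series": [0.0005, 0.0015, 0, 0.009, -0.002, -0.023, -1, 0.002, 0.0045, 0, 0.009, -0.002, 0, -1, 0.0045, 0.008, 0, 0.009, -0.002, 0.029, -1, 0.007, 0.011, 0, 0.009, -0.002, 0.056, -1, 0.009, 0.0145, 0, 0.009, 0, 0.082, -1, 0.011, 0.018, 0, 0.009, 0, 0.107, -1, 0.0125, 0.0195, 0, 0.009, 0, 0.119, -1, 0.0135, 0.0215, 0, 0.009, 0, 0.13, -1]
}}

```text
time: 65.25
eef_pos: [0.6532, -0.114, 0.065]
ee_rot: [-2.169, -1.955, -0.328]
wrist_force: [-8.6, -15.9, 8.3]
gripper_width: 0.0166
```

```bash
python3 nxt2.py .31 .0648 -1 2 5 9 13 17 21 23 25; python3 - <<'E'
from h import *
p=snapshot('wrist'); save(p,'pics/w31.png')
E
```

```text
t 65.25 pos [ 0.6532 -0.114   0.065 ] xyaw 1.4666 z [ 0.029  0.296 -0.955] q [-0.389  0.631  1.496  0.321  1.124 -0.441] F [ -8.6 -15.9   8.3] w 0.0166
[219.48  43.62] s 102.6 off [ 1.12 -0.86] head 1.436
rot err now [ 0.008 -0.003 -0.031]
[0.0006, 0.002, -0.0001, 0.008, -0.003, -0.019, -1.0, 0.0017, 0.0048, -0.0001, 0.008, -0.003, -0.001, -1.0, 0.0032, 0.0086, -0.0002, 0.008, -0.003, 0.021, -1.0, 0.005, 0.0122, -0.0002, 0.008, -0.003, 0.041, -1.0, 0.0066, 0.0158, -0.0002, 0.008, -0.003, 0.061, -1.0, 0.0081, 0.0196, -0.0002, 0.008, -0.003, 0.079, -1.0, 0.0088, 0.0214, -0.0002, 0.008, -0.002, 0.087, -1.0, 0.0095, 0.0233, -0.0002, 0.008, -0.002, 0.096, -1.0]
```

Level, torch upright, moving well. Continue.

>>> {"op": "servo_tool", "data": {
  "series": [0, 0.002, 0, 0.008, -0.003, -0.019, -1, 0.0015, 0.005, 0, 0.008, -0.003, 0, -1, 0.003, 0.0085, 0, 0.008, -0.003, 0.021, -1, 0.005, 0.012, 0, 0.008, -0.003, 0.041, -1, 0.0065, 0.016, 0, 0.008, -0.003, 0.061, -1, 0.008, 0.0195, 0, 0.008, -0.003, 0.079, -1, 0.009, 0.0215, 0, 0.008, -0.002, 0.087, -1, 0.01, 0.025, 0, 0.008, -0.002, 0.1, -1]
}}

```text
time: 66.3
eef_pos: [0.6632, -0.0938, 0.065]
ee_rot: [-2.06, -2.058, -0.314]
wrist_force: [-6.4, -14.6, 5.7]
gripper_width: 0.0165
```

```bash
python3 nxt2.py .31 .0648 -1 3 7 12 17 22 27 30 32
```

```text
t 66.3 pos [ 0.6632 -0.0938  0.065 ] xyaw 1.5698 z [ 0.001  0.297 -0.955] q [-0.352  0.646  1.463  0.31   1.157 -0.494] F [ -6.4 -14.6   5.7] w 0.0165
[231.18  62.92] s 124.8 off [ 1.49 -0.6 ] head 1.551
rot err now [ 0.008  0.    -0.018]
[0.0005, 0.003, -0.0001, 0.008, 0, -0.006, -1.0, 0.0012, 0.007, -0.0001, 0.008, 0.001, 0.009, -1.0, 0.002, 0.0119, -0.0002, 0.008, 0.001, 0.027, -1.0, 0.0031, 0.0168, -0.0002, 0.008, 0.001, 0.042, -1.0, 0.004, 0.0217, -0.0002, 0.008, 0.001, 0.054, -1.0, 0.0046, 0.0267, -0.0002, 0.008, 0.001, 0.065, -1.0, 0.0049, 0.0297, -0.0002, 0.008, 0.001, 0.07, -1.0, 0.005, 0.0317, -0.0002, 0.008, 0.001, 0.073, -1.0]
```

>>> {"op": "servo_tool", "data": {
  "series": [0, 0.003, 0, 0.008, 0, -0.006, -1, 0.001, 0.007, 0, 0.008, 0, 0.009, -1, 0.002, 0.012, 0, 0.008, 0, 0.027, -1, 0.003, 0.017, 0, 0.008, 0, 0.042, -1, 0.004, 0.0215, 0, 0.008, 0, 0.054, -1, 0.0045, 0.0265, 0, 0.008, 0, 0.065, -1, 0.005, 0.0295, 0, 0.008, 0, 0.07, -1, 0.005, 0.0335, 0, 0.008, 0, 0.073, -1]
}}

```text
time: 67.3
eef_pos: [0.6683, -0.0644, 0.0649]
ee_rot: [-1.977, -2.129, -0.303]
wrist_force: [-4.0, -12.3, 5.7]
gripper_width: 0.0167
```

```bash
python3 nxt2.py .31 .0648 -1 3 7 12 17 22 27 30 32;python3 - <<'E'
from h import *
p=snapshot('scene'); crop(p,'pics/sc32.png',160,140,320,260)
E
```

```text
t 67.3 pos [ 0.6683 -0.0644  0.0649] xyaw 1.6447 z [-0.021  0.297 -0.955] q [-0.306  0.651  1.452  0.306  1.17  -0.519] F [ -4.  -12.3   5.7] w 0.0167
[238.75  91.75] s 154.4 off [0.28 0.05] head 1.639
rot err now [ 0.007  0.002 -0.005]
[0.0001, 0.003, 0, 0.007, 0.002, -0.001, -1.0, 0.0002, 0.0069, -0.0001, 0.007, 0.002, 0.004, -1.0, 0.0001, 0.0119, -0.0001, 0.007, 0.002, 0.008, -1.0, -0.0002, 0.0169, -0.0001, 0.007, 0.002, 0.01, -1.0, -0.0006, 0.0219, -0.0001, 0.007, 0.002, 0.01, -1.0, -0.001, 0.0269, -0.0001, 0.007, 0.002, 0.01, -1.0, -0.0012, 0.0299, -0.0001, 0.007, 0.002, 0.01, -1.0, -0.0014, 0.0319, -0.0001, 0.007, 0.002, 0.01, -1.0]
```

>>> {"op": "servo_tool", "data": {
  "series": [0, 0.003, 0, 0.007, 0.002, 0, -1, 0, 0.007, 0, 0.007, 0.002, 0.004, -1, 0, 0.012, 0, 0.007, 0.002, 0.008, -1, 0, 0.017, 0, 0.007, 0.002, 0.01, -1, -0.0005, 0.022, 0, 0.007, 0.002, 0.01, -1, -0.001, 0.027, 0, 0.007, 0.002, 0.01, -1, -0.001, 0.03, 0, 0.007, 0.002, 0.01, -1, -0.0015, 0.034, 0, 0.007, 0.002, 0.01, -1]
}}

```text
time: 68.35
eef_pos: [0.6669, -0.0334, 0.0649]
ee_rot: [-1.963, -2.138, -0.301]
wrist_force: [-4.7, -12.5, 6.1]
gripper_width: 0.0165
```

```bash
python3 nxt2.py .31 .0648 -1 3 7 11 15 18 20 22 22
```

```text
t 68.35 pos [ 0.6669 -0.0334  0.0649] xyaw 1.6563 z [-0.026  0.299 -0.954] q [-0.263  0.644  1.469  0.313  1.155 -0.494] F [ -4.7 -12.5   6.1] w 0.0165
[239.88 122.77] s 185.6 off [-0.12 -0.04] head 1.655
rot err now [ 0.006  0.001 -0.002]
[-0.0002, 0.003, 0, 0.006, 0.001, -0.002, -1.0, -0.0005, 0.007, 0, 0.006, 0.001, -0.002, -1.0, -0.0008, 0.011, -0.0001, 0.006, 0.001, -0.002, -1.0, -0.0011, 0.015, -0.0001, 0.006, 0.001, -0.002, -1.0, -0.0014, 0.018, -0.0001, 0.006, 0.001, -0.002, -1.0, -0.0016, 0.02, -0.0001, 0.006, 0.001, -0.002, -1.0, -0.0017, 0.022, -0.0001, 0.006, 0.001, -0.002, -1.0, -0.0017, 0.022, -0.0001, 0.006, 0.001, -0.002, -1.0]
```

>>> {"op": "servo_tool", "data": {
  "series": [0, 0.003, 0, 0.006, 0, -0.002, -1, -0.0005, 0.007, 0, 0.006, 0, -0.002, -1, -0.001, 0.01, 0, 0.006, 0, -0.002, -1, -0.001, 0.013, 0, 0.006, 0, -0.002, -1, -0.0015, 0.016, 0, 0.006, 0, -0.002, -1, -0.0015, 0.018, 0, 0.006, 0, -0.002, -1, -0.0015, 0.02, 0, 0.006, 0, -0.002, -1, -0.0015, 0.021, 0, 0.006, 0, -0.002, -1]
}}

```text
time: 69.35
eef_pos: [0.6654, -0.0161, 0.0648]
ee_rot: [-1.963, -2.139, -0.302]
wrist_force: [-4.1, -12.9, 6.4]
gripper_width: 0.0172
```

```bash
python3 nxt2.py .31 .0648 -1 2 4 6 8 8 8 8 8
```

```text
t 69.35 pos [ 0.6654 -0.0161  0.0648] xyaw 1.6566 z [-0.025  0.298 -0.954] q [-0.24   0.638  1.481  0.318  1.141 -0.476] F [ -4.1 -12.9   6.4] w 0.0172
[239.88 140.12] s 203.0 off [-0.12 -0.09] head 1.655
rot err now [ 0.006  0.001 -0.002]
[-0.0001, 0.002, 0, 0.006, 0.001, -0.002, -1.0, -0.0003, 0.0041, 0, 0.006, 0.001, -0.002, -1.0, -0.0004, 0.0061, 0, 0.006, 0.001, -0.002, -1.0, -0.0006, 0.0081, 0, 0.006, 0.001, -0.002, -1.0, -0.0006, 0.0081, 0, 0.006, 0.001, -0.002, -1.0, -0.0006, 0.0081, 0, 0.006, 0.001, -0.002, -1.0, -0.0006, 0.0081, 0, 0.006, 0.001, -0.002, -1.0, -0.0006, 0.0081, 0, 0.006, 0.001, -0.002, -1.0]
```

Not yet clearly at the stop by force; push until force rises.

>>> {"op": "servo_tool", "data": {
  "series": [0, 0.002, 0, 0.003, 0, 0, -1, 0, 0.004, 0, 0.003, 0, 0, -1, 0, 0.006, 0, 0.003, 0, 0, -1, 0, 0.007, 0, 0.003, 0, 0, -1, 0, 0.007, 0, 0.003, 0, 0, -1, 0, 0.007, 0, 0.003, 0, 0, -1, 0, 0.007, 0, 0.003, 0, 0, -1, 0, 0.007, 0, 0.003, 0, 0, -1]
}}

```text
time: 70.35
eef_pos: [0.6656, -0.0138, 0.0649]
ee_rot: [-1.964, -2.144, -0.298]
wrist_force: [-4.0, -15.0, 6.9]
gripper_width: 0.0164
```

>>> {"op": "servo_tool", "data": {
  "series": [0, 0.002, 0, 0.003, 0, 0, -1, 0, 0.004, 0, 0.003, 0, 0, -1, 0, 0.006, 0, 0.003, 0, 0, -1, 0, 0.007, 0, 0.003, 0, 0, -1, 0, 0.007, 0, 0.003, 0, 0, -1, 0, 0.007, 0, 0.003, 0, 0, -1, 0, 0.007, 0, 0.003, 0, 0, -1, 0, 0.007, 0, 0.003, 0, 0, -1]
}}

```text
time: 71.35
eef_pos: [0.6658, -0.0135, 0.0653]
ee_rot: [-1.966, -2.15, -0.292]
wrist_force: [-5.6, -21.3, 9.8]
gripper_width: 0.0165
```

```bash
python3 nxt2.py .31 .0648 -1 2;python3 - <<'E'
from h import *
p=snapshot('scene'); crop(p,'pics/sc33.png',180,150,300,250)
p=snapshot('wrist'); save(p,'pics/w33.png')
E
```

```text
t 71.35 pos [ 0.6658 -0.0135  0.0653] xyaw 1.6608 z [-0.023  0.287 -0.958] q [-0.23   0.635  1.483  0.307  1.133 -0.466] F [ -5.6 -21.3   9.8] w 0.0165
[240.48 142.7 ] s 205.4 off [0.48 0.09] head 1.655
rot err now [ 0.018  0.004 -0.005]
[-0.0003, 0.0019, -0.0002, 0.018, 0.004, -0.005, -1.0]
```

>>> {"op": "servo_tool", "data": {
  "series": [0, 0, 0, 0, 0, 0, -0.8, 0, 0, 0, 0, 0, 0, -0.5, 0, 0, 0, 0, 0, 0, -0.3, 0, 0, 0, 0, 0, 0, -0.1, 0, 0, 0, 0, 0, 0, 0, 0, 0, 0, 0, 0, 0, 0, 0, 0, 0, 0, 0, 0, 0, 0, 0, 0, 0, 0, 0, 0]
}}

```text
time: 72.45
eef_pos: [0.6658, -0.0135, 0.0653]
ee_rot: [-1.966, -2.15, -0.292]
wrist_force: [0.9, 0.1, -0.1]
gripper_width: 0.0428
```

```bash
python3 - <<'E'
from h import *
st(); p=snapshot('wrist'); save(p,'pics/w34.png')
X=back(p,np.array([[383,421]])/1.5-.17,.09)[0]; print(X)
E
```

```text
t 72.45 pos [ 0.6658 -0.0135  0.0653] xyaw 1.6608 z [-0.023  0.287 -0.958] q [-0.23   0.635  1.483  0.307  1.133 -0.466] F [ 0.9  0.1 -0.1] w 0.0428
[ 0.66566338 -0.01348909  0.09      ]
```

>>> {"op": "servo_tool", "data": {
  "series": [0, 0, 0.01, 0, 0, 0, 0, 0, 0, 0.03, 0, 0, 0, 0, 0, -0.002, 0.055, 0, 0, 0, 0, 0, -0.004, 0.08, 0, 0, 0, 0, 0.001, -0.015, 0.09, 0, 0, 0, 0, 0.003, -0.035, 0.09, 0, 0, 0, -1, 0.005, -0.055, 0.09, 0, 0, 0, -1, 0.005, -0.055, 0.09, 0, 0, 0, -1]
}}

```text
time: 73.5
eef_pos: [0.6707, -0.0711, 0.1539]
ee_rot: [-1.969, -2.147, -0.291]
wrist_force: [0.4, 1.0, -0.5]
gripper_width: 0.0001
```

```bash
python3 - <<'E'
from ov import *
st(); p=snapshot('wrist'); save(p,'pics/w35.png')
q=snapshot('scene')
for y in (138,140,142.5):
  pass
h=g[2]+np.pi/2
A=cells(*W([240,140]),h); draw(q,A,'pics/sc35.png',(180,150,300,250)); draw(p,A,'pics/w35o.png',(0,0,512,384))
to((.671,-.0655,.062),1.6545,.31,-1)
E
```

```text
t 73.5 pos [ 0.6707 -0.0711  0.1539] xyaw 1.6573 z [-0.024  0.287 -0.958] q [-0.309  0.565  1.36   0.277  1.34  -0.476] F [ 0.4  1.  -0.5] w 0.0001
t 73.6 pos [ 0.6703 -0.0691  0.1542] xyaw 1.6588 z [-0.025  0.288 -0.957] q [-0.306  0.565  1.361  0.278  1.34  -0.475] F [-1.2  0.1  0.3] w 0.0003
shift [ 0.0007  0.0036 -0.0922] rot [ 0.017  0.002 -0.004] deg 1.0
[0, 0.0002, -0.0046, 0.001, 0, 0, -1.0, 0.0001, 0.0007, -0.0184, 0.003, 0, -0.001, -1.0, 0.0003, 0.0014, -0.0369, 0.007, 0.001, -0.002, -1.0, 0.0004, 0.0021, -0.0553, 0.01, 0.001, -0.002, -1.0, 0.0006, 0.0029, -0.0737, 0.013, 0.002, -0.003, -1.0, 0.0007, 0.0034, -0.0875, 0.016, 0.002, -0.004, -1.0, 0.0007, 0.0036, -0.0922, 0.017, 0.002, -0.004, -1.0, 0.0007, 0.0036, -0.0922, 0.017, 0.002, -0.004, -1.0]
```

>>> {"op": "servo_tool", "data": {
  "series": [0, 0, -0.005, 0.001, 0, 0, -1, 0, 0.001, -0.018, 0.003, 0, 0, -1, 0.0005, 0.0015, -0.037, 0.007, 0, -0.002, -1, 0.0005, 0.002, -0.055, 0.01, 0, -0.002, -1, 0.0005, 0.003, -0.074, 0.013, 0.002, -0.003, -1, 0.0005, 0.0035, -0.0875, 0.016, 0.002, -0.004, -1, 0.0005, 0.0035, -0.092, 0.017, 0.002, -0.004, -1, 0.0005, 0.0035, -0.092, 0.017, 0.002, -0.004, -1]
}}

```text
time: 74.6
eef_pos: [0.6708, -0.0656, 0.0619]
ee_rot: [-1.961, -2.132, -0.307]
wrist_force: [-0.0, -0.0, 0.6]
gripper_width: -0.0001
```

>>> {"op": "servo_tool", "data": {
  "series": [0, 0.004, 0, 0, 0, 0, -1, -0.001, 0.01, 0, 0, 0, 0, -1, -0.001, 0.015, 0, 0, 0, 0, -1, -0.0015, 0.018, 0, 0, 0, 0, -1, -0.0015, 0.02, 0, 0, 0, 0, -1, -0.002, 0.022, 0, 0, 0, 0, -1, -0.002, 0.024, 0, 0, 0, 0, -1, -0.002, 0.025, 0, 0, 0, 0, -1]
}}

```text
time: 75.6
eef_pos: [0.6688, -0.0406, 0.0618]
ee_rot: [-1.961, -2.132, -0.307]
wrist_force: [0.1, -0.1, 0.9]
gripper_width: -0.0001
```

>>> {"op": "servo_tool", "data": {
  "series": [0, 0.002, 0, 0, 0, 0, -1, 0, 0.004, 0, 0, 0, 0, -1, 0, 0.006, 0, 0, 0, 0, -1, -0.0005, 0.007, 0, 0, 0, 0, -1, -0.0005, 0.008, 0, 0, 0, 0, -1, -0.0005, 0.009, 0, 0, 0, 0, -1, -0.0005, 0.01, 0, 0, 0, 0, -1, -0.0005, 0.01, 0, 0, 0, 0, -1]
}}

```text
time: 76.6
eef_pos: [0.6695, -0.0369, 0.062]
ee_rot: [-1.967, -2.14, -0.301]
wrist_force: [-0.7, -16.9, 1.5]
gripper_width: -0.0
```

>>> {"op": "servo_tool", "data": {
  "series": [0, -0.003, 0, 0, 0, 0, -1, 0.0005, -0.01, 0, 0, 0, 0, -1, 0.0015, -0.02, 0, 0, 0, 0, -1, 0.002, -0.025, 0.01, 0, 0, 0, -1, 0.002, -0.03, 0.03, 0, 0, 0, -1, 0.002, -0.03, 0.06, 0, 0, 0, -1, 0.002, -0.03, 0.1, 0, 0, 0, -1, 0.002, -0.03, 0.13, 0, 0, 0, -1]
}}

```text
time: 77.6
eef_pos: [0.672, -0.0669, 0.1945]
ee_rot: [-1.968, -2.142, -0.302]
wrist_force: [-0.2, -0.4, -0.0]
gripper_width: 0.0002
```

```bash
python3 - <<'E'
from ov import *
st()
for n in ('scene','top','wrist'):
    p=snapshot(n); save(p,f'pics/{n}36.png'); pickle.dump(p,open(n+'36.pkl','wb'))
    if n!='wrist':
        for d in trace(p,'console')[:2]: print(n,d['conf'],d['bbox'])
        crop(p,f'pics/con_{n}.png',*((330,160,420,235) if n=='top' else (130,100,220,165)))
E
```

```text
t 77.6 pos [ 0.672  -0.0669  0.1945] xyaw 1.6561 z [-0.02   0.295 -0.955] q [-0.307  0.532  1.315  0.282  1.415 -0.452] F [-0.2 -0.4 -0. ] w 0.0002
scene 0.67 [139.4, 115.2, 213.8, 156.8]
top 0.71 [343.8, 167.9, 414.4, 227.7]
```

```bash
cat h.py mv.py mvk.py | head -90; ls *.pkl pics/*.pkl 2>/dev/null; python3 - <<'E'
from h import *
import pickle,glob
from scipy.optimize import least_squares
def ld(n):
    f=[x for x in glob.glob('**/'+n,recursive=True)][0]; return pickle.load(open(f,'rb'))
a=ld('top36.pkl'); b=ld('scene0.pkl')
f=lambda X: np.r_[proj(a,X)-np.array([365.6,216.0]),proj(b,X)-np.array([196.7,124.5])]
r=least_squares(f,[0.45,-0.38,0.05]); print(r.x,r.fun)
st()
E
```

```text
from rig import read_state, snapshot, ticket, trace
import numpy as np, cv2
from scipy.spatial.transform import Rotation as R
def cam(p):
    f=192/np.tan(np.radians(p['fovy'])/2); return f,p['cx'],p['cy'],R.from_rotvec(p['attitude']).as_matrix(),np.array(p['origin'])
def proj(p,X):
    f,cx,cy,A,o=cam(p); c=(np.atleast_2d(X)-o)@A
    return np.c_[cx+f*c[:,0]/-c[:,2], cy-f*c[:,1]/-c[:,2]]
def back(p,uv,z=0.):
    f,cx,cy,A,o=cam(p); uv=np.atleast_2d(uv).astype(float)
    d=np.c_[(uv[:,0]-cx)/f,-(uv[:,1]-cy)/f,-np.ones(len(uv))]@A.T
    t=(z-o[2])/d[:,2]; return o+d*t[:,None]
def save(p,n,scale=1.5):
    im=p['img'][:,:,::-1]; cv2.imwrite(n,cv2.resize(im,None,fx=scale,fy=scale))
def crop(p,n,x0,y0,x1,y1):
    im=p['img'][y0:y1,x0:x1,::-1]; s=min(780/(x1-x0),580/(y1-y0)); cv2.imwrite(n,cv2.resize(im,None,fx=s,fy=s,interpolation=cv2.INTER_CUBIC))
def st():
    s=read_state(); r=R.from_rotvec(s['ee_rot']).as_matrix()
    print('t',round(s['time'],2),'pos',np.round(s['eef_pos'],4),'xyaw',round(float(np.arctan2(r[1,0],r[0,0])),4),'z',np.round(r[:,2],3),'q',np.round(s['qpos'],3),'F',np.roun
[... 905 characters left out ...]
10.pkl
scene36.pkl
scene5.pkl
scene9.pkl
top0.pkl
top10.pkl
top36.pkl
top5.pkl
top9.pkl
tr_scene.pkl
tr_top.pkl
wrist10.pkl
wrist36.pkl
wrist5.pkl
wrist9.pklTraceback (most recent call last):
  File "<stdin>", line 8, in <module>
    return func(*args, **kwargs)
    vector_fun = VectorFunction(
        fun_wrapped,
    ...<6 lines>...
        workers=workers
    )
    self.J, dct = approx_derivative(
                  ~~~~~~~~~~~~~~~~~^
        self.fun_wrapped, self.x, f0=self.f, **finite_diff_options
        ^^^^^^^^^^^^^^^^^^^^^^^^^^^^^^^^^^^^^^^^^^^^^^^^^^^^^^^^^^
    )
    ^
    raise ValueError("`f0` passed has more than 1 dimension.")
ValueError: `f0` passed has more than 1 dimension.
```

```bash
python3 - <<'E'
from mvk import *
import pickle
from scipy.optimize import least_squares
a=pickle.load(open('top36.pkl','rb')); b=pickle.load(open('scene0.pkl','rb'))
f=lambda X: np.r_[proj(a,X)[0]-np.array([365.6,216.0]),proj(b,X)[0]-np.array([196.7,124.5])]
r=least_squares(f,[0.45,-0.38,0.05]); print(r.x,r.fun)
x=r.x
for uy in (.6,.9,1.2,1.57):
  chk([x[0],x[1],.3],uy,0);chk([x[0],x[1],.07],uy,0)
to([.60,-.2,.28],1.2,0,-1)
E
```

```text
[ 0.4311957  -0.37615952  0.05728897] [-0.39517077  0.40160797 -0.57028128 -0.13066305]
ik [-0.79  0.27  1.43  0.    1.44  0.18] err 0.0
ik [-0.79  0.49  1.73  0.    0.92  0.18] err 0.0
ik [-0.79  0.27  1.43  0.    1.44 -0.12] err 0.0
ik [-0.79  0.49  1.73 -0.    0.92 -0.12] err 0.0
ik [-0.79  0.27  1.43 -0.    1.44 -0.42] err 0.0
ik [-0.79  0.49  1.73 -0.    0.92 -0.42] err 0.0
ik [-0.79  0.27  1.43 -0.    1.44 -0.79] err 0.0
ik [-0.79  0.49  1.73 -0.    0.92 -0.79] err 0.0
t 77.85 pos [ 0.6709 -0.0668  0.1916] xyaw 1.6553 z [-0.023  0.295 -0.955] q [-0.307  0.534  1.318  0.282  1.411 -0.453] F [-0.5 -0.2 -0.2] w 0.0
shift [-0.0709 -0.1332  0.0884] rot [-0.3    0.045 -0.452] deg 31.2
[-0.0035, -0.0067, 0.0044, -0.015, 0.002, -0.023, -1.0, -0.0142, -0.0266, 0.0177, -0.06, 0.009, -0.09, -1.0, -0.0284, -0.0533, 0.0354, -0.12, 0.018, -0.181, -1.0, -0.0426, -0.0799, 0.053, -0.18, 0.027, -0.271, -1.0, -0.0567, -0.1066, 0.0707, -0.24, 0.036, -0.361, -1.0, -0.0674, -0.1266, 0.084, -0.285, 0.043, -0.429, -1.0, -0.0709, -0.1332, 0.0884, -0.3, 0.045, -0.452, -1.0, -0.0709, -0.1332, 0.0884, -0.3, 0.045, -0.452, -1.0]
```

>>> {"op": "servo_tool", "data": {
  "series": [-0.0035, -0.0067, 0.0044, -0.015, 0.002, -0.023, -1, -0.0142, -0.0266, 0.0177, -0.06, 0.009, -0.09, -1, -0.0284, -0.0533, 0.0354, -0.12, 0.018, -0.181, -1, -0.0426, -0.0799, 0.053, -0.18, 0.027, -0.271, -1, -0.0567, -0.1066, 0.0707, -0.24, 0.036, -0.361, -1, -0.0674, -0.1266, 0.084, -0.285, 0.043, -0.429, -1, -0.0709, -0.1332, 0.0884, -0.3, 0.045, -0.452, -1, -0.0709, -0.1332, 0.0884, -0.3, 0.045, -0.452, -1]
}}

```text
time: 78.85
eef_pos: [0.5998, -0.1998, 0.2795]
ee_rot: [-2.593, -1.773, 0.0]
wrist_force: [-0.1, -0.1, -0.4]
gripper_width: 0.0003
```

```bash
python3 - <<'E'
from mvk import *
to([.432,-.40,.25],1.2,0,-1)
E
```

```text
t 78.85 pos [ 0.5998 -0.1998  0.2795] xyaw 1.1998 z [-0.  0. -1.] q [-0.388  0.368  1.336  0.     1.438 -0.017] F [-0.1 -0.1 -0.4] w 0.0003
shift [-0.1678 -0.2002 -0.0295] rot [-0. -0.  0.] deg 0.0
[-0.0084, -0.01, -0.0015, 0, 0, 0, -1.0, -0.0336, -0.04, -0.0059, 0, 0, 0, -1.0, -0.0671, -0.0801, -0.0118, 0, 0, 0, -1.0, -0.1007, -0.1201, -0.0177, 0, 0, 0, -1.0, -0.1342, -0.1602, -0.0236, 0, 0, 0, -1.0, -0.1594, -0.1902, -0.028, 0, 0, 0, -1.0, -0.1678, -0.2002, -0.0295, 0, 0, 0, -1.0, -0.1678, -0.2002, -0.0295, 0, 0, 0, -1.0]
```

>>> {"op": "servo_tool", "data": {
  "series": [-0.0084, -0.01, -0.0015, 0, 0, 0, -1, -0.0336, -0.04, -0.0059, 0, 0, 0, -1, -0.0671, -0.0801, -0.0118, 0, 0, 0, -1, -0.1007, -0.1201, -0.0177, 0, 0, 0, -1, -0.1342, -0.1602, -0.0236, 0, 0, 0, -1, -0.1594, -0.1902, -0.028, 0, 0, 0, -1, -0.1678, -0.2002, -0.0295, 0, 0, 0, -1, -0.1678, -0.2002, -0.0295, 0, 0, 0, -1]
}}

```text
time: 79.85
eef_pos: [0.4314, -0.4002, 0.2493]
ee_rot: [-2.593, -1.77, -0.0]
wrist_force: [0.2, 0.6, -0.8]
gripper_width: 0.0001
```

```bash
python3 - <<'E'
from mvk import *
import pickle
st()
p=snapshot('wrist'); pickle.dump(p,open('wrist40.pkl','wb'))
for r in trace(p,'start_top')[:3]:
  b=np.array(r['bbox']); c=[(b[0]+b[2])/2,(b[1]+b[3])/2]; print(r['conf'],b,back(p,c,.057),r['region'].sum())
print(proj(p,[.4312,-.3762,.0573]))
save(p,'pics/wrist40.png')
E
```

```text
t 79.85 pos [ 0.4314 -0.4002  0.2493] xyaw 1.1982 z [-0.001  0.002 -1.   ] q [-8.200e-01  3.270e-01  1.478e+00  1.000e-03  1.339e+00 -4.480e-01] F [ 0.2  0.6 -0.8] w 0.0001
0.6 [234.7 143.  263.3 168.9] [[ 0.43209216 -0.37737936  0.057     ]] 495
[[247.93909762 155.36208591]]
```

View pics/wrist40.png

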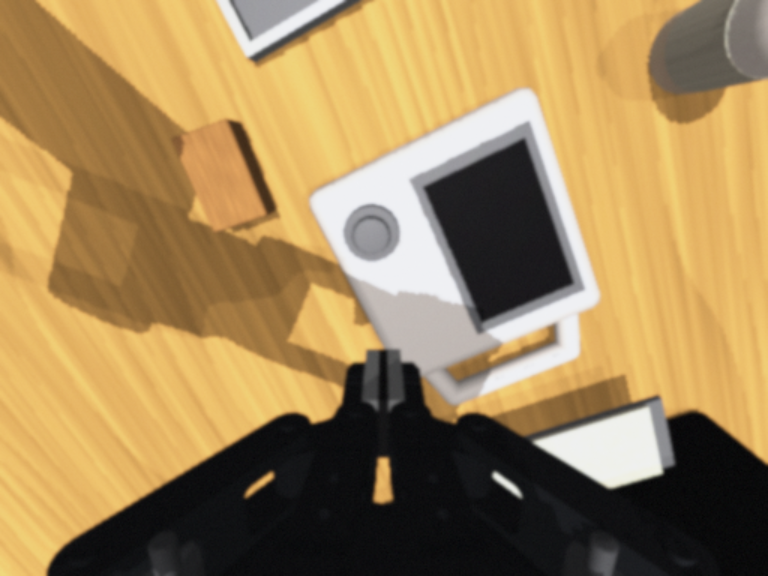

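```bash
python3 - <<'E'
from mvk import *
import pickle
p=pickle.load(open('wrist40.pkl','rb'))
crop(p,'pics/wbtn.png',220,128,276,172)
for z in (.045,.057):
  c=np.array([.4315,-.377,z]); print(z,np.linalg.norm(proj(p,c+[.015,0,0])-proj(p,c-[.015,0,0])), proj(p,c))
E
```

```text
0.045 23.996451608079415 [[248.66241521 153.97793964]]
0.057 24.839919405502286 [[248.42563569 155.83755896]]
```

View pics/wbtn.png

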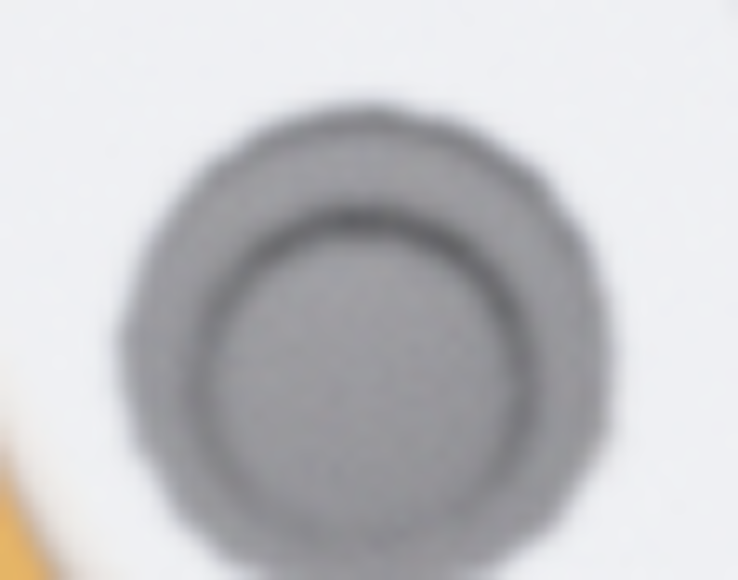

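```bash
python3 - <<'E'
from mvk import *
import pickle
p=pickle.load(open('wrist40.pkl','rb'))
for z in (.05,.057,.063): print(z,back(p,[247.9,157.2],z))
to([.4325,-.378,.092],1.2,0,-1)
E
```

```text
0.05 [[ 0.42959582 -0.37953706  0.05      ]]
0.057 [[ 0.4302919  -0.37830569  0.057     ]]
0.063 [[ 0.43088854 -0.37725022  0.063     ]]
t 79.95 pos [ 0.4326 -0.3992  0.2498] xyaw 1.2003 z [-0.     0.001 -1.   ] q [-8.180e-01  3.270e-01  1.477e+00  1.000e-03  1.339e+00 -4.470e-01] F [ 0.1  1.2 -0.2] w 0.0
shift [-1.000e-04  2.120e-02 -1.578e-01] rot [-0.001 -0.    -0.   ] deg 0.1
[0, 0.0011, -0.0079, 0, 0, 0, -1.0, 0, 0.0042, -0.0316, 0, 0, 0, -1.0, 0, 0.0085, -0.0631, -0.001, 0, 0, -1.0, -0.0001, 0.0127, -0.0947, -0.001, 0, 0, -1.0, -0.0001, 0.017, -0.1262, -0.001, 0, 0, -1.0, -0.0001, 0.0202, -0.1499, -0.001, 0, 0, -1.0, -0.0001, 0.0212, -0.1578, -0.001, 0, 0, -1.0, -0.0001, 0.0212, -0.1578, -0.001, 0, 0, -1.0]
```

>>> {"op": "servo_tool", "data": {
  "series": [-0.0016, 0.0215, -0.008, 0, 0, 0, -1, -0.0016, 0.0215, -0.03, 0, 0, 0, -1, -0.0016, 0.0215, -0.063, 0, 0, 0, -1, -0.0016, 0.0215, -0.095, 0, 0, 0, -1, -0.0016, 0.0215, -0.126, 0, 0, 0, -1, -0.0016, 0.0215, -0.15, 0, 0, 0, -1, -0.0016, 0.0215, -0.1575, 0, 0, 0, -1, -0.0016, 0.0215, -0.1575, 0, 0, 0, -1]
}}

```text
time: 80.95
eef_pos: [0.4317, -0.377, 0.0923]
ee_rot: [-2.59, -1.775, -0.001]
wrist_force: [-0.6, -0.7, 0.6]
gripper_width: 0.0001
```

>>> {"op": "servo_tool", "data": {
  "series": [0, 0, -0.004, 0, 0, 0, -1, 0, 0, -0.008, 0, 0, 0, -1, 0, 0, -0.01, 0, 0, 0, -1, 0, 0, -0.012, 0, 0, 0, -1, 0, 0, -0.013, 0, 0, 0, -1, 0, 0, -0.014, 0, 0, 0, -1, 0, 0, -0.014, 0, 0, 0, -1, 0, 0, -0.014, 0, 0, 0, -1]
}}

```text
time: 81.95
eef_pos: [0.4325, -0.3776, 0.0799]
ee_rot: [2.591, 1.775, 0.003]
wrist_force: [1.4, 3.5, 12.0]
gripper_width: 0.0
```

>>> {"op": "servo_tool", "data": {
  "series": [0, 0, -0.001, 0, 0, 0, -1, 0, 0, -0.002, 0, 0, 0, -1, 0, 0, -0.002, 0, 0, 0, -1, 0, 0, -0.002, 0, 0, 0, -1, 0, 0, -0.002, 0, 0, 0, -1, 0, 0, -0.002, 0, 0, 0, -1, 0, 0, -0.002, 0, 0, 0, -1, 0, 0, -0.002, 0, 0, 0, -1]
}}

```text
time: 82.95
eef_pos: [0.4325, -0.3775, 0.0799]
ee_rot: [2.59, 1.775, 0.003]
wrist_force: [-1.6, 2.4, 15.7]
gripper_width: 0.0
```

```bash
python3 - <<'E'
from mvk import *
st()
for n in ('wrist','scene'):
  p=snapshot(n); save(p,f'pics/{n}41.png')
  if n=='scene': crop(p,'pics/s41c.png',150,60,260,150)
E
```

```text
t 82.95 pos [ 0.4325 -0.3775  0.0799] xyaw 1.2015 z [ 0.003 -0.    -1.   ] q [-0.792  0.481  1.719  0.002  0.94  -0.424] F [-1.6  2.4 15.7] w 0.0
```

View pics/wrist41.png

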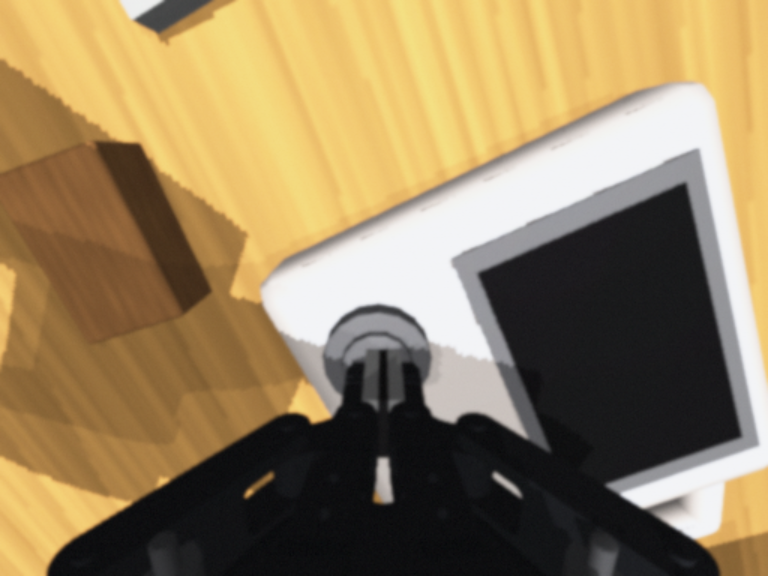

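View pics/s41c.png

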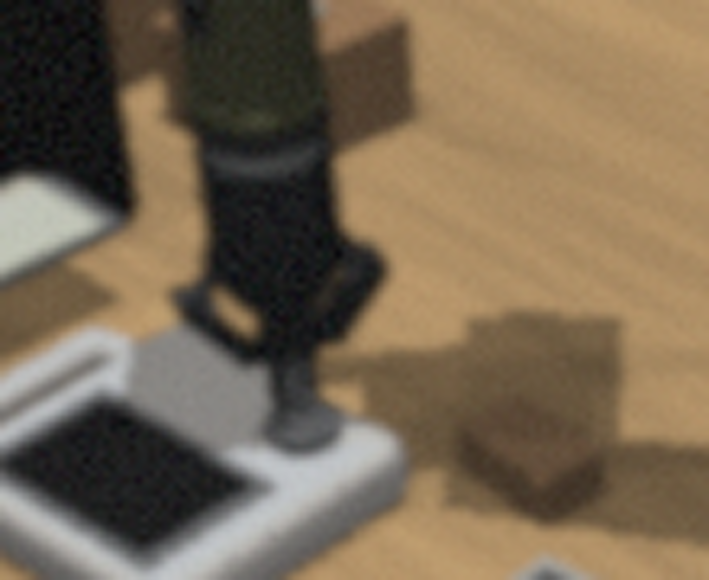

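>>> {"op": "servo_tool", "data": {
  "series": [0, 0, 0.001, 0, 0, 0, -1, 0, 0, 0.0025, 0, 0, 0, -1, 0, 0, 0.0025, 0, 0, 0, -1, 0, 0, 0.0025, 0, 0, 0, -1, 0, 0, 0.0025, 0, 0, 0, -1, 0, 0, 0.0025, 0, 0, 0, -1, 0, 0, 0.0025, 0, 0, 0, -1, 0, 0, 0.0025, 0, 0, 0, -1]
}}

```text
time: 84.05
eef_pos: [0.4325, -0.3775, 0.0823]
ee_rot: [2.59, 1.775, 0.003]
wrist_force: [1.1, 1.2, 2.6]
gripper_width: -0.0
```

>>> {"op": "servo_tool", "data": {
  "series": [0, 0, -0.002, 0, 0, 0, -1, 0, 0, -0.004, 0, 0, 0, -1, 0, 0, -0.005, 0, 0, 0, -1, 0, 0, -0.005, 0, 0, 0, -1, 0, 0, -0.005, 0, 0, 0, -1, 0, 0, -0.005, 0, 0, 0, -1, 0, 0, -0.005, 0, 0, 0, -1, 0, 0, -0.005, 0, 0, 0, -1]
}}

```text
time: 85.05
eef_pos: [0.4325, -0.3776, 0.0798]
ee_rot: [2.589, 1.774, 0.003]
wrist_force: [-2.6, 4.4, 20.8]
gripper_width: -0.0001
```

The force fell to a spring-like 2.6 N at 2.4 mm up and rose to 20.8 N on a hard stop at the bottom, so the button is fully pressed. Next I raise the tool.

>>> {"op": "servo_tool", "data": {
  "series": [0, 0, 0.005, 0, 0, 0, -1, 0, 0, 0.02, 0, 0, 0, -1, 0, 0, 0.05, 0, 0, 0, -1, 0, 0, 0.085, 0, 0, 0, -1, 0, 0, 0.12, 0, 0, 0, -1, 0, 0, 0.14, 0, 0, 0, -1, 0, 0, 0.15, 0, 0, 0, -1, 0, 0, 0.15, 0, 0, 0, -1]
}}

```text
time: 86.05
eef_pos: [0.4325, -0.3777, 0.23]
ee_rot: [2.589, 1.774, 0.003]
wrist_force: [-0.0, -0.1, 0.3]
gripper_width: -0.0001
```

```bash
python3 - <<'E'
from mvk import *
st()
for n in ('top','scene'):
  p=snapshot(n); save(p,f'pics/{n}42.png')
E
```

```text
t 86.05 pos [ 0.4325 -0.3777  0.23  ] xyaw 1.2015 z [ 0.004 -0.002 -1.   ] q [-7.920e-01  3.200e-01  1.541e+00  1.000e-03  1.277e+00 -4.230e-01] F [-0.  -0.1  0.3] w -0.0001
```

View pics/top42.png

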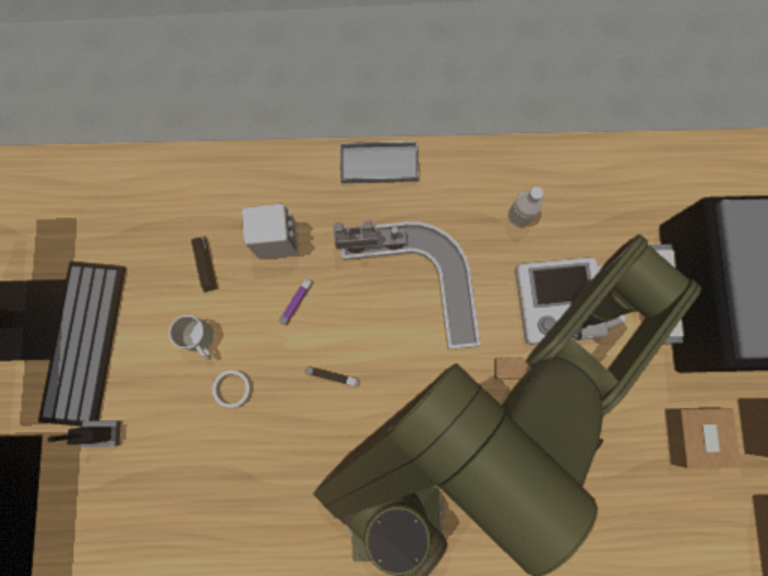

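View pics/scene42.png

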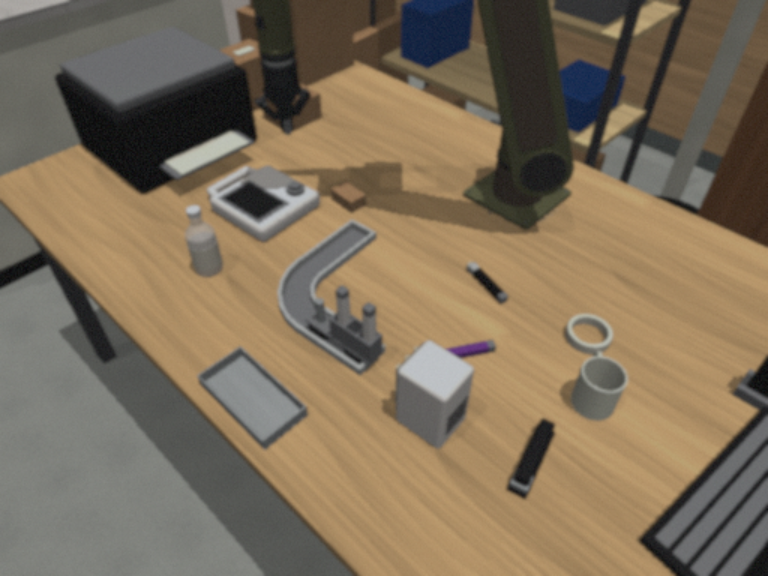

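The pictures show the carrier at the end bar in front of the lamp with two torches upright at (343,300) and (370,320). The bystanders are in place, there is no white torch on the desk, and the arm is clear.

```bash
python3 -c "
from rig import ticket
print(ticket.close_job())"
```

```text
the job is handed in; nothing more can be done
None
```

The job is handed in at about 86 s. I drew the carrier back to the near end until I felt it stop and stood both white torches upright in cells 0 and 2; only two were on the desk. Then I pushed it by its post round the corner to the end bar and pressed the start button.

**Trouble on the way:**
- The grip slackened once while pushing, and I re-gripped the post.
- In the corner, tool tilt rolled the carrier a little and it jammed. I let go, gripped it level and went on. I can't rule out that the roll lifted it slightly off the desk at that moment.

**Last checks:**
- **Home:** the carrier stood firm against a 17 N nudge at the end bar. Its outline matched the expected home position to about 0.5 mm.
- **Button:** it sprang back at about 2.6 N and hit a hard stop at 16–21 N, so it went fully down. It bottomed at a fingertip height of 61 mm, while the cameras had put the button's unpressed top at about 57 mm. I trusted the force reading over the camera height.
- **Final pictures:** both torches are upright in the carrier, the arm touches nothing, and the mug, sanitiser, tape, stapler, small box and the black and purple look-alikes are where they were.

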